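# Put the plug gauges back in their stand and clamp it

## Robot

A 6-joint arm with a two-finger parallel gripper is mounted at the origin on the work surface. World frame = base frame: x ahead of the robot, y to its left, z up, the work surface at z = 0. Lengths are in m, angles in rad, forces in N, time in s.
With the tool pointing down it reaches from about 0.325 to 0.875 m from the base axis. Payload 4.4 kg.
Tool frame: the origin (TCP) lies on the centre line of the jaws, within the pads' length; the fingertips stand 19 mm ahead of it and the grasp point (between the pads) is the TCP; z points along the fingers, y is the direction in which the jaws open and shut (so a half turn about z gives the same grasp; the last joint's range is limited). The gripper opens to 85 mm and grips with 20 to 120 N. Pads are 22 mm wide; open, the fingers measure 114 mm over their backs; the gripper's body (76 mm by 85 mm) begins 54 mm behind the grasp point. The pads swing forward as they close: fully open they stand 13 mm farther back than shut.
Start: joints at [-1.468, 0.207, 1.542, -0, 1.393, -0.15], TCP at [0.144, -0.557, 0.25] pointing down, gripper open.
Joint ranges: [-2.73, 2.73], [-0.86, 2.22], [0.23, 2.46], [-1.11, 4.25], [0.08, 2.63], [-2.82, 2.82]. Speed limits (rad/s): [2.79, 2.79, 3.14, 3.14, 3.14, 3.14].

## Interface

Orientations are given as [roll, pitch, yaw] about the fixed x, y, z axes, in that order (R = Rz(yaw) Ry(pitch) Rx(roll)).
In Python, from station import manip gives the robot as it stands. The module is installed in compiled form; this text tells all that it offers.
- The arm moves only by the tool play_rows, never from a script. Its argument "increments" is a list of rows, each a list of 3 entries, a list of its own where there are three numbers: the shift along the world's x, y, z in m, then the turn, a rotation vector about the world's x, y, z in degrees, then the opening, from -1 (shut) to 1 (fully open). In form: [[[dx, dy, dz], [ax, ay, az], gripper], ...]. A call has 1 to 5 rows; each row shifts and turns the pose as measured when the row begins; what a row does not reach is not made up. A row lasts 1/10 s, in which the tool goes at most 50 mm and 8.59 degrees, less where a joint would pass 70% of its speed; a pose out of reach is approached as far as the arm can. A call is refused whole if a number of a shift passes 0.05 or a number of a turn 8.59, either way. A call with a gripper value outside its range is refused whole. The fingers move at their own pace and stop on an object; the grip force is fixed at half the most. Time passes only in rows, so rows that do not move let the fingers close. It gives the time, the measured TCP pose, the force and the opening at its end, in the units of the state.
- manip.get_obs(): the state, without advancing time (a new reading comes with each control period).
- manip.snapshot(name): name is "scene" or "side" or "wrist"; returns a dict with "color" (400x640x3 uint8, red, green, blue), "depth" (400x640 float32, m along the optical axis (not along the pixel's ray), 0 where there is no reading), "fov_y" (degrees; the focal length in pixels is half the picture's height over the tangent of half this angle, whatever the lens; pixels are square), "cx", "cy" (the principal point, pixels), "R" (3x3) and "t" (3): a world point X has camera coordinates R X + t; the wrist camera has in their place "tool_from_camera" (4x4, takes a point from camera to tool coordinates, whose origin is the TCP and whose axes are the flange's). Camera axes: x right, y down, z forward; pixel columns grow to the right and rows downward; lengths in m; the calibration is good to about 2 mm. A picture is of the moment at which its call begins: read the wrist's pose just before it.
- manip.finish_job(): hands the job in, once; it reports no verdict.
The state is a dict: "time_s": time; "joints": joint angles; "qd": joint speeds; "joint_torque": joint torques, N m; "position": TCP position; "ee_rot": TCP orientation; "ft_force": force on the tool from outside, world axes, zero at the start; "wrist_torque": the same for the moment, N m; "finger_gap": finger opening in m.
Only numpy, scipy, OpenCV 4.12 (cv2) and the standard library are available. Lean on these libraries where they do the work, as an engineer would, in place of code of your own. Each camera call takes 0.05 s, during which the arm holds its last target.

## Task

Put the plug gauges away: first release the stand's black clamp knob by turning it anticlockwise as far as it goes, then stand every gauge that lies on the bench upright in a socket of the aluminium gauge stand, foot down and fully home, one to a socket (any socket), turned so that the lug on its handle points to the edge with the scribed lines. Only when all of them stand like that, turn the clamp knob back clockwise until its grip bar is in line with the row of sockets and the mark beside it. Leave everything else on the bench where it is.

Things in the scene. Friction and masses are not known exactly. Their poses are not given: they have to be found in the camera images.
- gauge_a: plug gauge 112 mm long, 0.12 kg: round steel plug 16 mm thick to 45 mm from its foot (3 mm chamfer), then a 16 x 16 mm square dark steel handle with a lug on one face near the top. Origin: centre of the foot's end face; z runs from foot to top, x from the axis to the lug. Starts lying on a handle flat (axis 8 mm up), top to the right and nearer, lug up or sideways. 3 or 4 present, else None
- gauge_a_lug (a point): tip of the lug of gauge_a, 20 mm from the axis and 102 mm from the foot: the lug sticks 12 mm out of its face, is 5 mm thick and spans 96 to 108 mm from the foot
- gauge_b: plug gauge 112 mm long, 0.12 kg: round steel plug 16 mm thick to 45 mm from its foot (3 mm chamfer), then a 16 x 16 mm square dark steel handle with a lug on one face near the top. Origin: centre of the foot's end face; z runs from foot to top, x from the axis to the lug. Starts lying on a handle flat (axis 8 mm up), top to the right and nearer, lug up or sideways. 3 or 4 present, else None
- gauge_b_lug (a point): tip of the lug of gauge_b, 20 mm from the axis and 102 mm from the foot: the lug sticks 12 mm out of its face, is 5 mm thick and spans 96 to 108 mm from the foot
- gauge_c: plug gauge 112 mm long, 0.12 kg: round steel plug 16 mm thick to 45 mm from its foot (3 mm chamfer), then a 16 x 16 mm square dark steel handle with a lug on one face near the top. Origin: centre of the foot's end face; z runs from foot to top, x from the axis to the lug. Starts lying on a handle flat (axis 8 mm up), top to the right and nearer, lug up or sideways. 3 or 4 present, else None
- gauge_c_lug (a point): tip of the lug of gauge_c, 20 mm from the axis and 102 mm from the foot: the lug sticks 12 mm out of its face, is 5 mm thick and spans 96 to 108 mm from the foot
- gauge_d: plug gauge 112 mm long, 0.12 kg: round steel plug 16 mm thick to 45 mm from its foot (3 mm chamfer), then a 16 x 16 mm square dark steel handle with a lug on one face near the top. Origin: centre of the foot's end face; z runs from foot to top, x from the axis to the lug. Starts lying on a handle flat (axis 8 mm up), top to the right and nearer, lug up or sideways. 3 or 4 present, else None
- gauge_d_lug (a point): tip of the lug of gauge_d, 20 mm from the axis and 102 mm from the foot: the lug sticks 12 mm out of its face, is 5 mm thick and spans 96 to 108 mm from the foot
- stand: fixed aluminium gauge stand, 60 (x) x 360 (y) x 46 mm high, with a row of four round sockets along y and the clamp knob at its +y end. Origin: centre of the underside. x points away from the robot; on its top a short black scribed line runs from each socket to the -x long edge, the edge nearer the robot: the lugs must point that way
- socket0 (a point): centre of the mouth of socket 0, at y = -135 mm of the stand, 46 mm above the bench: round hole 19 mm in diameter, 38 mm deep (floor 8 mm above the bench), 2 mm chamfer. A gauge stands in it loosely, leaning at most 6 degrees, and can be turned there about its axis
- socket1 (a point): centre of the mouth of socket 1, at y = -70 mm of the stand, 46 mm above the bench: round hole 19 mm in diameter, 38 mm deep (floor 8 mm above the bench), 2 mm chamfer. A gauge stands in it loosely, leaning at most 6 degrees, and can be turned there about its axis
- socket2 (a point): centre of the mouth of socket 2, at y = -5 mm of the stand, 46 mm above the bench: round hole 19 mm in diameter, 38 mm deep (floor 8 mm above the bench), 2 mm chamfer. A gauge stands in it loosely, leaning at most 6 degrees, and can be turned there about its axis
- socket3 (a point): centre of the mouth of socket 3, at y = 60 mm of the stand, 46 mm above the bench: round hole 19 mm in diameter, 38 mm deep (floor 8 mm above the bench), 2 mm chamfer. A gauge stands in it loosely, leaning at most 6 degrees, and can be turned there about its axis
- clamp (a joint): angle of the clamp knob in rad: 0 = released, at its anticlockwise stop, grip bar square to the row (along the stand's x), grows as it is turned clockwise seen from above, 1.571 = clamped, bar along the row, in line with the short black mark on the stand between the last socket and the knob; stops at 0 and 2.4, stays where left (0.04 Nm friction)
- clamp_grip (a point): point on the axis of the clamp knob at the height to grip, 83 mm above the bench, at y = 140 mm of the stand: the black grip bar is 42 mm long, 14 mm wide and its top 7 mm above this point; below it a 44 mm disc, whose top is 60 mm above the bench
- ring_gauge: steel ring, 42 mm across, 16 mm high, not part of the job: leave it where it is. Origin: centre of its underside
- loupe: black magnifier, 38 mm across, 32 mm high, not part of the job: leave it where it is. Origin: centre of its underside
- gauge_block: steel block 30 x 35 x 9 mm, not part of the job: leave it where it is. Origin: centre of its underside
- jar: amber jar 52 mm across, 70 mm high, not part of the job: leave it where it is. Origin: centre of its underside
- mouse: black computer mouse, 62 mm across, 32 mm high, not part of the job: leave it where it is. Origin: centre of its underside
- screwdriver: screwdriver, 160 mm long, grey handle 26 mm thick, not part of the job: leave it where it is. Origin: centre of its underside
- slide_case: wooden case 80 x 55 x 22 mm, not part of the job: leave it where it is. Origin: centre of its underside
There are look-alikes about, which are no part of the job. What is shaped like the gauge_a but turquoise or yellow is not meant.

How it is judged:
By the outcome, as a careful person would: the job done as asked, in the order asked, and still so for the second after the job is handed in, with the robot touching nothing.
Of gauge_a, gauge_b, gauge_c, gauge_d only 3 to 4 are there at a start; the rules pass over those that are not, and their reading is None.
At some moment in a run one of gauge_a, gauge_b, gauge_c, gauge_d may be knocked a few centimetres aside while the robot is not near it.
It also fails if it takes over 210 s, if anything falls off the work surface, if the arm or the gripper's body presses on something with over 40 N, if the wrist force passes 120 N, or if a joint passes its speed limit or range.

## Working session

There is one attempt and no reset: what is moved stays moved. The work goes in short steps, Python scripts to look and compute and a tool call to move; the robot and the scene stay as the last step left them, time stands still between calls to the robot, and variables do not carry over. Pictures are saved under pics/ and viewed, and the job is handed in when it is done.

Besides the shell and the picture viewer there is one more tool, called by a JSON object that holds its "op" and its "data", one argument or row to a line. play_rows: Moves the arm, as the interface text tells. Its arguments: {"type":"object","properties":{"increments":{"type":"array"}},"required":["increments"]}

```bash
mkdir -p pics
cat > h.py <<'E'
from station import manip
import numpy as np, cv2
def snap(n,fn):
    o=manip.get_obs(); s=manip.snapshot(n); cv2.imwrite('pics/'+fn,s['color'][:,:,::-1]); s['obs']=o; return s
E
python3 - <<'E'
from h import *
o=manip.get_obs(); print(o)
for n in('scene','side','wrist'):
    s=snap(n,n+'0.png'); print(n,s['fov_y'],s['cx'],s['cy'],s.get('R'),s.get('t'),s.get('tool_from_camera'))
E
```

```text
{'time_s': 0.0, 'joints': array([-1.46853145e+00,  2.07440691e-01,  1.54293761e+00,  1.66390554e-05,
        1.39352608e+00, -1.50507231e-01]), 'qd': array([-7.61875808e-05,  1.70064014e-03,  8.14975109e-04,  9.29866931e-04,
       -7.82008866e-04, -1.37676911e-03]), 'joint_torque': array([-1.05251613e-03, -3.83040977e+01, -2.91595191e+01, -2.49113027e-04,
        1.05970918e-02, -5.54321346e-06]), 'position': array([ 0.1437174 , -0.55601439,  0.24912173]), 'ee_rot': array([-3.13930952e+00, -3.62805269e-04,  2.52768738e-01]), 'ft_force': array([ 0.56250439, -0.26641536,  0.6985596 ]), 'wrist_torque': array([ 0.00780784, -0.00343277, -0.04060999]), 'finger_gap': 0.08546887101803591}
scene 45.559623708041336 325.4475189209685 200.49880542450586 [[-0.42570214  0.90478042 -0.01225111]
 [ 0.63198464  0.28760664 -0.71963729]
 [-0.64759023 -0.31409365 -0.69424209]] [ 0.26951638 -0.26355639  1.85723327] None
side 42.245361931694205 315.5754976998241 198.50863569124007 [[-0.96784001 -0.25155794  0.00207816]
 [-0.13943086  0.52953151 -0.8367529 ]
 [ 0.20939138 -0.81013269 -0.54757672]] [0.50303163 0.14716719 1.78661931] None
wrist 63.59213779497619 320.3276937459076 199.84778809633292 None None [[-2.21179312e-04 -9.61833361e-01 -2.73635773e-01  6.92827778e-02]
 [ 9.99999965e-01 -2.53253345e-04  8.18906546e-05 -4.25926265e-05]
 [-1.48064339e-04 -2.73635745e-01  9.61833383e-01 -1.24096725e-01]
 [ 0.00000000e+00  0.00000000e+00  0.00000000e+00  1.00000000e+00]]
```

View pics/scene0.png

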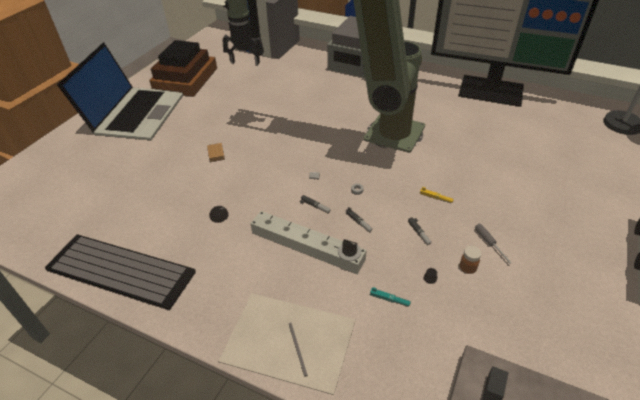

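View pics/side0.png

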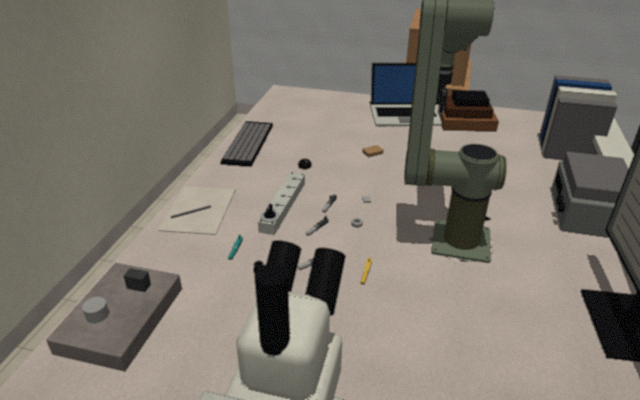

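View pics/wrist0.png

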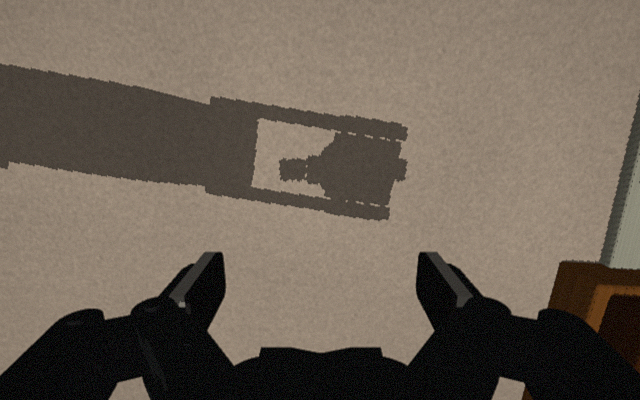

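The scene view shows three grey gauges near (315,204), (359,219) and (420,231). The stand runs from (255,222) to (360,262) with the knob at (348,247). The turquoise and yellow look-alikes are at (390,297) and (437,195). Next I'll zoom in and locate them.

```bash
cat >> h.py <<'E'
def f_of(s): return s['color'].shape[0]/2/np.tan(np.radians(s['fov_y'])/2)
from scipy.spatial.transform import Rotation as Ro
def cam(s):
    """returns Rwc (cam->world), origin"""
    if s.get('R') is not None:
        R=np.array(s['R']);return R.T,-R.T@np.array(s['t'])
    T=np.array(s['tool_from_camera']);o=s['obs'];Rt=Ro.from_euler('xyz',o['ee_rot']).as_matrix()
    return Rt@T[:3,:3],Rt@T[:3,3]+o['position']
def ray(s,u,v,z):
    Rw,c=cam(s);f=f_of(s);d=Rw@np.array([(u-s['cx'])/f,(v-s['cy'])/f,1]);return c+d*(z-c[2])/d[2]
def proj(s,X):
    Rw,c=cam(s);p=Rw.T@(np.array(X)-c);f=f_of(s);return np.array([s['cx']+f*p[0]/p[2],s['cy']+f*p[1]/p[2]])
E
python3 - <<'E'
from h import *
s=manip.snapshot('scene')
for n,u,v,z in [('gA',315,204,.008),('gB',359,219,.008),('gC',420,231,.008),('standL',260,218,.046),('standR',357,258,.046),('knob',349,243,.085),('turq',390,297,.008),('yel',437,195,.01),('jar',471,252,.07),('loupe',431,271,.03),('sd',485,235,.01),('ring',357,188,.01),('mouse',219,213,.03),('block',314,175,.009)]:
    print(n,ray(s,u,v,z).round(3))
im=s['color'][160:320,190:530,::-1]
cv2.imwrite('pics/z0.png',cv2.resize(im,None,fx=2.3,fy=2.3,interpolation=cv2.INTER_CUBIC))
E
```

```text
gA [ 0.492 -0.104  0.008]
gB [0.495 0.053 0.008]
gC [0.464 0.244 0.008]
standL [ 0.652 -0.214  0.046]
standR [0.674 0.119 0.046]
knob [0.663 0.088 0.085]
turq [0.733 0.242 0.008]
yel [0.287 0.248 0.01 ]
jar [0.54  0.407 0.07 ]
loupe [0.618 0.32  0.03 ]
sd [0.4  0.43 0.01]
ring [ 0.365 -0.008  0.01 ]
mouse [ 0.675 -0.353  0.03 ]
block [ 0.364 -0.171  0.009]
```

View pics/z0.png

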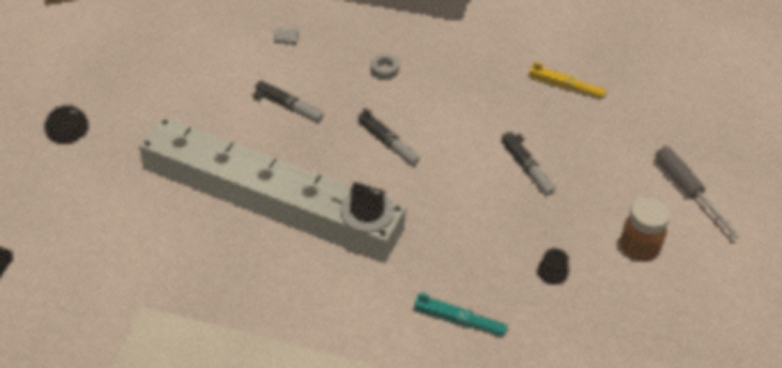

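{"op": "play_rows", "data": {
  "increments": [
    [[0.025,0.05,0.02],[0,0,0],1],
    [[0.025,0.05,0.02],[0,0,0],1],
    [[0.025,0.05,0.02],[0,0,0],1],
    [[0.025,0.05,0.02],[0,0,0],1],
    [[0.025,0.05,0.02],[0,0,0],1]
  ]
}}

```text
time_s: 0.7
position: [0.2479, -0.3414, 0.3291]
ee_rot: [-3.127, -0.001, 0.243]
ft_force: [1.0, 0.2, 0.2]
finger_gap: 0.0859
```

{"op": "play_rows", "data": {
  "increments": [
    [[0.025,0.05,0.0],[0,0,0],1],
    [[0.025,0.05,0.0],[0,0,0],1],
    [[0.025,0.05,0.0],[0,0,0],1],
    [[0.025,0.05,0.0],[0,0,0],1],
    [[0.025,0.05,0.0],[0,0,0],1]
  ]
}}

```text
time_s: 1.2
position: [0.3587, -0.1174, 0.3325]
ee_rot: [-3.137, -0.007, 0.238]
ft_force: [0.5, -0.8, 0.1]
finger_gap: 0.0854
```

{"op": "play_rows", "data": {
  "increments": [
    [[0.0,0.05,0.0],[0,0,-5],1],
    [[0.0,0.05,0.0],[0,0,-5],1],
    [[0.0,0,0.0],[0,0,-4],1],
    [[0,0,0],[0,0,0],1]
  ]
}}

```text
time_s: 1.6
position: [0.3589, -0.0109, 0.3325]
ee_rot: [-3.135, -0.009, 0.001]
ft_force: [1.0, 0.5, 0.3]
finger_gap: 0.085
```

Run:
```python
from h import *
s=snap('wrist','w1.png'); o=s['obs'];print(o['position'],o['ee_rot'],o['joints'],o['ft_force'])
```

```text
[ 0.35890857 -0.01092602  0.33246934] [-3.13472991e+00 -8.92821081e-03  1.22629711e-03] [-0.2806017  -0.35002247  1.89398301  0.00907687  1.59096389  1.289151  ] [0.97948855 0.50261101 0.27995667]
```

View pics/w1.png

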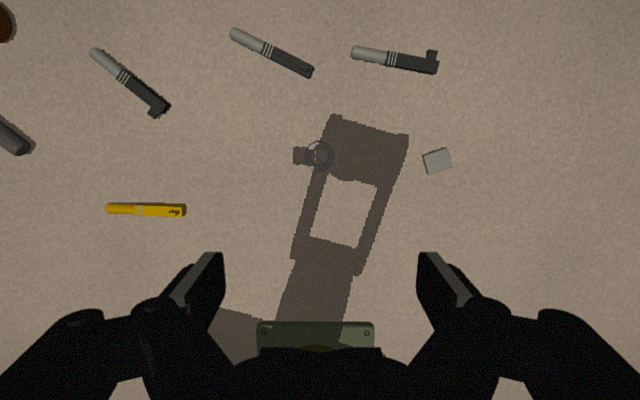

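The wrist view shows three gauges at (395,60), (270,52) and (130,85), and the yellow look-alike at (145,210). The ring is in shadow at (320,155) and the gauge block is at (437,160). I'll move forward to bring the stand into view.

{"op": "play_rows", "data": {
  "increments": [
    [[0.04,0.01,0.02],[0,0,0],1],
    [[0.04,0.01,0.02],[0,0,0],1],
    [[0.04,0.01,0.02],[0,0,0],1],
    [[0.0,0,0.0],[0,0,0],1]
  ]
}}

```text
time_s: 2.05
position: [0.4786, 0.016, 0.3883]
ee_rot: [-3.133, 0.002, -0.003]
ft_force: [-0.6, 0.3, -0.1]
finger_gap: 0.0854
```

Run:
```python
from h import *
s=snap('wrist','w2.png'); o=s['obs'];print(o['position'],o['ee_rot'],o['joints'],o['ft_force'])
import pickle;pickle.dump(s,open('w2.pkl','wb'))
```

```text
[0.47864896 0.01597353 0.38831809] [-3.13279563e+00  2.35863513e-03 -3.43575901e-03] [-0.15288191 -0.07500043  1.56034151  0.00838103  1.65989063  1.42209108] [-0.62485906  0.28254305 -0.06211353]
```

View pics/w2.png

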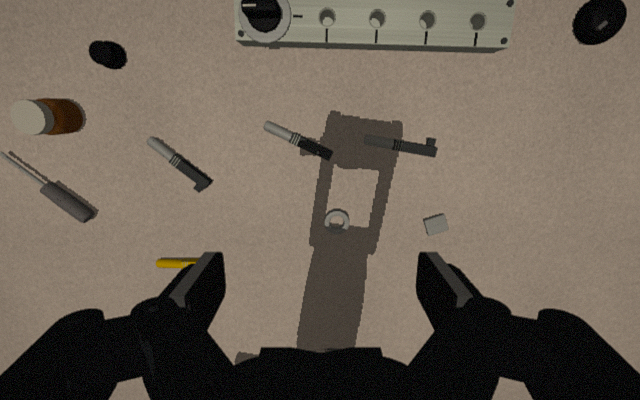

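Sockets show at (327,18), (376,18), (427,20) and (478,20), with the knob at (263,15). The gauges are at (300,140), (180,165) and (400,143). I'll move forward 0.12 m for a better view of the stand and measure there.

{"op": "play_rows", "data": {
  "increments": [
    [[0.04,0.01,0.0],[0,0,0],1],
    [[0.04,0.0,0.0],[0,0,0],1],
    [[0.04,0.0,0.0],[0,0,0],1],
    [[0.0,0,0.0],[0,0,0],1]
  ]
}}

```text
time_s: 2.5
position: [0.594, 0.0195, 0.3807]
ee_rot: [-3.133, 0.02, -0.011]
ft_force: [-0.1, -0.3, -0.4]
finger_gap: 0.0854
```

Run:
```python
from h import *
import pickle
s=snap('wrist','w3.png'); o=s['obs'];print(o['position'],o['ee_rot'],o['joints'],o['ft_force'])
pickle.dump(s,open('w3.pkl','wb'))
s2=pickle.load(open('w2.pkl','rb'))
for u,v in [(327,18),(376,18),(427,20),(478,20)]: print(ray(s2,u,v,.046).round(4))
```

```text
[0.59397414 0.01952036 0.38072789] [-3.13314863  0.019872   -0.01057231] [-0.11589416  0.19483128  1.29113806  0.00634355  1.67627065  1.46616109] [-0.09097852 -0.28747611 -0.38554828]
[0.6592 0.0097 0.046 ]
[ 0.6588 -0.0537  0.046 ]
[ 0.6562 -0.1196  0.046 ]
[ 0.6558 -0.1853  0.046 ]
```

View pics/w3.png

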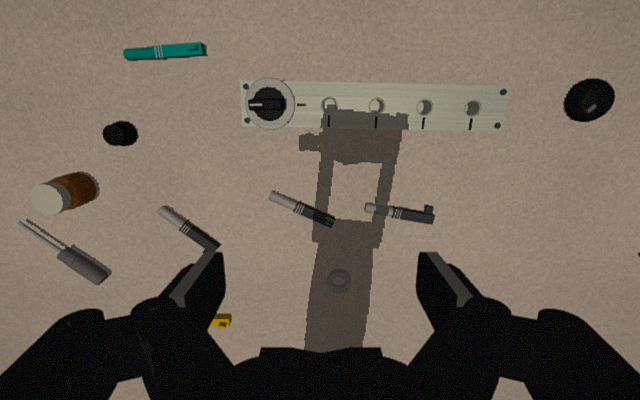

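Sockets are at (330,104), (376,106), (424,107) and (472,108). The knob is at (268,104) with its bar along the row, so it is clamped. The three gauges are in front. Zooming in for detail.

Run:
```python
from h import *
import pickle
s=pickle.load(open('w3.pkl','rb'));c=s['color'][:,:,::-1]
cv2.imwrite('pics/z3a.png',cv2.resize(c[70:140,230:520],None,fx=2.7,fy=2.7,interpolation=cv2.INTER_CUBIC))
s2=pickle.load(open('w2.pkl','rb'));c2=s2['color'][:,:,::-1]
cv2.imwrite('pics/z3b.png',cv2.resize(c2[110:200,140:450],None,fx=2.5,fy=2.5,interpolation=cv2.INTER_CUBIC))
for u,v in [(330,104),(376,106),(424,107),(472,108)]: print('sock',ray(s,u,v,.046).round(4))
for u,v in [(240,81),(508,83),(505,132),(241,128)]: print('corner',ray(s,u,v,.046).round(4))
print('knob',ray(s,268,104,.09).round(4))
```

```text
sock [0.6618 0.0084 0.046 ]
sock [ 0.6585 -0.0541  0.046 ]
sock [ 0.6565 -0.1193  0.046 ]
sock [ 0.6545 -0.1845  0.046 ]
corner [0.6926 0.1285 0.046 ]
corner [ 0.686  -0.2281  0.046 ]
corner [ 0.622  -0.2341  0.046 ]
corner [0.6312 0.1323 0.046 ]
knob [0.663  0.0856 0.09  ]
```

View pics/z3a.png

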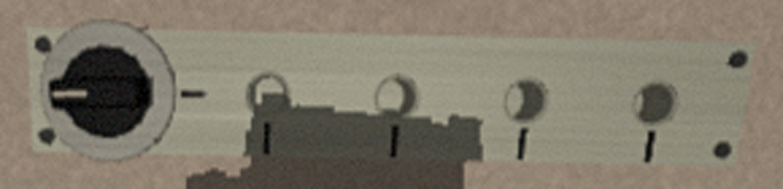

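View pics/z3b.png

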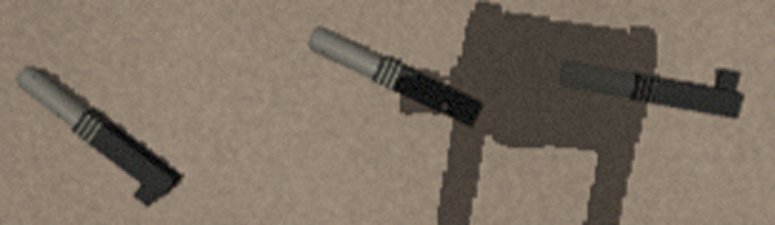

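```bash
cat >> h.py <<'E'
def go(p,rpy,tool=None):
    """print remaining shift mm & turn deg (world) to target; rpy in deg"""
    o=manip.get_obs();R=Ro.from_euler('xyz',o['ee_rot']);T=Ro.from_euler('xyz',rpy,degrees=True) if not isinstance(rpy,Ro) else rpy
    print('pos',o['position'].round(4),'d_mm',((np.array(p)-o['position'])*1e3).round(1),'turn',np.degrees((T*R.inv()).as_rotvec()).round(2),'j',o['joints'].round(2),'F',o['ft_force'].round(1),'gap',round(o['finger_gap'],4),'t',o['time_s'])
E
python3 - <<'E'
from h import *
go([.663,.087,.2],[180,0,88.8])
E
```

```text
pos [0.5921 0.0195 0.3816] d_mm [  70.9   67.5 -181.6] turn [ 0.55 -1.31 89.42] j [-0.12  0.19  1.29  0.01  1.68  1.47] F [-0.8  0.7 -0.6] gap 0.0851 t 2.55
```

{"op": "play_rows", "data": {
  "increments": [
    [[0.015,0.015,-0.04],[-0.2,-0.4,8.5],1],
    [[0.015,0.015,-0.04],[0,0,8.5],1],
    [[0.015,0.015,-0.04],[0,0,8.5],1],
    [[0.015,0.015,-0.03],[0,0,8.5],1],
    [[0.005,0.005,-0.03],[0,0,8.5],1]
  ]
}}

```text
time_s: 3.05
position: [0.6543, 0.078, 0.2071]
ee_rot: [3.141, 0.0, 0.742]
ft_force: [-0.5, -0.2, 0.3]
finger_gap: 0.0855
```

{"op": "play_rows", "data": {
  "increments": [
    [[0,0,0],[0,0,8.5],1],
    [[0,0,0],[0,0,8.5],1],
    [[0,0,0],[0,0,8.5],1],
    [[0,0,0],[0,0,8.5],1],
    [[0,0,0],[0,0,8.5],1]
  ]
}}

```text
time_s: 3.55
position: [0.6408, 0.0724, 0.2012]
ee_rot: [-3.125, 0.011, 1.491]
ft_force: [0.5, 0.6, 0.4]
finger_gap: 0.0854
```

Run:
```python
from h import *
go([.663,.087,.2],[180,0,88.8])
s=snap('wrist','w4.png')
```

```text
pos [0.6408 0.0724 0.2012] d_mm [22.2 14.6 -1.2] turn [ 0.6  -0.96  3.4 ] j [-0.02  0.4   1.39 -0.01  1.36  0.07] F [0.5 0.6 0.4] gap 0.0854 t 3.55
```

View pics/w4.png

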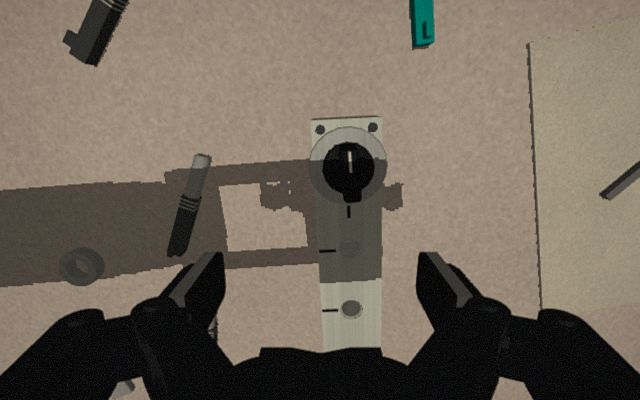

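The knob bar is at about (348,168), with sockets at (350,248) and (351,309). The bar is still in line with the mark.

Run:
```python
from h import *
s=manip.snapshot('wrist');s['obs']=manip.get_obs()
c=s['color'];cv2.imwrite('pics/z4.png',cv2.resize(c[110:330,270:430,::-1],None,fx=2.7,fy=2.7,interpolation=cv2.INTER_CUBIC))
print(ray(s,350,248,.046),ray(s,351,309,.046),ray(s,348,168,.09),ray(s,349,212,.046))
```

```text
[0.66129252 0.01138939 0.046     ] [ 0.65821625 -0.05518333  0.046     ] [0.66181943 0.09647129 0.09      ] [0.66257315 0.04716856 0.046     ]
```

View pics/z4.png

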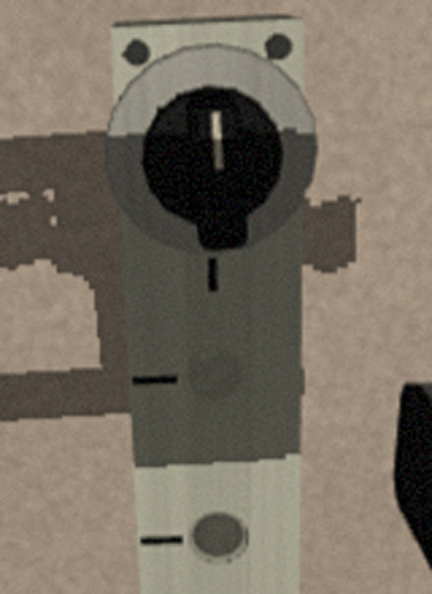

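{"op": "play_rows", "data": {
  "increments": [
    [[0.022,0.018,-0.03],[0.6,-0.9,3],1],
    [[0,0,-0.03],[0,0,0],0.3],
    [[0,0,0],[0,0,0],0.0]
  ]
}}

```text
time_s: 3.95
position: [0.6624, 0.088, 0.1448]
ee_rot: [3.137, -0.001, 1.525]
ft_force: [-1.3, -0.1, -1.0]
finger_gap: 0.0588
```

Run:
```python
from h import *
go([.6628,.0905,.086],[180,0,89])
```

```text
pos [0.6624 0.088  0.1448] d_mm [  0.4   2.5 -58.8] turn [-0.02  0.29  1.63] j [0.   0.49 1.39 0.   1.26 0.05] F [-1.3 -0.1 -1. ] gap 0.0588 t 3.95
```

{"op": "play_rows", "data": {
  "increments": [
    [[0.0,0.002,-0.03],[0,0.3,1.5],0],
    [[0,0,-0.025],[0,0,0],0],
    [[0,0,0],[0,0,0],0.0]
  ]
}}

```text
time_s: 4.25
position: [0.6629, 0.0882, 0.0943]
ee_rot: [3.137, -0.001, 1.543]
ft_force: [-0.5, 0.6, 0.2]
finger_gap: 0.0427
```

Run:
```python
from h import *
go([.6628,.0905,.086],[180,0,89])
s=snap('wrist','w5.png')
```

```text
pos [0.6629 0.0882 0.0943] d_mm [-0.1  2.3 -8.3] turn [-0.03  0.28  0.57] j [0.   0.55 1.42 0.   1.17 0.03] F [-0.5  0.6  0.2] gap 0.0427 t 4.25
```

View pics/w5.png

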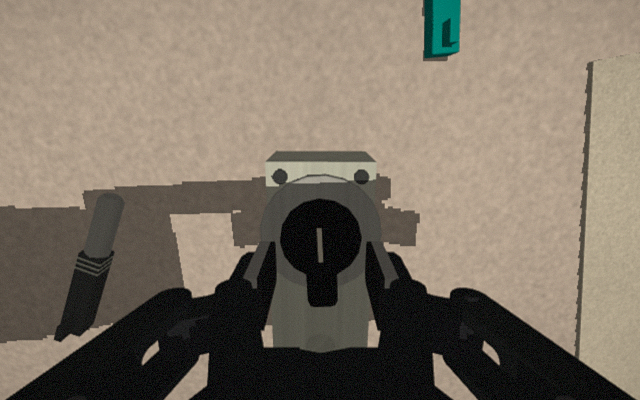

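The bar at (320,260) sits centred between the jaws. Now lower and close.

{"op": "play_rows", "data": {
  "increments": [
    [[0.0,0.002,-0.008],[0,0.2,0.5],0],
    [[0,0,0],[0,0,0],-1],
    [[0,0,0],[0,0,0],-1.0],
    [[0,0,0],[0,0,0],-1.0],
    [[0,0,0],[0,0,0],-1.0]
  ]
}}

```text
time_s: 4.8
position: [0.6631, 0.0902, 0.0943]
ee_rot: [3.139, -0.001, 1.551]
ft_force: [1.9, 0.3, -5.9]
finger_gap: 0.0123
```

Run:
```python
from h import *
go([.6628,.0905,.086],[180,0,89]); print(manip.get_obs()['wrist_torque'])
```

```text
pos [0.6631 0.0902 0.0943] d_mm [-0.3  0.3 -8.3] turn [-0.04  0.17  0.15] j [0.01 0.55 1.42 0.   1.17 0.03] F [ 1.9  0.3 -5.9] gap 0.0123 t 4.8
[-0.02070054 -0.37128669  0.0212009 ]
```

{"op": "play_rows", "data": {
  "increments": [
    [[0,0,-0.002],[0,0,8],-1],
    [[0,0,0],[0,0,8],-1],
    [[0,0,0],[0,0,8],-1],
    [[0,0,0],[0,0,8],-1],
    [[0,0,0],[0,0,8],-1]
  ]
}}

```text
time_s: 5.3
position: [0.6632, 0.0902, 0.0942]
ee_rot: [3.139, -0.001, 2.274]
ft_force: [-0.3, -0.1, -2.3]
finger_gap: 0.0123
```

Run:
```python
from h import *
go([.6628,.0905,.086],[180,0,179]); print(manip.get_obs()['wrist_torque'])
```

```text
pos [0.6632 0.0902 0.0942] d_mm [-0.4  0.3 -8.2] turn [-1.90e-01  2.00e-02  4.87e+01] j [ 0.    0.55  1.41  0.    1.17 -0.7 ] F [-0.3 -0.1 -2.3] gap 0.0123 t 5.3
[-0.0226998   0.06669888 -0.04641004]
```

{"op": "play_rows", "data": {
  "increments": [
    [[0,0,0],[0,0,8],-1],
    [[0,0,0],[0,0,8],-1],
    [[0,0,0],[0,0,8],-1],
    [[0,0,0],[0,0,8],-1],
    [[0,0,0],[0,0,8],-1]
  ]
}}

```text
time_s: 5.8
position: [0.6632, 0.0902, 0.0943]
ee_rot: [3.138, -0.002, 3.0]
ft_force: [-0.7, 0.5, -3.5]
finger_gap: 0.0123
```

{"op": "play_rows", "data": {
  "increments": [
    [[0,0,0],[0,0,5],-1],
    [[0,0,0],[0,0,4],-1],
    [[0,0,0],[0,0,2],-1],
    [[0,0,0],[0,0,0],-1]
  ]
}}

```text
time_s: 6.2
position: [0.6631, 0.0901, 0.0943]
ee_rot: [3.135, -0.003, -3.096]
ft_force: [-0.7, 0.6, -3.3]
finger_gap: 0.0122
```

Run:
```python
from h import *
go([.6628,.0905,.086],[180,0,179]); print(manip.get_obs()['wrist_torque'])
snap('wrist','w6.png')
```

```text
pos [0.6631 0.0901 0.0943] d_mm [-0.3  0.4 -8.3] turn [-0.4  -0.16 -3.62] j [ 0.    0.55  1.41  0.01  1.18 -1.62] F [-0.7  0.6 -3.3] gap 0.0122 t 6.2
[ 0.00391561  0.13127578 -1.75399353]
```

View pics/w6.png

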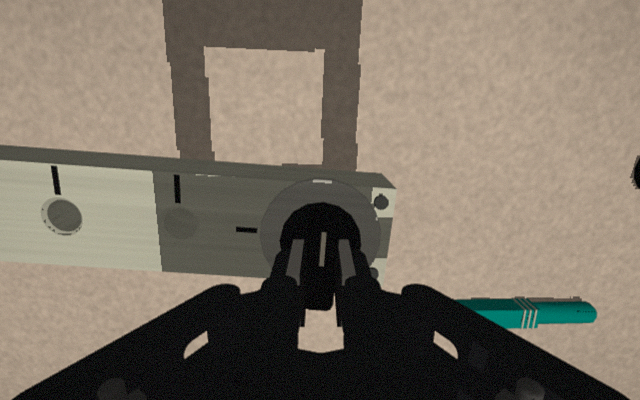

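The wrist torque of -1.75 Nm means the knob is against its anticlockwise stop. In the picture the bar at (320,260) is square to the row. Next I'll release it and rise.

{"op": "play_rows", "data": {
  "increments": [
    [[0,0,0],[0,0,-2],0],
    [[0,0,0],[0,0,0],0],
    [[0,0,0],[0,0,0],0.3],
    [[0,0,0.02],[0,0,0],0.3],
    [[0,0,0.03],[0,0,0],1]
  ]
}}

```text
time_s: 6.75
position: [0.6623, 0.0899, 0.143]
ee_rot: [3.137, -0.006, -3.123]
ft_force: [0.6, 0.7, -0.4]
finger_gap: 0.0684
```

{"op": "play_rows", "data": {
  "increments": [
    [[0,0,0.05],[0,0,-8.5],1],
    [[-0.02,-0.02,0.05],[0,0,-8.5],1],
    [[-0.04,-0.03,0.05],[0,0,-8.5],1],
    [[-0.04,-0.03,0.02],[0,0,-8.5],1],
    [[-0.04,-0.03,0],[0,0,-8.5],1]
  ]
}}

```text
time_s: 7.25
position: [0.5426, -0.0065, 0.3041]
ee_rot: [3.127, 0.011, 2.409]
ft_force: [0.1, -1.0, 0.5]
finger_gap: 0.0854
```

{"op": "play_rows", "data": {
  "increments": [
    [[-0.03,-0.02,0.0],[0,0,-8.5],1],
    [[-0.02,-0.02,0.0],[0,0,-8.5],1],
    [[0,0,0],[0,0,-8.5],1],
    [[0,0,0],[0,0,-8.5],1],
    [[0,0,0],[0,0,-8.5],1]
  ]
}}

```text
time_s: 7.75
position: [0.4879, -0.0519, 0.3121]
ee_rot: [3.117, 0.024, 1.657]
ft_force: [-0.8, 0.2, 0.5]
finger_gap: 0.0856
```

Run:
```python
from h import *
import pickle
go([.45,0,.27],[180,0,90])
s=snap('wrist','w7.png');pickle.dump(s,open('w7.pkl','wb'))
```

```text
pos [ 0.4879 -0.0519  0.3121] d_mm [-37.9  51.9 -42.1] turn [ 1.32  1.44 -4.95] j [-0.27 -0.04  1.68 -0.01  1.47 -0.36] F [-0.8  0.2  0.5] gap 0.0856 t 7.75
```

View pics/w7.png

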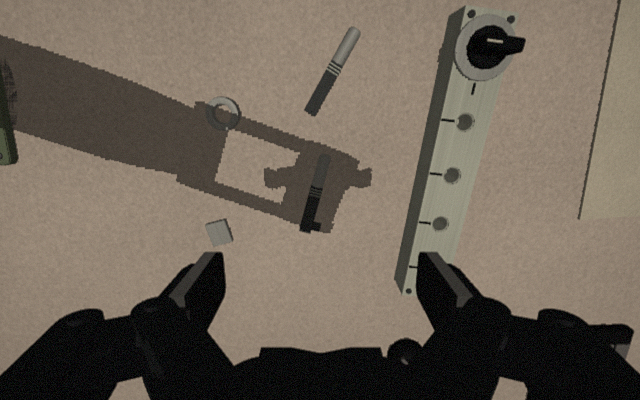

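The knob at (490,45) is now square to the row. Before moving on I'll fit the arm geometry from the joint readings, to plan how to stand the gauges up, and measure the gauges.

```bash
cat > kin.py <<'E'
from h import *
from scipy.optimize import least_squares
D=[([-1.46853,.20744,1.54294,0,1.39353,-.15051],[.14372,-.55601,.24912],[-3.1393,-.00036,.25277]),
([-.2806,-.35002,1.89398,.00908,1.59096,1.28915],[.35891,-.01093,.33247],[-3.13473,-.00893,.00123]),
([-.15288,-.075,1.56034,.00838,1.65989,1.42209],[.47865,.01597,.38832],[-3.1328,.00236,-.00344]),
([-.11589,.19483,1.29114,.00634,1.67627,1.46616],[.59397,.01952,.38073],[-3.13315,.01987,-.01057])]
def Rz(a): return Ro.from_euler('z',a).as_matrix()
def Ry(a): return Ro.from_euler('y',a).as_matrix()
C=Ry(-np.pi)@Rz(np.pi/2)@Ro.from_euler('x',np.pi).as_matrix()
def fk(j,p):
    a1,d1,L2,M,N,L6,b=p
    A=j[1]+j[2]
    q=np.array([a1+L2*np.sin(j[1])+M*np.sin(A)+N*np.cos(A),b,d1+L2*np.cos(j[1])+M*np.cos(A)-N*np.sin(A)])
    R=Rz(j[0])@Ry(A)@Rz(j[3])@Ry(j[4])@Rz(j[5])
    return Rz(j[0])@q+R[:,2]*L6,R@C
def fit():
    pr=np.array([0,.3,.4,.35,0,.25,.087])
    def res(p):
        r=[]
        for j,x,e in D: r+=list((fk(j,p)[0]-x)*100)
        return np.array(r+list((p-pr)*.02))
    return least_squares(res,pr).x
E
python3 - <<'E'
from kin import *
o=manip.get_obs();D.append((o['joints'],o['position'],o['ee_rot']))
p=fit();print(p.round(3))
for j,x,e in D:
    a,R=fk(j,p);print(((a-x)*1e3).round(1),np.degrees((Ro.from_euler('xyz',e).inv()*Ro.from_matrix(R)).magnitude()).round(2))
E
python3 - <<'E'
from h import *
import pickle
s=pickle.load(open('w7.pkl','rb'));c=s['color'][:,:,::-1]
cv2.imwrite('pics/z7.png',cv2.resize(c[15:250,260:390],None,fx=2.5,fy=2.5,interpolation=cv2.INTER_CUBIC))
E
```

```text
[-0.     0.283  0.455  0.5    0.094  0.297  0.086]
[-0. -0. -0.] 0.0
[0. 0. 0.] 0.0
[-0.  0. -0.] 0.0
[ 0.  0. -0.] 0.0
[-0.  0. -0.] 0.0
```

View pics/z7.png

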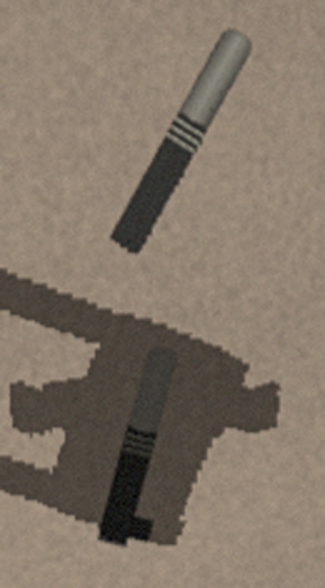

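In the zoomed view, gauge 1 has its foot at (325,154) and its top at (305,231), with the lug to the right (+x). Gauge 2 has its foot at (355,28) and its top at (311,113).

```bash
cat >> kin.py <<'E'
lo=np.array([-2.73,-.86,.23,-1.11,.08,-2.82]);hi=np.array([2.73,2.22,2.46,4.25,2.63,2.82])
P=fit()
def ik(x,R,seed):
    def res(j):
        a,Rk=fk(j,P);return np.r_[(a-x)*10,(Ro.from_matrix(Rk)*Ro.from_matrix(R).inv()).as_rotvec()]
    s=least_squares(res,np.clip(seed,lo+.01,hi-.01),bounds=(lo,hi));return s.x,np.abs(s.fun).max()
def down(yaw): return Ro.from_euler('xyz',[180,0,yaw],degrees=True).as_matrix()
E
python3 - <<'E'
from kin import *
import pickle
s=pickle.load(open('w7.pkl','rb'))
for n,f,t in [('g1',(325.2,154.2),(305.2,231)),('g2',(354.8,28.2),(310.8,113))]:
    a=ray(s,*f,.010);b=ray(s,*t,.010);d=b-a;print(n,a.round(4),b.round(4),'len',np.linalg.norm(d).round(4),'dir',np.degrees(np.arctan2(d[1],d[0])).round(1))
for sg in(1,-1):
    z=np.array([0,1,0.]);x=sg*np.array([0,0,1.]);y=np.cross(z,x);R=np.c_[x,y,z]
    for sk in ((.665,.0105),(.658,-.0545),(.656,-.12)):
        for seed in ([0,.5,1.6,1.57,1.57,0],[0,.5,1.6,1.57,1.57,1.5],[0,.5,1.6,1.57,1.57,-1.5],[0,.5,1.6,0.5,1.,0]):
            j,e=ik([*sk,.10],R,np.array(seed,float));
            if e<1e-4: print(sg,sk,j.round(2));break
        else: print(sg,sk,'no',j.round(2),e)
E
```

```text
g1 [ 0.5012 -0.0473  0.01  ] [ 0.4828 -0.1586  0.01  ] len 0.1127 dir -99.4
g2 [0.5225 0.1048 0.01  ] [0.4781 0.0035 0.01  ] len 0.1106 dir -113.7
1 (0.665, 0.0105) [-0.53  1.08  1.2   1.21  1.96 -0.78]
1 (0.658, -0.0545) [-0.61  1.11  1.13  1.16  2.03 -0.77]
1 (0.656, -0.12) [-0.68  1.16  1.02  1.14  2.11 -0.73]
-1 (0.665, 0.0105) [-0.53  1.08  1.2   1.21  1.96  2.36]
-1 (0.658, -0.0545) [-0.61  1.11  1.13  1.16  2.03  2.37]
-1 (0.656, -0.12) [-0.68  1.16  1.02  1.14  2.11  2.41]
```

```bash
cat >> kin.py <<'E'
TAU=np.radians(30); SB=.0208
def grasp(foot,ang,s=.076,ztcp=.026):
    u=np.array([np.cos(ang),np.sin(ang),0]);up=np.array([0,0,1.])
    a=-u*np.sin(TAU)-up*np.cos(TAU);x=-u*np.cos(TAU)+up*np.sin(TAU);y=np.cross(a,x)
    Pt=np.array([foot[0],foot[1],.008])+s*u
    return Pt-a*(ztcp-.008)/np.cos(TAU),np.c_[x,y,a]
def place(sock,lift,s=.076,yaw=0.,ztcp=.026):
    # gauge upright, tool pointing +y tilted down TAU ; yaw rotates about z
    u=np.array([0,0,1.]);h=np.array([-np.sin(yaw),np.cos(yaw),0])
    a=h*np.cos(TAU)-u*np.sin(TAU);x=-u*np.cos(TAU)-h*np.sin(TAU);y=np.cross(a,x)
    Pt=np.array([sock[0],sock[1],.008+lift+s])
    return Pt-a*(ztcp-.008)/np.cos(TAU),np.c_[x,y,a]
def togo(x,R):
    go(x,Ro.from_matrix(R))
E
python3 - <<'E'
from kin import *
x,R=grasp((.5012,-.0473),np.radians(-99.4))
j=np.array(manip.get_obs()['joints'])
q,e=ik(x,R,j);print('grasp',x.round(4),q.round(2),e)
x2=x+[0,0,.1];q2,e=ik(x2,R,j);print('pre',x2,q2.round(2),e)
togo(x2,R)
for sk in ((.662,.0105),(.660,-.0545),(.658,-.12)):
  for l in (0,.07):
    X,RR=place(sk,l);qq,e=ik(X,RR,q2+[0,0,0,.5,0,2]);print(X.round(4),qq.round(2),e)
E
```

```text
grasp [ 0.4871 -0.1325  0.026 ] [-0.7   0.5   1.79  0.48  1.19 -0.8 ] 4.0190073491430667e-13
pre [ 0.48708989 -0.13253224  0.126     ] [-0.7   0.33  1.76  0.45  1.36 -0.7 ] 8.007483565108942e-14
pos [ 0.4881 -0.0518  0.3123] d_mm [  -1.   -80.8 -186.3] turn [ 31.49   0.1  -13.42] j [-0.27 -0.04  1.68 -0.01  1.47 -0.36] F [-0.4 -0.2  0.6] gap 0.0857 t 7.8
[ 0.662  -0.0075  0.0944] [-0.5   0.83  1.31  0.87  1.65  2.41] 1.0372813719072838e-12
[ 0.662  -0.0075  0.1644] [-0.5   0.73  1.31  0.88  1.72  2.49] 2.6090241078691172e-14
[ 0.66   -0.0725  0.0944] [-0.58  0.87  1.23  0.82  1.73  2.39] 1.8141599333887366e-12
[ 0.66   -0.0725  0.1644] [-0.58  0.77  1.23  0.84  1.79  2.46] 1.6653345369377344e-15
[ 0.658  -0.138   0.0944] [-0.65  0.92  1.13  0.79  1.81  2.38] 4.705374978541953e-12
[ 0.658  -0.138   0.1644] [-0.65  0.83  1.13  0.8   1.87  2.45] 2.6645352591003757e-14
```

{"op": "play_rows", "data": {
  "increments": [
    [[0,-0.02,-0.03],[7.5,0,-3.3],1],
    [[0,-0.02,-0.03],[7.5,0,-3.3],1],
    [[0,-0.02,-0.03],[7.5,0,-3.3],1],
    [[0,-0.02,-0.03],[7.5,0,-3.3],1],
    [[0,0,0],[0,0,0],1]
  ]
}}

```text
time_s: 8.3
position: [0.4932, -0.1318, 0.1953]
ee_rot: [3.103, -0.508, 1.438]
ft_force: [-0.1, 0.6, -1.0]
finger_gap: 0.0858
```

Run:
```python
from kin import *
x,R=grasp((.5012,-.0473),np.radians(-99.4)); togo(x,R); o=manip.get_obs(); a,Rk=fk(o['joints'],P); print((a-o['position'])*1e3)
snap('wrist','w8.png')
```

```text
pos [ 0.4932 -0.1318  0.1953] d_mm [  -6.1   -0.7 -169.3] turn [ 1.14  1.77 -0.71] j [-0.69  0.22  1.72  0.45  1.46 -0.66] F [-0.1  0.6 -1. ] gap 0.0858 t 8.3
[-0.07490551 -0.37561614 -0.10574915]
```

View pics/w8.png

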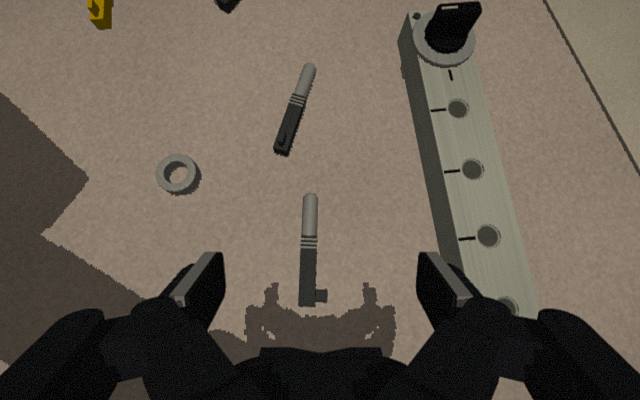

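Gauge 1 lies upright in the image between the jaws, foot at (310,195) and top at (308,305), with its lug to the right.

```bash
cat >> h.py <<'E'
def gline(s,seed,win=70,thr=None):
    """axis of the gauge from dark handle + steel: use local contrast mask vs bench"""
    pass
E
python3 - <<'E'
from kin import *
s=snap('wrist','w8b.png')
def m(f,t):
    a=ray(s,*f,.010);b=ray(s,*t,.010);d=b-a
    print(a.round(4),b.round(4),np.linalg.norm(d).round(4),np.degrees(np.arctan2(d[1],d[0])).round(1))
    return a,np.arctan2(d[1],d[0])
a,g=m((310.5,193.5),(307.5,305)); m((308,64),(281,152))
x,R=grasp(a,g);togo(x,R)
for u,v in [(457,108),(472,170),(487,237)]: print(ray(s,u,v,.046).round(4))
E
```

```text
[ 0.5042 -0.0464  0.01  ] [ 0.4854 -0.1573  0.01  ] 0.1125 -99.6
[0.5234 0.1083 0.01  ] [0.4791 0.0041 0.01  ] 0.1132 -113.0
pos [ 0.496  -0.1298  0.2012] d_mm [  -6.3   -1.8 -175.2] turn [ 1.48  2.25 -1.2 ] j [-0.69  0.21  1.72  0.45  1.46 -0.66] F [-0.1 -0.4  0.9] gap 0.0854 t 8.4
[0.664  0.0132 0.046 ]
[ 0.6624 -0.0538  0.046 ]
[ 0.6597 -0.1197  0.046 ]
```

{"op": "play_rows", "data": {
  "increments": [
    [[-0.006,0,-0.04],[1.4,2.2,-1.0],1],
    [[0,0,-0.04],[0,0,0],1],
    [[0,0,-0.04],[0,0,0],1],
    [[0,0,-0.015],[0,0,0],1],
    [[0,0,0],[0,0,0],1]
  ]
}}

```text
time_s: 8.9
position: [0.4999, -0.1292, 0.077]
ee_rot: [3.104, -0.504, 1.445]
ft_force: [-0.3, 0.1, -0.2]
finger_gap: 0.0856
```

Run:
```python
from kin import *
x,R=grasp((.5042,-.0464),np.radians(-99.6)); togo(x,R); 
snap('wrist','w9.png')
```

```text
pos [ 0.4999 -0.1292  0.077 ] d_mm [-10.2  -2.4 -51. ] turn [ 1.37  1.71 -1.33] j [-0.68  0.41  1.77  0.47  1.25 -0.76] F [-0.3  0.1 -0.2] gap 0.0856 t 8.9
```

View pics/w9.png

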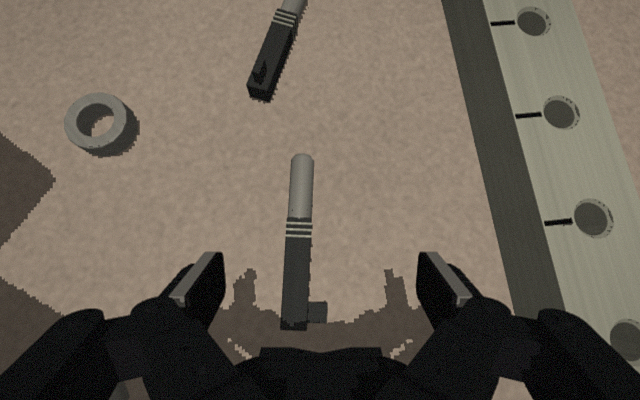

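The gauge is between the jaws, offset about 10 mm to the left of centre (handle around (297,290)). I'll correct and lower.

{"op": "play_rows", "data": {
  "increments": [
    [[-0.01,-0.002,-0.015],[1.4,1.7,-1.3],1],
    [[-0.003,0,-0.015],[0,0,0],1],
    [[0,0,0],[0,0,0],1],
    [[0,0,0],[0,0,0],1]
  ]
}}

```text
time_s: 9.35
position: [0.4907, -0.1338, 0.0519]
ee_rot: [3.129, -0.519, 1.411]
ft_force: [0.4, 0.6, 0.9]
finger_gap: 0.0852
```

Run:
```python
from kin import *
x,R=grasp((.5042,-.0464),np.radians(-99.6)); togo(x,R);
```

```text
pos [ 0.4907 -0.1338  0.0519] d_mm [ -0.9   2.2 -25.9] turn [ 0.36  0.56 -0.07] j [-0.7   0.45  1.78  0.48  1.22 -0.78] F [0.4 0.6 0.9] gap 0.0852 t 9.35
```

{"op": "play_rows", "data": {
  "increments": [
    [[0,0.002,-0.013],[0.4,0.5,0],0.4],
    [[0,0,-0.013],[0,0,0],0.2],
    [[0,0,0],[0,0,0],0],
    [[0,0,0],[0,0,0],0]
  ]
}}

```text
time_s: 9.75
position: [0.4911, -0.1323, 0.024]
ee_rot: [3.14, -0.525, 1.404]
ft_force: [1.1, -0.6, -0.4]
finger_gap: 0.0426
```

Run:
```python
from kin import *
x,R=grasp((.5042,-.0464),np.radians(-99.6)); togo(x,R); snap('wrist','w10.png')
```

```text
pos [ 0.4911 -0.1323  0.024 ] d_mm [-1.3  0.7  2. ] turn [-0.05  0.07 -0.04] j [-0.7   0.51  1.78  0.49  1.18 -0.79] F [ 1.1 -0.6 -0.4] gap 0.0426 t 9.75
```

View pics/w10.png

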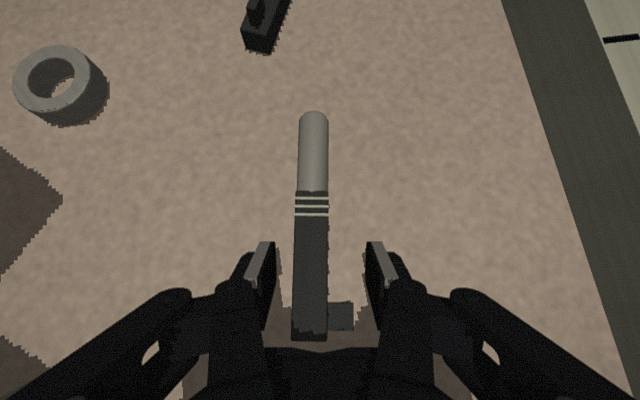

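The gauge at (312,270) is centred between the pads, and the lug at (340,316) is clear of the right pad. I'll raise 3 mm and close.

{"op": "play_rows", "data": {
  "increments": [
    [[-0.001,0.001,0.003],[0,0,0],-0.4],
    [[0,0,0.001],[0,0,0],-1],
    [[0,0,0],[0,0,0],-1],
    [[0,0,0],[0,0,0],-1]
  ]
}}

```text
time_s: 10.2
position: [0.4899, -0.1312, 0.0287]
ee_rot: [3.14, -0.524, 1.405]
ft_force: [-0.0, -0.1, -1.5]
finger_gap: 0.0134
```

Run:
```python
from kin import *
x,R=grasp((.5042,-.0464),np.radians(-99.6)); togo(x,R); snap('wrist','w11.png')
```

```text
pos [ 0.4899 -0.1312  0.0287] d_mm [-0.1 -0.4 -2.7] turn [ 0.01  0.08 -0.07] j [-0.7   0.5   1.78  0.48  1.19 -0.79] F [-0.  -0.1 -1.5] gap 0.0134 t 10.2
```

View pics/w11.png

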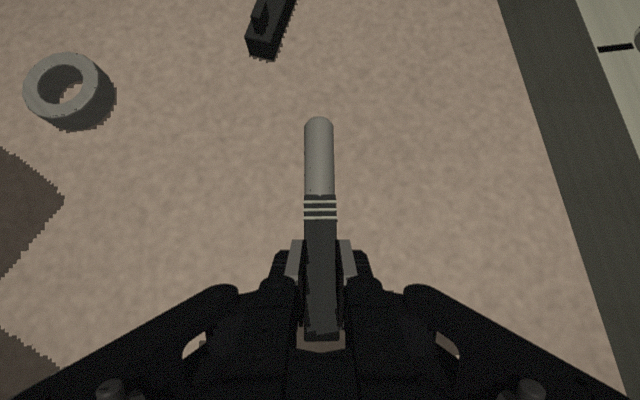

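```bash
cat >> kin.py <<'E'
def geo(x0,R0,x1,R1,n,flip=False,seed=None):
    rv=(Ro.from_matrix(R1)*Ro.from_matrix(R0).inv()).as_rotvec();th=np.linalg.norm(rv)
    if flip: rv=rv*(1-2*np.pi/th)
    print('per row deg',np.degrees(rv/n).round(2),'mm',((x1-x0)/n*1e3).round(1))
    q=seed
    for k in range(n+1):
        R=Ro.from_rotvec(rv*k/n).as_matrix()@R0; q,e=ik(x0+(x1-x0)*k/n,R,q)
        if k%3==0 or e>1e-3: print(k,q.round(2),round(e,4),R[:,2].round(2))
E
python3 - <<'E'
from kin import *
o=manip.get_obs();R0=Ro.from_euler('xyz',o['ee_rot']).as_matrix();x0=o['position']+[0,0,.15]
x1,R1=place((.662,.0110),.09,.074,0,.0287)
print(x0,x1)
q0,_=ik(x0,R0,o['joints'])
for f in(0,1): geo(x0,R0,x1,R1,24,f,q0)
E
```

```text
[ 0.48992523 -0.13122083  0.17864916] [ 0.662      -0.0097      0.18395115]
per row deg [ 0.43  5.1  -5.1 ] mm [7.2 5.1 0.2]
0 [-0.7   0.26  1.73  0.45  1.45 -0.65] 0.0 [ 0.08  0.49 -0.87]
3 [-0.62  0.33  1.63  0.41  1.53 -0.21] 0.0 [-0.02  0.5  -0.86]
6 [-0.57  0.42  1.53  0.41  1.62  0.2 ] 0.0 [-0.1   0.54 -0.84]
9 [-0.54  0.51  1.43  0.44  1.71  0.6 ] 0.0 [-0.17  0.59 -0.79]
12 [-0.52  0.59  1.35  0.5   1.79  0.99] 0.0 [-0.2   0.66 -0.72]
15 [-0.51  0.65  1.29  0.59  1.84  1.38] 0.0 [-0.2   0.73 -0.65]
18 [-0.51  0.69  1.27  0.69  1.84  1.76] 0.0 [-0.16  0.8  -0.58]
21 [-0.51  0.71  1.27  0.79  1.81  2.14] 0.0 [-0.09  0.84 -0.53]
24 [-0.5   0.71  1.3   0.88  1.74  2.51] 0.0 [ 0.    0.87 -0.5 ]
per row deg [-0.46 -5.49  5.49] mm [7.2 5.1 0.2]
0 [-0.7   0.26  1.73  0.45  1.45 -0.65] 0.0 [ 0.08  0.49 -0.87]
3 [-0.69  0.24  1.77  0.55  1.38 -1.07] 0.0 [ 0.19  0.51 -0.84]
6 [-0.69  0.26  1.78  0.66  1.35 -1.5 ] 0.0 [ 0.27  0.56 -0.79]
9 [-0.69  0.3   1.77  0.77  1.36 -1.94] 0.0 [ 0.31  0.62 -0.72]
12 [-0.68  0.37  1.73  0.85  1.41 -2.36] 0.0 [ 0.32  0.7  -0.64]
15 [-0.65  0.46  1.65  0.91  1.49 -2.75] 0.0 [ 0.28  0.77 -0.57]
16 [-0.63  0.49  1.61  0.89  1.52 -2.82] 0.0435 [ 0.26  0.79 -0.55]
17 [-0.6   0.51  1.56  0.86  1.55 -2.82] 0.1398 [ 0.23  0.81 -0.53]
18 [-0.57  0.54  1.5   0.83  1.58 -2.82] 0.2339 [ 0.21  0.83 -0.52]
19 [-0.54  0.56  1.45  0.79  1.61 -2.82] 0.3254 [ 0.17  0.84 -0.51]
20 [-0.52  0.58  1.4   0.77  1.63 -2.82] 0.4141 [ 0.14  0.85 -0.5 ]
21 [-0.49  0.61  1.35  0.74  1.66 -2.82] 0.4998 [ 0.11  0.86 -0.49]
22 [-0.46  0.63  1.3   0.71  1.69 -2.82] 0.5827 [ 0.07  0.87 -0.49]
23 [-0.44  0.66  1.24  0.69  1.72 -2.82] 0.6634 [ 0.04  0.87 -0.49]
24 [-0.42  0.69  1.19  0.67  1.76 -2.82] 0.7436 [ 0.    0.87 -0.5 ]
```

{"op": "play_rows", "data": {
  "increments": [
    [[0,0,0.02],[0,0,0],-1],
    [[0,0,0.04],[0,0,0],-1],
    [[0,0,0.04],[0,0,0],-1],
    [[0,0,0.04],[0,0,0],-1],
    [[0,0,0.03],[0,0,0],-1]
  ]
}}

```text
time_s: 10.75
position: [0.4846, -0.1277, 0.1985]
ee_rot: [-3.127, -0.529, 1.397]
ft_force: [0.5, 0.4, -1.5]
finger_gap: 0.0138
```

{"op": "play_rows", "data": {
  "increments": [
    [[0.008,0.006,0],[0.5,6,-6],-1],
    [[0.008,0.006,0],[0.5,6,-6],-1],
    [[0.008,0.006,0],[0.5,6,-6],-1],
    [[0.008,0.006,0],[0.5,6,-6],-1],
    [[0.008,0.006,0],[0.5,6,-6],-1]
  ]
}}

```text
time_s: 11.25
position: [0.5273, -0.0995, 0.2062]
ee_rot: [-2.629, -0.279, 0.645]
ft_force: [0.2, 0.3, -1.6]
finger_gap: 0.0141
```

Run:
```python
from kin import *
x1,R1=place((.662,.0110),.09,.074,0,.0287);togo(x1,R1)
snap('wrist','w12.png')
```

```text
pos [ 0.5273 -0.0995  0.2062] d_mm [134.7  89.8 -22.2] turn [  7.99  91.39 -91.66] j [-0.57  0.38  1.53  0.41  1.66  0.23] F [ 0.2  0.3 -1.6] gap 0.0141 t 11.25
```

View pics/w12.png

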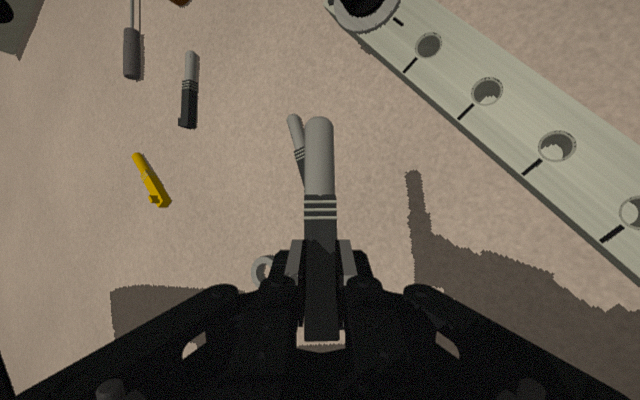

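The gauge is held firmly. The other two are visible behind it, at (300,130) and (188,90). Continuing the turn.

{"op": "play_rows", "data": {
  "increments": [
    [[0.009,0.006,0],[0.5,6,-6],-1],
    [[0.009,0.006,0],[0.5,6,-6],-1],
    [[0.009,0.006,0],[0.5,6,-6],-1],
    [[0.009,0.006,0],[0.5,6,-6],-1],
    [[0.009,0.006,0],[0.5,6,-6],-1]
  ]
}}

```text
time_s: 11.8
position: [0.5736, -0.0682, 0.2049]
ee_rot: [-2.402, 0.194, 0.095]
ft_force: [-0.1, -0.1, -1.5]
finger_gap: 0.0137
```

{"op": "play_rows", "data": {
  "increments": [
    [[0.009,0.006,0],[0.5,6,-6],-1],
    [[0.009,0.006,0],[0.5,6,-6],-1],
    [[0.009,0.006,0],[0.5,6,-6],-1],
    [[0.009,0.006,0],[0.5,6,-6],-1],
    [[0.009,0.006,0],[0.5,6,-6],-1]
  ]
}}

```text
time_s: 12.3
position: [0.6193, -0.038, 0.2024]
ee_rot: [-2.464, 0.716, -0.476]
ft_force: [0.3, -0.2, -1.8]
finger_gap: 0.0137
```

Run:
```python
from kin import *
x1,R1=place((.662,.0110),.09,.074,0,.0287);togo(x1,R1)
```

```text
pos [ 0.6193 -0.038   0.2024] d_mm [ 42.7  28.3 -18.5] turn [  2.66  30.72 -31.14] j [-0.51  0.67  1.26  0.69  1.87  1.78] F [ 0.3 -0.2 -1.8] gap 0.0137 t 12.3
```

{"op": "play_rows", "data": {
  "increments": [
    [[0.009,0.006,0],[0.5,6,-6],-1],
    [[0.009,0.006,0],[0.5,6,-6],-1],
    [[0.009,0.006,0],[0.5,6,-6],-1],
    [[0.009,0.006,0],[0.5,6,-6],-1],
    [[0.005,0.004,0],[0.4,5,-5.5],-1]
  ]
}}

```text
time_s: 12.8
position: [0.6608, -0.0104, 0.1985]
ee_rot: [-3.095, 1.042, -1.511]
ft_force: [0.2, 0.0, -1.4]
finger_gap: 0.0137
```

{"op": "play_rows", "data": {
  "increments": [
    [[0,0,0],[0,0,0],-1],
    [[0,0,0],[0,0,0],-1]
  ]
}}

```text
time_s: 13.0
position: [0.6595, -0.0105, 0.1973]
ee_rot: [-3.09, 1.041, -1.504]
ft_force: [0.3, -0.3, -0.8]
finger_gap: 0.0138
```

Run:
```python
from kin import *
x1,R1=place((.662,.0110),.09,.074,0,.0287);togo(x1,R1)
for n in('wrist','scene','side'): 
    s=snap(n,n+'13.png')
    if n!='wrist':
        p=proj(s,[.662,.011,.09]).astype(int); c=s['color'][p[1]-60:p[1]+60,p[0]-80:p[0]+80,::-1]
        cv2.imwrite('pics/%s13z.png'%n,cv2.resize(c,None,fx=4,fy=4,interpolation=cv2.INTER_CUBIC))
```

```text
pos [ 0.6595 -0.0105  0.1973] d_mm [  2.5   0.8 -13.4] turn [ 0.28  1.5  -1.29] j [-0.5   0.69  1.3   0.87  1.76  2.49] F [ 0.3 -0.3 -0.8] gap 0.0138 t 13.0
```

View pics/wrist13.png

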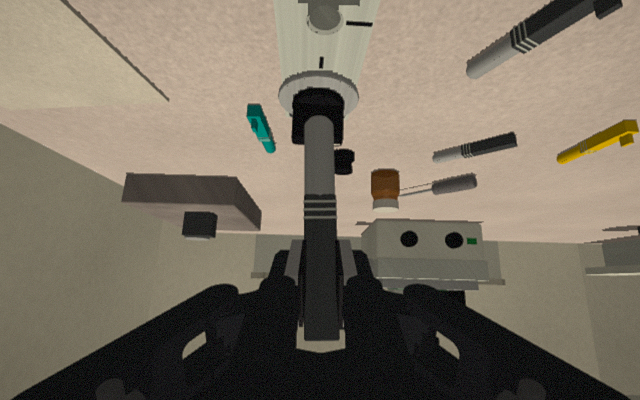

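View pics/scene13z.png

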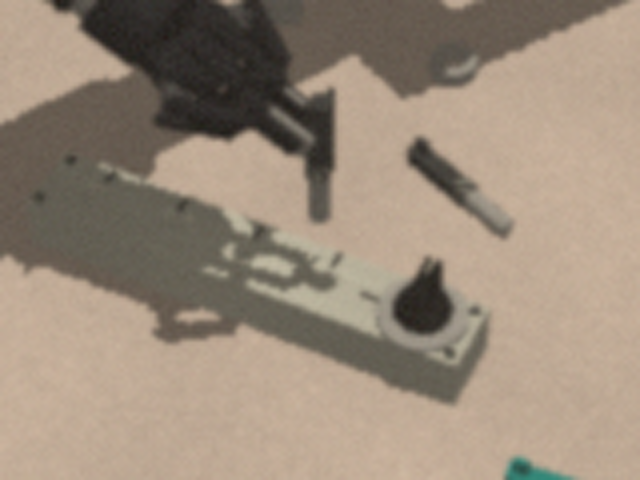

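View pics/side13z.png

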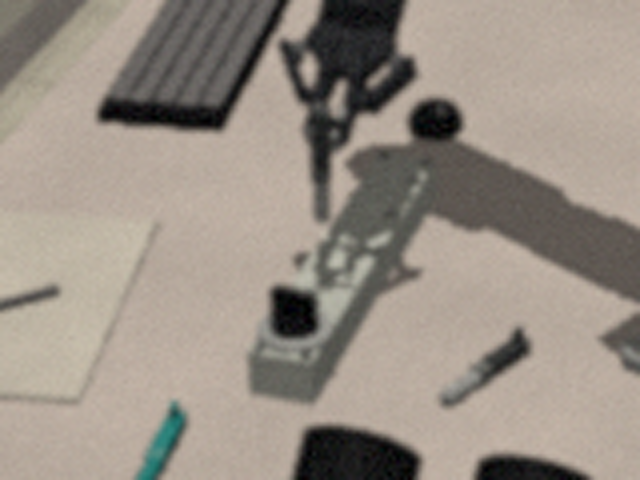

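Both outside views show gauge 1 upright above the stand near socket 3. In the wrist view its foot is at about (319,116), and I'll use that to check the foot position.

Run:
```python
from kin import *
o=manip.get_obs();R=Ro.from_euler('xyz',o['ee_rot']).as_matrix();t=o['position']
# expected foot in tool frame
X,RR=place((0,0),0,.074,0,.0287); ft=RR.T@(np.array([0,0,.008])-X)
print('expected foot tool',ft.round(4),'world',(t+R@ft).round(4))
s={k:v for k,v in manip.snapshot('wrist').items()};s['obs']=o
print('proj foot',proj(s,t+R@ft), 'proj top',proj(s,t+R@(RR.T@(np.array([0,0,.12])-X))))
c=s['color'][90:350,280:360,::-1];cv2.imwrite('pics/z13.png',cv2.resize(c,None,fx=2.3,fy=2.3))
top=t+R@(RR.T@(np.array([0,0,.12])-X));print('axis',((top-(t+R@ft))/.112).round(3))
```

```text
expected foot tool [0.0641 0.     0.0609] world [0.6617 0.0097 0.1116]
proj foot [320.15596114 117.25018618] proj top [320.07071422 333.33300938]
axis [-0.025  0.005  1.   ]
```

View pics/z13.png

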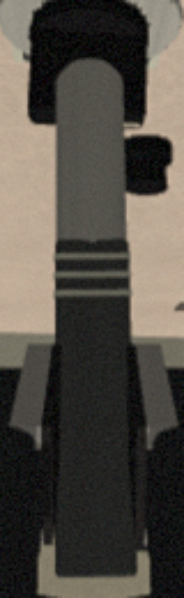

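{"op": "play_rows", "data": {
  "increments": [
    [[0.002,0.001,-0.025],[0.3,1.4,-1.2],-1],
    [[0,0,-0.025],[0,0,0],-1],
    [[0,0,-0.005],[0,0,0],-1],
    [[0,0,0],[0,0,0],-1]
  ]
}}

```text
time_s: 13.6
position: [0.6629, -0.0102, 0.1418]
ee_rot: [-3.128, 1.046, -1.556]
ft_force: [0.1, 0.4, -1.3]
finger_gap: 0.0135
```

Run:
```python
from kin import *
x1,R1=place((.6617,.0105),.042,.074,0,.0287);togo(x1,R1)
```

```text
pos [ 0.6629 -0.0102  0.1418] d_mm [-1.2  0.  -5.8] turn [ 0.06  0.4  -0.14] j [-0.5   0.76  1.3   0.87  1.7   2.45] F [ 0.1  0.4 -1.3] gap 0.0135 t 13.6
```

{"op": "play_rows", "data": {
  "increments": [
    [[-0.002,0,-0.007],[0,0.4,-0.1],-1],
    [[0,0,-0.007],[0,0,0],-1],
    [[0,0,-0.005],[0,0,0],-1],
    [[0,0,0],[0,0,0],-1]
  ]
}}

```text
time_s: 14.0
position: [0.661, -0.0103, 0.1228]
ee_rot: [-3.138, 1.046, -1.566]
ft_force: [-0.1, 0.5, -1.2]
finger_gap: 0.0137
```

Run:
```python
from kin import *
x1,R1=place((.6617,.0105),.0,.074,0,.0287);togo(x1,R1);print(manip.get_obs()['wrist_torque'])
```

```text
pos [ 0.661  -0.0103  0.1228] d_mm [  0.7   0.1 -28.8] turn [ 0.05  0.09 -0.12] j [-0.51  0.79  1.31  0.87  1.68  2.43] F [-0.1  0.5 -1.2] gap 0.0137 t 14.0
[-0.69590408  0.11606226  0.02697717]
```

The foot is about 9 mm into the socket with no force. Lowering on.

{"op": "play_rows", "data": {
  "increments": [
    [[0.0005,0,-0.008],[0,0,0],-1],
    [[0,0,-0.008],[0,0,0],-1],
    [[0,0,-0.006],[0,0,0],-1],
    [[0,0,0],[0,0,0],-1]
  ]
}}

```text
time_s: 14.4
position: [0.6611, -0.0101, 0.0995]
ee_rot: [-3.139, 1.046, -1.565]
ft_force: [-0.4, 0.1, -1.5]
finger_gap: 0.0137
```

Run:
```python
from kin import *
x1,R1=place((.6617,.0105),.0,.074,0,.0287);togo(x1,R1);print(manip.get_obs()['wrist_torque'])
```

```text
pos [ 0.6611 -0.0101  0.0995] d_mm [ 0.6 -0.1 -5.6] turn [ 0.04  0.07 -0.2 ] j [-0.5   0.82  1.3   0.86  1.66  2.41] F [-0.4  0.1 -1.5] gap 0.0137 t 14.4
[-0.63102227  0.12673853  0.03013004]
```

{"op": "play_rows", "data": {
  "increments": [
    [[0.0005,0,-0.003],[0,0,0],-1],
    [[0,0,0],[0,0,0],0.4],
    [[0,0,0],[0,0,0],0.4],
    [[0,0,0],[0,0,0],0.4],
    [[0,-0.01,0],[0,0,0],0.4]
  ]
}}

```text
time_s: 14.9
position: [0.663, -0.0196, 0.0979]
ee_rot: [-3.131, 1.047, -1.558]
ft_force: [-0.3, -0.1, -0.9]
finger_gap: 0.0597
```

{"op": "play_rows", "data": {
  "increments": [
    [[0,-0.02,0],[0,0,0],0.4],
    [[0,-0.03,0.005],[0,0,0],0.4],
    [[0,-0.03,0.03],[0,0,0],1],
    [[0,0,0.05],[0,0,0],1],
    [[0,0,0.0],[0,0,0],1]
  ]
}}

```text
time_s: 15.4
position: [0.6627, -0.1108, 0.1852]
ee_rot: [-3.13, 1.046, -1.563]
ft_force: [0.6, -0.1, 1.6]
finger_gap: 0.085
```

Run:
```python
from kin import *
x1,R1=place((.6617,.0105),.0,.074,0,.0287);togo(x1,R1)
for n in('wrist','scene','side'): 
    s=snap(n,n+'14.png')
    if n!='wrist':
        p=proj(s,[.662,.011,.09]).astype(int); c=s['color'][p[1]-60:p[1]+60,p[0]-80:p[0]+80,::-1]
        cv2.imwrite('pics/%s14z.png'%n,cv2.resize(c,None,fx=4,fy=4,interpolation=cv2.INTER_CUBIC))
```

```text
pos [ 0.6627 -0.1108  0.1852] d_mm [ -1.  100.6 -91.2] turn [0.08 0.32 0.09] j [-0.62  0.78  1.16  0.83  1.86  2.48] F [ 0.6 -0.1  1.6] gap 0.085 t 15.4
```

View pics/wrist14.png

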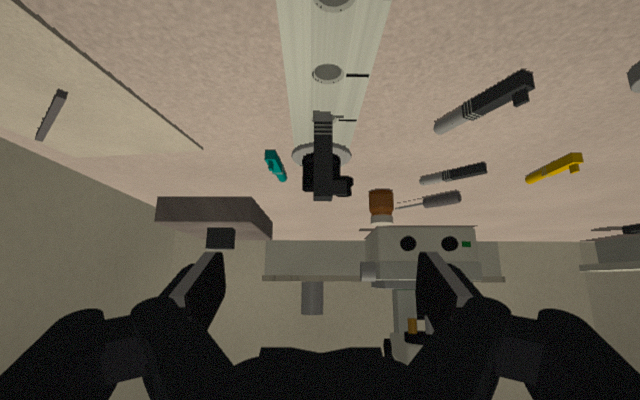

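View pics/scene14z.png

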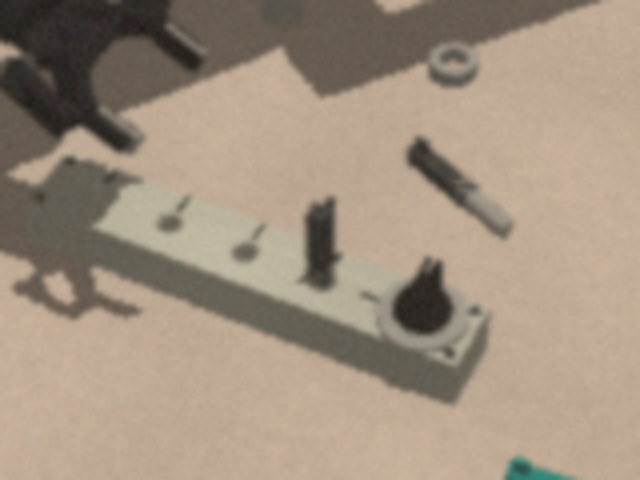

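Gauge 1 stands in socket 3 with its lug towards the robot, in line with the scribed line. Gauges 2 and 3 are still lying where they were. For gauge 2, whose lug is up, I'll check whether it can be placed with the tool pointing along +x.

Run:
```python
from kin import *
o=manip.get_obs();q=np.array(o['joints'])
for sk in ((.6605,-.0545),(.659,-.12)):
  for yaw in (0,-30,-60,-75,-90):
    X,R=place(sk,.05,.074,np.radians(yaw),.0287);best=None
    for s4 in (.8,1.6,2.4,3.1,3.6):
      for s6 in (2.4,1.,0,-1,-2):
        j,e=ik(X,R,np.array([q[0],.7,1.3,s4,1.5,s6])); 
        if e<1e-4: best=j
    print(sk,yaw,None if best is None else best.round(2))
x,R=grasp((.523,.1065),np.radians(-113),.074,.0287);j,e=ik(x,R,q*[1,1,1,.5,.8,0]);print(x,j.round(2),e); togo(x+[0,0,.1],R)
x,R=grasp((.51,.27),np.radians(-135),.074,.0287);j,e=ik(x,R,q*[1,1,1,.5,.8,0]);print(x,j.round(2),e)
```

```text
(0.6605, -0.0545) 0 [-0.58  0.8   1.23  0.83  1.78  2.44]
(0.6605, -0.0545) -30 [-0.66  0.57  1.63  1.07  1.37  2.52]
(0.6605, -0.0545) -60 [-0.62  0.36  1.98  1.43  0.92  2.53]
(0.6605, -0.0545) -75 [-0.52  0.28  2.1   1.73  0.67  2.47]
(0.6605, -0.0545) -90 [-0.37  0.24  2.16  2.26  0.41  2.22]
(0.659, -0.12) 0 [-0.65  0.86  1.12  0.8   1.86  2.43]
(0.659, -0.12) -30 [-0.74  0.63  1.54  1.02  1.44  2.52]
(0.659, -0.12) -60 [-0.73  0.41  1.91  1.35  1.    2.55]
(0.659, -0.12) -75 [-0.65  0.32  2.04  1.61  0.76  2.52]
(0.659, -0.12) -90 [-0.52  0.26  2.13  2.02  0.5   2.36]
[0.48941621 0.02738155 0.0287    ] [-0.44  0.35  2.02  0.68  0.92 -0.5 ] 5.689893001203927e-15
pos [ 0.6592 -0.1079  0.177 ] d_mm [-169.8  135.3  -48.3] turn [ -23.   -115.12  114.75] j [-0.62  0.79  1.17  0.82  1.85  2.48] F [-0.   0.6  0.1] gap 0.0854 t 15.55
[0.44922336 0.20922336 0.0287    ] [0.05 0.21 2.22 0.88 0.45 0.09] 2.123301534595612e-15
```

Run:
```python
from kin import *
o=manip.get_obs();R0=Ro.from_euler('xyz',o['ee_rot']).as_matrix();x0=o['position']
x,R=grasp((.523,.1065),np.radians(-113),.074,.0287); geo(x0,R0,x+[0,0,.15],R,20,False,np.array(o['joints']))
```

```text
per row deg [-1.15 -5.76  5.74] mm [-8.5  6.8  0.1]
0 [-0.62  0.79  1.17  0.82  1.85  2.48] 0.0 [-0.    0.87 -0.5 ]
3 [-0.58  0.74  1.21  0.72  1.86  2.06] 0.0 [-0.1   0.82 -0.56]
6 [-0.54  0.66  1.29  0.62  1.81  1.66] 0.0 [-0.15  0.74 -0.65]
9 [-0.5   0.55  1.4   0.53  1.71  1.26] 0.0 [-0.15  0.66 -0.74]
12 [-0.46  0.42  1.54  0.48  1.58  0.86] 0.0 [-0.1   0.57 -0.82]
15 [-0.44  0.28  1.69  0.47  1.43  0.46] 0.0 [-0.01  0.5  -0.86]
18 [-0.43  0.15  1.85  0.51  1.29  0.04] 0.0 [ 0.11  0.46 -0.88]
```

{"op": "play_rows", "data": {
  "increments": [
    [[-0.015,0,0.01],[-1.1,-5.8,5.8],1],
    [[-0.015,0,0.01],[-1.1,-5.8,5.8],1],
    [[-0.015,0,0.01],[-1.1,-5.8,5.8],1],
    [[-0.015,0.005,0],[-1.1,-5.8,5.8],1],
    [[-0.015,0.005,0],[-1.1,-5.8,5.8],1]
  ]
}}

```text
time_s: 16.05
position: [0.5778, -0.0972, 0.1969]
ee_rot: [-2.527, 0.716, -0.548]
ft_force: [0.1, 0.5, 0.8]
finger_gap: 0.0854
```

{"op": "play_rows", "data": {
  "increments": [
    [[-0.015,0.01,0.0],[-1.1,-5.8,5.8],1],
    [[-0.015,0.01,0.0],[-1.1,-5.8,5.8],1],
    [[-0.015,0.01,0.0],[-1.1,-5.8,5.8],1],
    [[-0.01,0.01,0],[-1.1,-5.8,5.8],1],
    [[-0.01,0.01,0],[-1.1,-5.8,5.8],1]
  ]
}}

```text
time_s: 16.55
position: [0.5057, -0.0439, 0.1883]
ee_rot: [-2.476, 0.205, 0.018]
ft_force: [-0.6, 0.3, 0.3]
finger_gap: 0.0855
```

{"op": "play_rows", "data": {
  "increments": [
    [[-0.007,0.01,0.0],[-1.1,-5.8,5.8],1],
    [[-0.007,0.01,0.0],[-1.1,-5.8,5.8],1],
    [[-0.007,0.01,0.0],[-1.1,-5.8,5.8],1],
    [[-0.005,0.01,0],[-1.1,-5.8,5.8],1],
    [[-0.005,0.01,0],[-1.1,-5.8,5.8],1]
  ]
}}

```text
time_s: 17.05
position: [0.4678, 0.0111, 0.1809]
ee_rot: [-2.706, -0.254, 0.568]
ft_force: [-0.3, -0.4, -0.2]
finger_gap: 0.0852
```

Run:
```python
from kin import *
x,R=grasp((.523,.1065),np.radians(-113),.074,.0287); togo(x+[0,0,.15],R)
```

```text
pos [0.4678 0.0111 0.1809] d_mm [21.6 16.3 -2.2] turn [ -3.37 -27.67  24.31] j [-0.44  0.16  1.84  0.44  1.43  0.38] F [-0.3 -0.4 -0.2] gap 0.0852 t 17.05
```

{"op": "play_rows", "data": {
  "increments": [
    [[0.005,0.004,0.0],[-0.8,-6.5,5.8],1],
    [[0.005,0.004,0.0],[-0.8,-6.5,5.8],1],
    [[0.005,0.004,0.0],[-0.8,-6.5,5.8],1],
    [[0.005,0.004,0],[-0.8,-6.5,5.8],1],
    [[0,0,0],[0,0,0],1]
  ]
}}

```text
time_s: 17.55
position: [0.4805, 0.033, 0.1737]
ee_rot: [-3.088, -0.506, 1.127]
ft_force: [-0.6, -0.5, -1.1]
finger_gap: 0.0853
```

Run:
```python
from kin import *
x,R=grasp((.523,.1065),np.radians(-113),.074,.0287); togo(x+[0,0,.1],R)
snap('wrist','w15.png')
```

```text
pos [0.4805 0.033  0.1737] d_mm [  8.9  -5.6 -45. ] turn [-0.2  -2.85  0.91] j [-0.43  0.06  1.96  0.54  1.22 -0.22] F [-0.6 -0.5 -1.1] gap 0.0853 t 17.55
```

View pics/w15.png

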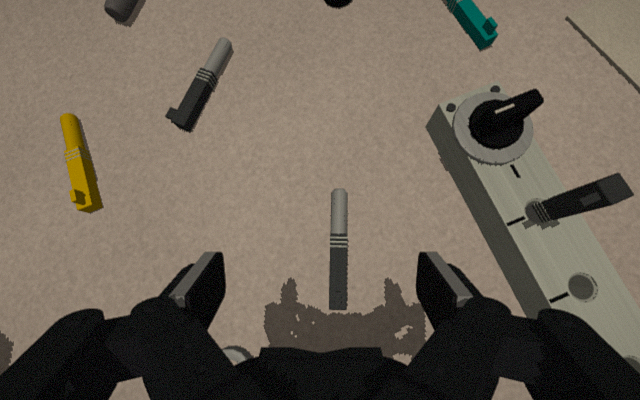

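Gauge 2 runs from its foot at (339,190) to its top at (339,309). Gauge 3 is at (200,85) with its lug to the left. Gauge 1 stands in socket 3.

Run:
```python
from kin import *
s=snap('wrist','w15b.png')
def m(f,t):
    a=ray(s,*f,.010);b=ray(s,*t,.010);d=b-a
    print(a.round(4),b.round(4),np.linalg.norm(d).round(4),np.degrees(np.arctan2(d[1],d[0])).round(1))
    return a,np.arctan2(d[1],d[0])
c=s['color'][180:330,290:390,::-1];cv2.imwrite('pics/z15.png',cv2.resize(c,None,fx=4,fy=4))
a,g=m((339,188.5),(339,309)); m((226,40),(181,127))
x,R=grasp(a,g,.074,.0287);togo(x+[0,0,.05],R)
```

```text
[0.5241 0.1046 0.01  ] [0.4769 0.0025 0.01  ] 0.1124 -114.8
[0.4816 0.3139 0.01  ] [0.4014 0.2351 0.01  ] 0.1124 -135.4
pos [0.4814 0.0322 0.1743] d_mm [  6.6  -5.7 -95.6] turn [-0.22 -2.89 -0.75] j [-0.43  0.07  1.96  0.54  1.22 -0.21] F [-0.5  1.   0.7] gap 0.0852 t 17.65
```

View pics/z15.png

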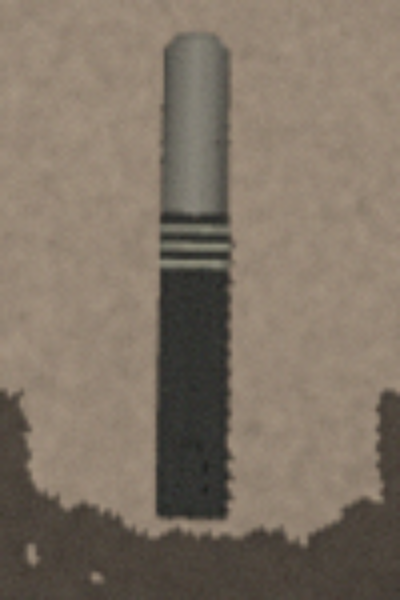

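{"op": "play_rows", "data": {
  "increments": [
    [[0.005,-0.006,-0.03],[-0.2,-2.8,-0.7],1],
    [[0,0,-0.03],[0,0,0],1],
    [[0,0,-0.03],[0,0,0],1],
    [[0,0,0],[0,0,0],1]
  ]
}}

```text
time_s: 18.05
position: [0.4888, 0.0244, 0.0826]
ee_rot: [-3.139, -0.522, 1.13]
ft_force: [-1.3, 1.6, -0.9]
finger_gap: 0.0853
```

Run:
```python
from kin import *
x,R=grasp((.5241,.1046),np.radians(-114.5),.074,.0287); togo(x,R)
```

```text
pos [0.4888 0.0244 0.0826] d_mm [ -0.3   2.  -53.9] turn [ 0.   -0.17  0.65] j [-0.45  0.22  2.02  0.63  1.   -0.39] F [-1.3  1.6 -0.9] gap 0.0853 t 18.05
```

{"op": "play_rows", "data": {
  "increments": [
    [[0,0.002,-0.025],[0,-0.2,0.5],0.5],
    [[0,0,-0.022],[0,0,0],0.2],
    [[0,0,0],[0,0,0],0],
    [[0,0,0],[0,0,0],0]
  ]
}}

```text
time_s: 18.45
position: [0.493, 0.0249, 0.038]
ee_rot: [3.141, -0.526, 1.137]
ft_force: [0.4, 0.1, 0.5]
finger_gap: 0.0428
```

Run:
```python
from kin import *
x,R=grasp((.5241,.1046),np.radians(-114.5),.074,.0287); togo(x,R); snap('wrist','w16.png')
```

```text
pos [0.493  0.0249 0.038 ] d_mm [-4.6  1.5 -9.3] turn [-0.09  0.08  0.4 ] j [-0.45  0.33  2.02  0.68  0.92 -0.47] F [0.4 0.1 0.5] gap 0.0428 t 18.45
```

View pics/w16.png

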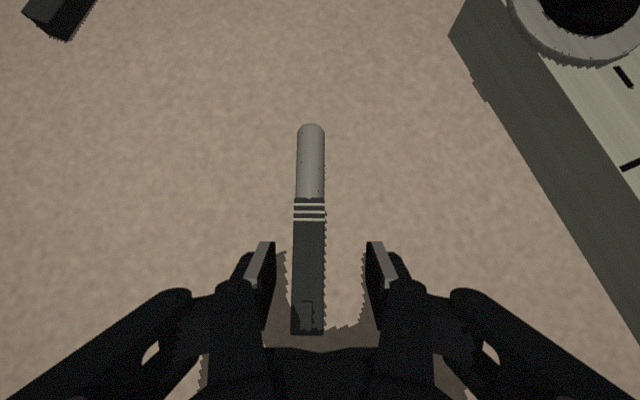

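The gauge at (308,270) is nearly centred between the pads, with its lug on top at (307,315). I'll lower the last bit and close.

{"op": "play_rows", "data": {
  "increments": [
    [[-0.005,0.002,-0.008],[0,0,0.3],0],
    [[-0.001,0,-0.002],[0,0,0],-0.3],
    [[0,0,0],[0,0,0],-1],
    [[0,0,0],[0,0,0],-1],
    [[0,0,0],[0,0,0],-1]
  ]
}}

```text
time_s: 19.0
position: [0.4891, 0.026, 0.0313]
ee_rot: [3.132, -0.526, 1.147]
ft_force: [0.1, -0.2, -0.8]
finger_gap: 0.0129
```

Run:
```python
from kin import *
x,R=grasp((.5241,.1046),np.radians(-114.5),.074,.0287); togo(x,R); snap('wrist','w17.png')
o=manip.get_obs();print(Ro.from_euler('xyz',o['ee_rot']).as_matrix().round(3))
```

```text
pos [0.4891 0.026  0.0313] d_mm [-0.7  0.4 -2.6] turn [0.08 0.47 0.06] j [-0.45  0.34  2.04  0.69  0.9  -0.5 ] F [ 0.1 -0.2 -0.8] gap 0.0129 t 19.0
[[ 0.356  0.909  0.215]
 [ 0.788 -0.416  0.454]
 [ 0.502  0.008 -0.865]]
```

View pics/w17.png

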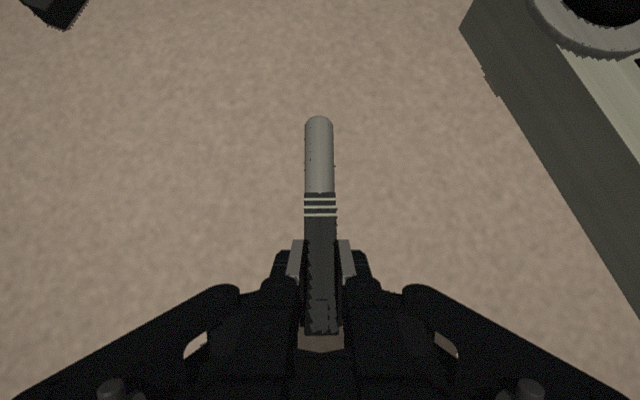

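Run:
```python
from kin import *
o=manip.get_obs();R0=Ro.from_euler('xyz',o['ee_rot']).as_matrix();x0=o['position']
s={k:v for k,v in manip.snapshot('wrist').items()};s['obs']=o
for S,Z in ((.074,.0287),(.0725,.0313),(.074,.0313)):
    X,RR=place((0,0),0,S,0,Z); ft=RR.T@(np.array([0,0,.008])-X);print(S,Z,ft.round(4),proj(s,x0+R0@ft).round(1))
x1,R1=place((.6602,-.0546),.09,.0725,np.radians(-91),.0313)
x0=x0+[0,0,.15]
q0,_=ik(x0,R0,o['joints'])
for f in (0,1): geo(x0,R0,x1,R1,20,f,q0)
```

```text
0.074 0.0287 [0.0641 0.     0.0609] [320.5 118.4]
0.0725 0.0313 [0.0628 0.     0.0632] [320.5 120.6]
0.074 0.0313 [0.0641 0.     0.0639] [320.5 118.2]
per row deg [-4.37 -2.73  4.29] mm [ 7.4 -4.   0.1]
0 [-0.45  0.04  1.97  0.57  1.19 -0.25] 0.0 [ 0.21  0.45 -0.86]
3 [-0.37  0.02  1.95  0.44  1.07 -0.42] 0.0 [ 0.26  0.3  -0.92]
6 [-0.3   0.    1.96  0.32  0.91 -0.6 ] 0.0 [ 0.34  0.16 -0.93]
9 [-0.25 -0.01  2.    0.22  0.72 -0.8 ] 0.0 [ 0.45  0.03 -0.89]
12 [-0.23 -0.01  2.05  0.18  0.49 -1.07] 0.0 [ 0.57 -0.05 -0.82]
15 [-0.25  0.02  2.11  0.38  0.26 -1.58] 0.0 [ 0.7  -0.08 -0.71]
18 [-0.29  0.07  2.13  1.3   0.17 -2.82] 0.0372 [ 0.81 -0.06 -0.59]
19 [-0.3   0.08  2.11  1.2   0.18 -2.82] 0.098 [ 0.84 -0.04 -0.54]
20 [-0.29  0.1   2.08  1.1   0.18 -2.82] 0.1557 [ 0.87 -0.02 -0.5 ]
per row deg [ 7.36  4.6  -7.22] mm [ 7.4 -4.   0.1]
0 [-0.45  0.04  1.97  0.57  1.19 -0.25] 0.0 [ 0.21  0.45 -0.86]
3 [-0.58  0.2   1.91  0.79  1.35  0.03] 0.0 [ 0.24  0.67 -0.7 ]
6 [-0.68  0.32  1.93  1.04  1.42  0.34] 0.0 [ 0.38  0.79 -0.48]
9 [-0.74  0.39  2.01  1.3   1.41  0.66] 0.0 [ 0.58  0.76 -0.3 ]
12 [-0.74  0.39  2.13  1.61  1.3   1.01] 0.0 [ 0.78  0.59 -0.2 ]
15 [-0.63  0.31  2.23  1.93  1.06  1.41] 0.0 [ 0.91  0.34 -0.23]
18 [-0.46  0.19  2.23  2.18  0.65  1.9 ] 0.0 [ 0.93  0.1  -0.37]
```

{"op": "play_rows", "data": {
  "increments": [
    [[0,0,0.03],[0,0,0],-1],
    [[0,0,0.05],[0,0,0],-1],
    [[0,0,0.05],[0,0,0],-1],
    [[0,0,0.05],[0,0,0],-1],
    [[0,0,0.03],[0,0,0],-1]
  ]
}}

```text
time_s: 19.6
position: [0.4817, 0.0285, 0.2411]
ee_rot: [-3.129, -0.523, 1.135]
ft_force: [0.4, -0.5, -0.9]
finger_gap: 0.0129
```

{"op": "play_rows", "data": {
  "increments": [
    [[0,-0.003,0],[5.4,3.4,-5.3],-1],
    [[0,-0.003,0],[5.4,3.4,-5.3],-1],
    [[0.002,-0.003,0],[5.4,3.4,-5.3],-1],
    [[0.005,-0.003,0],[5.4,3.4,-5.3],-1],
    [[0.005,-0.003,0],[5.4,3.4,-5.3],-1]
  ]
}}

```text
time_s: 20.1
position: [0.4978, 0.0126, 0.2512]
ee_rot: [-2.481, -0.617, 0.287]
ft_force: [0.1, 1.1, -0.4]
finger_gap: 0.0127
```

{"op": "play_rows", "data": {
  "increments": [
    [[0.005,-0.003,0],[5.4,3.4,-5.3],-1],
    [[0.005,-0.003,0],[5.4,3.4,-5.3],-1],
    [[0.005,-0.003,0],[5.4,3.4,-5.3],-1],
    [[0.005,-0.003,0],[5.4,3.4,-5.3],-1],
    [[0.005,-0.003,0],[5.4,3.4,-5.3],-1]
  ]
}}

```text
time_s: 20.6
position: [0.5241, -0.0052, 0.2495]
ee_rot: [-1.977, -0.267, -0.431]
ft_force: [-0.2, 0.8, -0.3]
finger_gap: 0.0128
```

Run:
```python
from kin import *
x1,R1=place((.6602,-.0546),.09,.074,np.radians(-91),.0313);togo(x1,R1)
```

```text
pos [ 0.5241 -0.0052  0.2495] d_mm [112.8 -49.  -64. ] turn [ 91.04  57.02 -90.07] j [-0.75  0.2   1.99  1.13  1.51  0.64] F [-0.2  0.8 -0.3] gap 0.0128 t 20.6
```

{"op": "play_rows", "data": {
  "increments": [
    [[0.006,-0.003,0],[5.4,3.4,-5.3],-1],
    [[0.006,-0.003,0],[5.4,3.4,-5.3],-1],
    [[0.006,-0.003,0],[5.4,3.4,-5.3],-1],
    [[0.006,-0.003,0],[5.4,3.4,-5.3],-1],
    [[0.006,-0.003,0],[5.4,3.4,-5.3],-1]
  ]
}}

```text
time_s: 21.1
position: [0.5548, -0.0229, 0.2461]
ee_rot: [-1.799, 0.276, -0.925]
ft_force: [0.8, -0.3, -0.7]
finger_gap: 0.0128
```

{"op": "play_rows", "data": {
  "increments": [
    [[0.007,-0.003,0],[5.4,3.4,-5.3],-1],
    [[0.007,-0.003,0],[5.4,3.4,-5.3],-1],
    [[0.007,-0.003,0],[5.4,3.4,-5.3],-1],
    [[0.007,-0.003,0],[5.4,3.4,-5.3],-1],
    [[0.007,-0.003,0],[5.4,3.4,-5.3],-1]
  ]
}}

```text
time_s: 21.6
position: [0.5892, -0.0398, 0.2412]
ee_rot: [-1.939, 0.837, -1.495]
ft_force: [0.7, 0.4, -0.8]
finger_gap: 0.0128
```

Run:
```python
from kin import *
x1,R1=place((.6602,-.0546),.09,.074,np.radians(-91),.0313);togo(x1,R1)
```

```text
pos [ 0.5892 -0.0398  0.2412] d_mm [ 47.7 -14.4 -55.8] turn [ 34.64  21.73 -35.53] j [-0.66  0.12  2.24  1.8   1.01  1.65] F [ 0.7  0.4 -0.8] gap 0.0128 t 21.6
```

{"op": "play_rows", "data": {
  "increments": [
    [[0.007,-0.002,0],[5.4,3.4,-5.4],-1],
    [[0.007,-0.002,0],[5.4,3.4,-5.4],-1],
    [[0.007,-0.002,0],[5.4,3.4,-5.4],-1],
    [[0.007,-0.002,0],[5.4,3.4,-5.4],-1],
    [[0.007,-0.002,0],[5.4,3.4,-5.4],-1]
  ]
}}

```text
time_s: 22.1
position: [0.6214, -0.05, 0.2355]
ee_rot: [-2.869, 1.099, -2.781]
ft_force: [-0.5, -0.3, -1.1]
finger_gap: 0.0128
```

{"op": "play_rows", "data": {
  "increments": [
    [[0.007,-0.002,-0.01],[5.4,3.4,-5.4],-1],
    [[0.003,-0.002,-0.01],[2,1.3,-2],-1],
    [[0,0,-0.01],[0,0,0],-1],
    [[0,0,0],[0,0,0],-1]
  ]
}}

```text
time_s: 22.5
position: [0.6325, -0.0522, 0.2066]
ee_rot: [3.116, 1.039, 3.108]
ft_force: [-0.5, -0.2, -2.2]
finger_gap: 0.0131
```

Run:
```python
from kin import *
x1,R1=place((.6602,-.0546),.09,.074,np.radians(-91),.0313);togo(x1,R1)
```

```text
pos [ 0.6325 -0.0522  0.2066] d_mm [  4.4  -2.  -21.2] turn [-0.74 -0.42 -0.31] j [-0.36  0.07  2.16  1.86  0.32  2.66] F [-0.5 -0.2 -2.2] gap 0.0131 t 22.5
```

{"op": "play_rows", "data": {
  "increments": [
    [[0.004,-0.002,-0.025],[-0.7,-0.4,-0.3],-1],
    [[0,0,-0.025],[0,0,0],-1],
    [[0,0,-0.01],[0,0,0],-1],
    [[0,0,0],[0,0,0],-1]
  ]
}}

```text
time_s: 22.9
position: [0.6363, -0.0543, 0.1496]
ee_rot: [3.139, 1.047, 3.122]
ft_force: [0.7, 0.8, -0.7]
finger_gap: 0.0129
```

Run:
```python
from kin import *
x1,R1=place((.6602,-.0546),.042,.074,np.radians(-91),.0313);togo(x1,R1)
for n in('wrist','scene','side'): 
    s=snap(n,n+'18.png')
    if n!='wrist':
        p=proj(s,[.662,-.04,.09]).astype(int); c=s['color'][p[1]-50:p[1]+50,p[0]-60:p[0]+60,::-1]
        cv2.imwrite('pics/%s18z.png'%n,cv2.resize(c,None,fx=5,fy=5,interpolation=cv2.INTER_CUBIC))
```

```text
pos [ 0.6363 -0.0543  0.1496] d_mm [  0.6   0.1 -12.2] turn [-0.09 -0.   -0.02] j [-0.36  0.22  2.17  2.29  0.4   2.21] F [ 0.7  0.8 -0.7] gap 0.0129 t 22.9
```

View pics/wrist18.png

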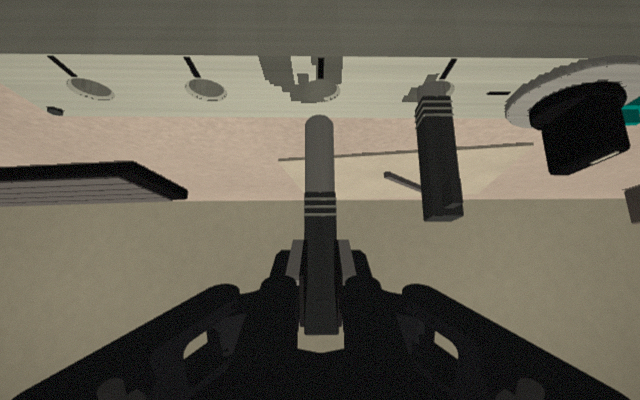

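View pics/scene18z.png

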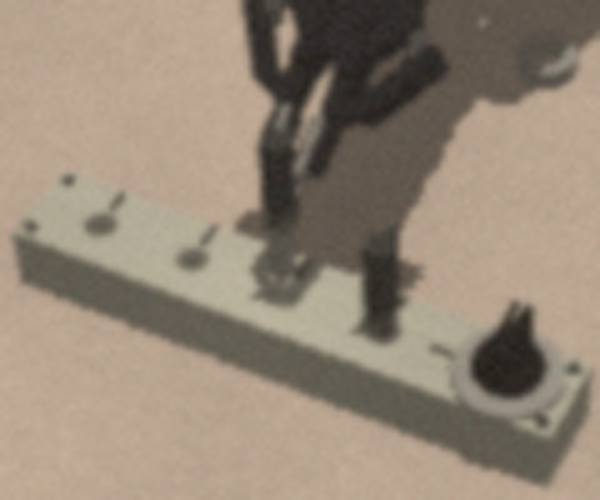

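The gauge is above socket 2 at (320,90), and laterally it matches to within a pixel. Lowering.

{"op": "play_rows", "data": {
  "increments": [
    [[0.0005,0,-0.01],[0,0,0],-1],
    [[0,0,-0.008],[0,0,0],-1],
    [[0,0,-0.006],[0,0,0],-1],
    [[0,0,0],[0,0,0],-1]
  ]
}}

```text
time_s: 23.45
position: [0.6411, -0.0556, 0.1344]
ee_rot: [-3.135, 1.062, 3.131]
ft_force: [-0.0, 0.3, -1.9]
finger_gap: 0.0127
```

Run:
```python
from kin import *
x1,R1=place((.6602,-.0546),.0,.074,np.radians(-91),.0313);togo(x1,R1);print(manip.get_obs()['wrist_torque'])
```

```text
pos [ 0.6411 -0.0556  0.1344] d_mm [ -4.2   1.4 -38.9] turn [ 0.2   0.84 -0.09] j [-0.36  0.27  2.16  2.39  0.44  2.1 ] F [-0.   0.3 -1.9] gap 0.0127 t 23.45
[0.03359214 0.62515277 0.00734173]
```

{"op": "play_rows", "data": {
  "increments": [
    [[-0.004,0.0015,0.004],[0.2,0.8,0],-1],
    [[0,0,0],[0,0,0],-1],
    [[0,0,0],[0,0,0],-1]
  ]
}}

```text
time_s: 23.75
position: [0.6382, -0.0544, 0.1408]
ee_rot: [-3.14, 1.051, 3.127]
ft_force: [0.1, 1.3, -0.9]
finger_gap: 0.013
```

Run:
```python
from kin import *
x1,R1=place((.6602,-.0546),.0,.074,np.radians(-91),.0313);togo(x1,R1);print(manip.get_obs()['wrist_torque'])
```

```text
pos [ 0.6382 -0.0544  0.1408] d_mm [ -1.2   0.2 -45.3] turn [ 0.05  0.23 -0.11] j [-0.36  0.25  2.17  2.34  0.42  2.16] F [ 0.1  1.3 -0.9] gap 0.013 t 23.75
[ 0.0836489   0.60583315 -0.03604975]
```

{"op": "play_rows", "data": {
  "increments": [
    [[-0.002,0,-0.007],[0,0.2,0],-1],
    [[-0.0015,0,-0.007],[0,0.1,0],-1],
    [[-0.001,0,0],[0,0,0],-1],
    [[0,0,0],[0,0,0],-1]
  ]
}}

```text
time_s: 24.15
position: [0.6336, -0.0545, 0.1258]
ee_rot: [-3.14, 1.047, 3.128]
ft_force: [-0.0, -0.1, -0.9]
finger_gap: 0.0126
```

Run:
```python
from kin import *
x1,R1=place((.6602,-.0546),.0,.074,np.radians(-91),.0313);togo(x1,R1);print(manip.get_obs()['wrist_torque'])
```

```text
pos [ 0.6336 -0.0545  0.1258] d_mm [  3.3   0.3 -30.4] turn [ 0.05 -0.03 -0.11] j [-0.36  0.28  2.17  2.39  0.44  2.1 ] F [-0.  -0.1 -0.9] gap 0.0126 t 24.15
[0.04565733 0.52400847 0.04009681]
```

{"op": "play_rows", "data": {
  "increments": [
    [[0.002,0,-0.004],[0,0,0],-1],
    [[0,0,-0.006],[0,0,0],-1],
    [[0,0,0],[0,0,0],-1]
  ]
}}

```text
time_s: 24.45
position: [0.6355, -0.0546, 0.1145]
ee_rot: [-3.14, 1.046, 3.128]
ft_force: [0.3, -1.0, -1.7]
finger_gap: 0.0126
```

Run:
```python
from kin import *
x1,R1=place((.6602,-.0546),.0,.074,np.radians(-91),.0313);togo(x1,R1);print(manip.get_obs()['wrist_torque'])
```

```text
pos [ 0.6355 -0.0546  0.1145] d_mm [  1.4   0.4 -19. ] turn [ 0.06 -0.09 -0.09] j [-0.36  0.31  2.17  2.43  0.46  2.05] F [ 0.3 -1.  -1.7] gap 0.0126 t 24.45
[ 0.00203878  0.62627726 -0.01865958]
```

Going in freely. Down the rest.

{"op": "play_rows", "data": {
  "increments": [
    [[0.001,0,-0.006],[0,0,0],-1],
    [[0,0,-0.006],[0,0,0],-1],
    [[-0.001,0,-0.002],[0,0,0],-1],
    [[0,0,0],[0,0,0],-1]
  ]
}}

```text
time_s: 24.85
position: [0.6355, -0.0545, 0.0987]
ee_rot: [-3.14, 1.045, 3.127]
ft_force: [0.8, 0.2, -1.1]
finger_gap: 0.0125
```

Run:
```python
from kin import *
x1,R1=place((.6602,-.0546),.0,.074,np.radians(-91),.0313);togo(x1,R1);print(manip.get_obs()['wrist_torque'])
```

```text
pos [ 0.6355 -0.0545  0.0987] d_mm [ 1.4  0.3 -3.2] turn [ 0.04 -0.14 -0.09] j [-0.36  0.36  2.17  2.48  0.49  2.  ] F [ 0.8  0.2 -1.1] gap 0.0125 t 24.85
[ 0.01061719  0.57060198 -0.03879373]
```

{"op": "play_rows", "data": {
  "increments": [
    [[0,0,0],[0,0,0],0.3],
    [[0,0,0],[0,0,0],0.3],
    [[0,0,0],[0,0,0],0.3],
    [[-0.01,0,0],[0,0,0],0.3],
    [[-0.03,0,0.005],[0,0,0],0.3]
  ]
}}

```text
time_s: 25.35
position: [0.5993, -0.0554, 0.108]
ee_rot: [-3.137, 1.055, 3.132]
ft_force: [-0.5, 0.2, 0.2]
finger_gap: 0.0557
```

{"op": "play_rows", "data": {
  "increments": [
    [[-0.03,0,0.02],[0,0,0],1],
    [[-0.03,0,0.03],[0,0,0],1],
    [[-0.01,0,0.04],[0,0,0],1],
    [[0,0,0.03],[0,0,0],1],
    [[0,0,0.0],[0,0,0],1]
  ]
}}

```text
time_s: 25.85
position: [0.5254, -0.0517, 0.2093]
ee_rot: [3.135, 1.051, 3.127]
ft_force: [-0.1, -0.1, 1.1]
finger_gap: 0.0849
```

Run:
```python
from kin import *
o=manip.get_obs();R0=Ro.from_euler('xyz',o['ee_rot']).as_matrix();x0=o['position']
x,R=grasp((.4816,.3139),np.radians(-135.4),.074,.030);togo(x+[0,0,.18],R)
q0=np.array(o['joints'])
for f in (0,1): geo(x0,R0,x+[0,0,.18],R,24,f,q0)
snap('wrist','w19.png'); s=snap('scene','s19.png')
p=proj(s,[.662,-.04,.09]).astype(int); c=s['color'][p[1]-50:p[1]+50,p[0]-60:p[0]+80,::-1]
cv2.imwrite('pics/s19z.png',cv2.resize(c,None,fx=5,fy=5,interpolation=cv2.INTER_CUBIC))
```

```text
pos [ 0.5254 -0.0517  0.2093] d_mm [-105.5  304.7    0.7] turn [ 101.26   41.21 -100.46] j [-0.51 -0.19  2.4   1.7   0.43  2.74] F [-0.1 -0.1  1.1] gap 0.0849 t 25.85
per row deg [ 4.22  1.72 -4.19] mm [-4.4 12.7  0. ]
0 [-0.51 -0.19  2.4   1.7   0.43  2.74] 0.0 [ 0.87 -0.01 -0.5 ]
1 [-0.43 -0.22  2.41  1.76  0.34  2.82] 0.0244 [ 0.85 -0.03 -0.52]
2 [-0.34 -0.23  2.42  1.91  0.22  2.82] 0.0518 [ 0.83 -0.05 -0.55]
3 [-0.24 -0.24  2.41  2.06  0.1   2.82] 0.0628 [ 0.81 -0.07 -0.58]
4 [-0.21 -0.25  2.42  2.18  0.08  2.82] 0.1016 [ 0.79 -0.09 -0.61]
5 [-0.18 -0.26  2.43  2.29  0.08  2.82] 0.1459 [ 0.76 -0.1  -0.64]
6 [-0.16 -0.27  2.44  2.41  0.08  2.82] 0.1906 [ 0.73 -0.1  -0.67]
7 [-0.13 -0.27  2.45  2.53  0.08  2.82] 0.2351 [ 0.71 -0.11 -0.7 ]
8 [-0.1  -0.28  2.46  2.65  0.08  2.82] 0.2789 [ 0.68 -0.1  -0.73]
9 [-0.07 -0.27  2.46  2.77  0.08  2.82] 0.3197 [ 0.65 -0.1  -0.76]
10 [ 0.02 -0.28  2.45  4.25  0.08  1.49] 0.3369 [ 0.62 -0.09 -0.78]
11 [ 0.05 -0.28  2.45  4.25  0.08  1.61] 0.3757 [ 0.59 -0.07 -0.81]
12 [ 0.07 -0.28  2.45  4.25  0.08  1.73] 0.4123 [ 0.56 -0.05 -0.83]
13 [ 0.1  
[... 1010 characters left out ...]
.74  0.75  2.04] 0.0255 [ 0.91  0.19 -0.38]
5 [-0.62 -0.15  2.46  1.7   0.83  1.9 ] 0.0293 [ 0.9   0.24 -0.36]
6 [-0.63 -0.13  2.46  1.67  0.89  1.76] 0.0296 [ 0.89  0.3  -0.35]
7 [-0.64 -0.12  2.46  1.64  0.95  1.62] 0.0246 [ 0.87  0.35 -0.35]
8 [-0.64 -0.11  2.46  1.62  0.98  1.48] 0.0139 [ 0.84  0.4  -0.35]
9 [-0.63 -0.11  2.46  1.59  1.01  1.36] 0.0 [ 0.81  0.45 -0.36]
12 [-0.57 -0.13  2.41  1.41  1.05  1.1 ] 0.0 [ 0.7   0.57 -0.43]
15 [-0.45 -0.17  2.35  1.22  1.04  0.92] 0.0 [ 0.58  0.62 -0.53]
18 [-0.28 -0.22  2.28  1.    0.97  0.79] 0.0 [ 0.46  0.59 -0.66]
21 [-0.06 -0.24  2.21  0.73  0.89  0.74] 0.0 [ 0.38  0.5  -0.78]
24 [ 0.19 -0.22  2.14  0.39  0.81  0.77] 0.0 [ 0.36  0.35 -0.87]
```

View pics/w19.png

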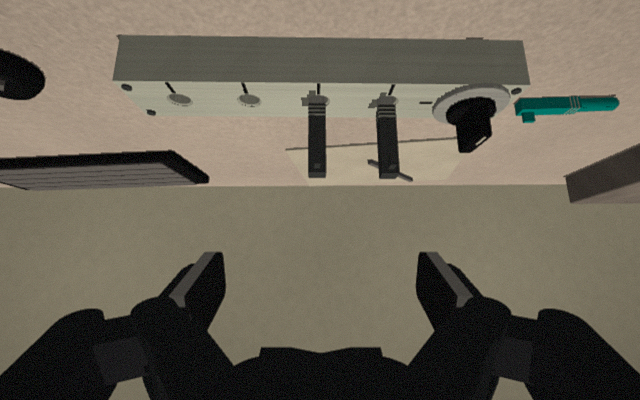

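View pics/s19z.png

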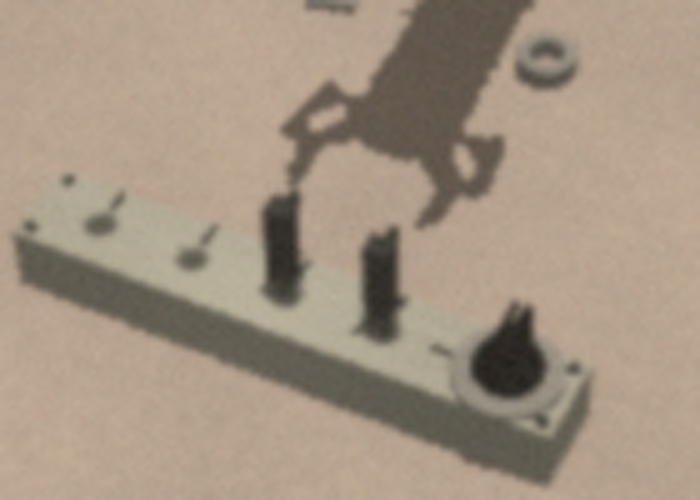

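Gauges 1 and 2 stand in sockets 3 and 2 with their lugs towards the robot. Now moving to gauge 3.

{"op": "play_rows", "data": {
  "increments": [
    [[0.01,0,0.02],[-5.6,-2.3,5.6],1],
    [[0.005,0,0.02],[-5.6,-2.3,5.6],1],
    [[0,0.005,0.01],[-5.6,-2.3,5.6],1],
    [[0,0.01,0],[-5.6,-2.3,5.6],1],
    [[0,0.01,0],[-5.6,-2.3,5.6],1]
  ]
}}

```text
time_s: 26.45
position: [0.5366, -0.0221, 0.2487]
ee_rot: [-2.219, 0.896, -1.849]
ft_force: [0.5, -0.1, -1.9]
finger_gap: 0.0851
```

{"op": "play_rows", "data": {
  "increments": [
    [[0,0.012,0],[-5.6,-2.3,5.6],1],
    [[0,0.012,0],[-5.6,-2.3,5.6],1],
    [[0,0.012,0],[-5.6,-2.3,5.6],1],
    [[0,0.012,0],[-5.6,-2.3,5.6],1],
    [[0,0.012,0],[-5.6,-2.3,5.6],1]
  ]
}}

```text
time_s: 26.95
position: [0.5332, 0.0418, 0.2379]
ee_rot: [-2.004, 0.396, -1.197]
ft_force: [0.1, -0.1, 0.5]
finger_gap: 0.0859
```

Run:
```python
from kin import *
x,R=grasp((.4816,.3139),np.radians(-135.4),.074,.030);togo(x+[0,0,.18],R)
```

```text
pos [0.5332 0.0418 0.2379] d_mm [-113.3  211.2  -27.9] turn [-85.74 -36.07  86.83] j [-0.6  -0.06  2.3   1.49  1.01  1.44] F [ 0.1 -0.1  0.5] gap 0.0859 t 26.95
```

{"op": "play_rows", "data": {
  "increments": [
    [[-0.007,0.014,0],[-5.5,-2.3,5.6],1],
    [[-0.007,0.014,0],[-5.5,-2.3,5.6],1],
    [[-0.007,0.014,0],[-5.5,-2.3,5.6],1],
    [[-0.007,0.014,0],[-5.5,-2.3,5.6],1],
    [[-0.007,0.014,0],[-5.5,-2.3,5.6],1]
  ]
}}

```text
time_s: 27.45
position: [0.4945, 0.1161, 0.2278]
ee_rot: [-2.124, -0.106, -0.695]
ft_force: [0.0, 0.8, -0.7]
finger_gap: 0.0855
```

{"op": "play_rows", "data": {
  "increments": [
    [[-0.007,0.014,0],[-5.5,-2.3,5.6],1],
    [[-0.007,0.014,0],[-5.5,-2.3,5.6],1],
    [[-0.007,0.014,0],[-5.5,-2.3,5.6],1],
    [[-0.007,0.014,0],[-5.5,-2.3,5.6],1],
    [[-0.007,0.014,0],[-5.5,-2.3,5.6],1]
  ]
}}

```text
time_s: 27.95
position: [0.4544, 0.191, 0.218]
ee_rot: [-2.513, -0.466, -0.057]
ft_force: [-0.0, 0.1, 0.7]
finger_gap: 0.0856
```

Run:
```python
from kin import *
x,R=grasp((.4816,.3139),np.radians(-135.4),.074,.030);togo(x+[0,0,.18],R)
```

```text
pos [0.4544 0.191  0.218 ] d_mm [-34.5  62.   -8. ] turn [-28.75 -14.3   29.52] j [-0.19 -0.19  2.2   0.87  0.98  0.83] F [-0.   0.1  0.7] gap 0.0856 t 27.95
```

{"op": "play_rows", "data": {
  "increments": [
    [[-0.008,0.014,0],[-5.4,-2.7,5.6],1],
    [[-0.008,0.014,0],[-5.4,-2.7,5.6],1],
    [[-0.008,0.014,0],[-5.4,-2.7,5.6],1],
    [[-0.008,0.014,0],[-5.4,-2.7,5.6],1],
    [[0,0,0],[-4,-2,4],1]
  ]
}}

```text
time_s: 28.45
position: [0.4148, 0.2527, 0.2074]
ee_rot: [-3.076, -0.519, 0.718]
ft_force: [0.2, -0.2, 0.2]
finger_gap: 0.0853
```

{"op": "play_rows", "data": {
  "increments": [
    [[0,0,0],[0,0,0],1]
  ]
}}

```text
time_s: 28.55
position: [0.4133, 0.2544, 0.2057]
ee_rot: [-3.073, -0.517, 0.722]
ft_force: [-0.1, 0.7, -0.2]
finger_gap: 0.0851
```

Run:
```python
from kin import *
x,R=grasp((.4816,.3139),np.radians(-135.4),.074,.030);togo(x+[0,0,.18],R)
snap('wrist','w20.png')
```

```text
pos [0.4133 0.2544 0.2057] d_mm [ 6.6 -1.4  4.3] turn [-2.22 -2.61  1.29] j [ 0.17 -0.22  2.15  0.44  0.84  0.77] F [-0.1  0.7 -0.2] gap 0.0851 t 28.55
```

View pics/w20.png

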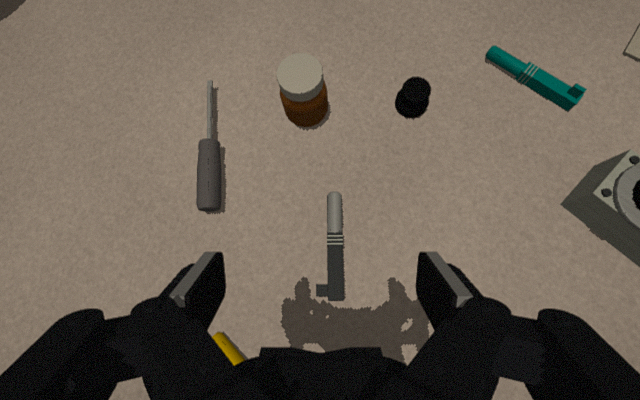

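Gauge 3 has its foot at (334,192), its top at (336,300) and its lug to the left at (322,290). The yellow look-alike is near the left finger at (225,345), so I'll check the clearance.

Run:
```python
from kin import *
s=snap('wrist','w20b.png')
def m(f,t):
    a=ray(s,*f,.010);b=ray(s,*t,.010);d=b-a
    print(a.round(4),b.round(4),np.linalg.norm(d).round(4),np.degrees(np.arctan2(d[1],d[0])).round(1))
    return a,np.arctan2(d[1],d[0])
a,g=m((334,191),(336,300))
print('yellow',ray(s,217,335,.016).round(3))
x,R=grasp(a,g,.074,.029);togo(x+[0,0,.05],R)
for sy in(-1,1):
  for z in (.019,0,-.054): print('finger out',(x+R@[0,sy*.057,z]).round(3))
print([ (x+R@[-.038,sy*.043,-.054]).round(3) for sy in (-1,1)])
```

```text
[0.4814 0.3144 0.01  ] [0.3996 0.2365 0.01  ] 0.1128 -136.4
yellow [0.296 0.299 0.016]
pos [0.4133 0.2533 0.2053] d_mm [   5.7    1.7 -126.3] turn [-2.3  -2.69  0.53] j [ 0.17 -0.22  2.15  0.44  0.84  0.77] F [-0.5 -0.9 -0.3] gap 0.0855 t 28.65
finger out [0.387 0.303 0.013]
finger out [0.38  0.296 0.029]
finger out [0.36  0.278 0.076]
finger out [0.465 0.22  0.013]
finger out [0.458 0.214 0.029]
finger out [0.439 0.195 0.076]
[array([0.346, 0.245, 0.057]), array([0.405, 0.183, 0.057])]
```

{"op": "play_rows", "data": {
  "increments": [
    [[0.004,0.002,-0.04],[-2.2,-2.6,0.5],1],
    [[0,0,-0.04],[0,0,0],1],
    [[0,0,-0.04],[0,0,0],1],
    [[0,0,0],[0,0,0],1]
  ]
}}

```text
time_s: 29.05
position: [0.4182, 0.2529, 0.081]
ee_rot: [-3.134, -0.525, 0.746]
ft_force: [-0.9, -0.1, -1.2]
finger_gap: 0.0854
```

Run:
```python
from kin import *
x,R=grasp((.4814,.3144),np.radians(-136.2),.074,.029); togo(x,R)
```

```text
pos [0.4182 0.2529 0.081 ] d_mm [  1.    1.9 -52. ] turn [-0.33 -0.22  0.85] j [0.2  0.04 2.25 0.62 0.48 0.52] F [-0.9 -0.1 -1.2] gap 0.0854 t 29.05
```

{"op": "play_rows", "data": {
  "increments": [
    [[-0.001,0.002,-0.025],[-0.3,-0.2,0.8],0.5],
    [[-0.001,0,-0.02],[0,0,0],0.2],
    [[0,0,0],[0,0,0],0],
    [[0,0,0],[0,0,0],0]
  ]
}}

```text
time_s: 29.45
position: [0.4206, 0.2538, 0.0386]
ee_rot: [-3.137, -0.529, 0.751]
ft_force: [0.5, -0.1, 0.5]
finger_gap: 0.0426
```

Run:
```python
from kin import *
x,R=grasp((.4814,.3144),np.radians(-136.2),.074,.029); togo(x,R); snap('wrist','w21.png')
```

```text
pos [0.4206 0.2538 0.0386] d_mm [-1.3  1.  -9.6] turn [-0.4   0.06  0.6 ] j [0.2  0.17 2.25 0.82 0.38 0.3 ] F [ 0.5 -0.1  0.5] gap 0.0426 t 29.45
```

View pics/w21.png

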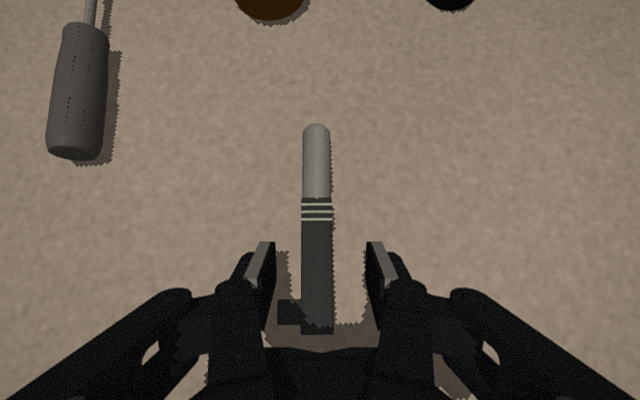

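The gauge is centred at (316,270), with its lug at (290,312) below the left pad's edge. Lower and close.

{"op": "play_rows", "data": {
  "increments": [
    [[-0.001,0.001,-0.008],[-0.3,0,0.5],0],
    [[0,0,-0.002],[0,0,0],-0.3],
    [[0,0,0],[0,0,0],-1],
    [[0,0,0],[0,0,0],-1],
    [[0,0,0],[0,0,0],-1]
  ]
}}

```text
time_s: 30.0
position: [0.4261, 0.2573, 0.0383]
ee_rot: [3.137, -0.542, 0.765]
ft_force: [-5.7, -0.7, 11.3]
finger_gap: 0.0002
```

Run:
```python
from kin import *
x,R=grasp((.4814,.3144),np.radians(-136.2),.074,.029); togo(x,R); snap('wrist','w22.png')
o=manip.get_obs();R0=Ro.from_euler('xyz',o['ee_rot']).as_matrix();x0=o['position']+[0,0,.2]
x1,R1=place((.6592,-.1195),.12,.074,np.radians(-1),.030)
q0,_=ik(x0,R0,o['joints'])
for f in (0,1): geo(x0,R0,x1,R1,24,f,q0)
```

```text
pos [0.4261 0.2573 0.0383] d_mm [-6.9 -2.5 -9.3] turn [-0.57  0.92  0.1 ] j [0.2  0.18 2.24 0.86 0.37 0.25] F [-5.7 -0.7 11.3] gap 0.0002 t 30.0
per row deg [ 1.85  4.2  -4.17] mm [  9.7 -16.6  -1. ]
0 [ 0.2  -0.25  2.11  0.37  0.85  0.82] 0.0 [ 0.38  0.35 -0.86]
3 [ 0.03 -0.16  2.02  0.43  1.03  0.94] 0.0 [ 0.26  0.37 -0.89]
6 [-0.12 -0.03  1.91  0.48  1.2   1.08] 0.0 [ 0.15  0.41 -0.9 ]
9 [-0.24  0.1   1.78  0.51  1.36  1.26] 0.0 [ 0.05  0.48 -0.88]
12 [-0.35  0.25  1.65  0.54  1.51  1.45] 0.0 [-0.03  0.56 -0.83]
15 [-0.44  0.39  1.52  0.59  1.64  1.68] 0.0 [-0.07  0.65 -0.76]
18 [-0.52  0.53  1.38  0.65  1.76  1.93] 0.0 [-0.08  0.73 -0.68]
21 [-0.59  0.66  1.25  0.73  1.85  2.21] 0.0 [-0.05  0.81 -0.59]
24 [-0.66  0.77  1.12  0.83  1.91  2.51] 0.0 [ 0.02  0.87 -0.5 ]
per row deg [-2.63 -5.97  5.91] mm [  9.7 -16.6  -1. ]
0 [ 0.2  -0.25  2.11  0.37  0.85  0.82] 0.0 [ 0.38  0.35 -0.86]
3 [ 0.03 -0.3   2.21  0.59  0.72  0.08] 0.0 [ 0.52  0.38 -0.77]
6 [-0.22 -0.27  2.28  1.    0.76 -0.87] 0.0 [ 0.61  0.46 -0.65]
9 [-0.45 -0.1   2.25  1.25  0.99 -1.7 ] 0.0 [ 0.63  0.57 -0.52]
12 [-0.6   0.12  2.12  1.28  1.24 -2.29] 0.0 [ 0.58  0.7  -0.42]
15 [-0.67  0.33  1.9   1.2   1.46 -2.73] 0.0 [ 0.47  0.81 -0.36]
16 [-0.67  0.39  1.82  1.15  1.52 -2.82] 0.0242 [ 0.42  0.84 -0.35]
17 [-0.67  0.44  1.71  1.07  1.58 -2.82] 0.1236 [ 0.37  0.86 -0.35]
18 [-0.66  0.49  1.61  1.    1.63 -2.82] 0.2247 [ 0.31  0.88 -0.35]
19 [-0.65  0.54  1.5   0.94  1.69 -2.82] 0.327 [ 0.26  0.9  -0.36]
20 [-0.64  0.59  1.4   0.89  1.76 -2.82] 0.4298 [ 0.2   0.9  -0.38]
21 [-0.63  0.65  1.29  0.85  1.83 -2.82] 0.5335 [ 0.15  0.9  -0.4 ]
22 [-0.62  0.72  1.17  0.82  1.91 -2.82] 0.6395 [ 0.1   0.9  -0.43]
23 [-0.62  0.82  1.03  0.83  2.03 -2.82] 0.7517 [ 0.06  0.88 -0.46]
24 [-0.6   1.1   0.69  0.99  2.36 -2.82] 0.8589 [ 0.02  0.87 -0.5 ]
```

View pics/w22.png

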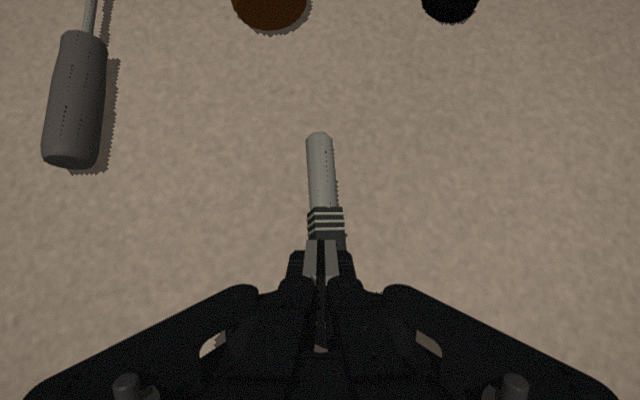

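The pads closed just above the gauge (gap 0) because the last lowering was not made, and the gauge is tilted about its axis. I'll open, rise and look again.

{"op": "play_rows", "data": {
  "increments": [
    [[0,0,0.01],[0,0,0],0],
    [[0,0,0.02],[0,0,0],1],
    [[0,0,0.03],[0,0,0],1],
    [[0,0,0.02],[0,0,0],1],
    [[0,0,0],[0,0,0],1]
  ]
}}

```text
time_s: 30.55
position: [0.4266, 0.2575, 0.1243]
ee_rot: [3.135, -0.545, 0.765]
ft_force: [1.0, -0.2, -0.6]
finger_gap: 0.0724
```

Run:
```python
from kin import *
x,R=grasp((.4814,.3144),np.radians(-136.2),.074,.029); togo(x,R); s=snap('wrist','w23.png')
```

```text
pos [0.4266 0.2575 0.1243] d_mm [ -7.4  -2.7 -95.3] turn [-0.61  1.11  0.18] j [ 0.2  -0.05  2.22  0.53  0.56  0.61] F [ 1.  -0.2 -0.6] gap 0.0724 t 30.55
```

View pics/w23.png

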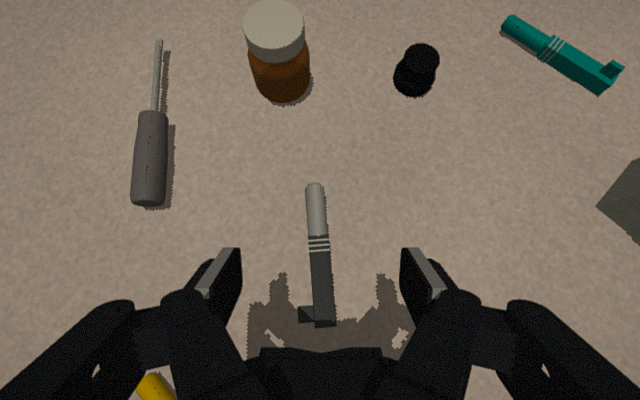

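The gauge lies flat again: foot (315,183), top (324,325), lug to the left at (307,315). Remeasuring.

Run:
```python
from kin import *
s=snap('wrist','w23b.png')
def m(f,t):
    a=ray(s,*f,.010);b=ray(s,*t,.010);d=b-a
    print(a.round(4),b.round(4),np.linalg.norm(d).round(4),np.degrees(np.arctan2(d[1],d[0])).round(1))
    return a,np.arctan2(d[1],d[0])
a,g=m((314.5,182),(325,325))
x,R=grasp(a,g,.074,.029);togo(x,R)
```

```text
[0.4809 0.3159 0.01  ] [0.4059 0.233  0.01  ] 0.1118 -132.1
pos [0.4246 0.2571 0.1212] d_mm [ -1.4  -5.1 -92.2] turn [-0.58  0.77  4.24] j [ 0.2  -0.04  2.22  0.54  0.56  0.61] F [-0.5 -0.2 -0.5] gap 0.0847 t 30.65
```

{"op": "play_rows", "data": {
  "increments": [
    [[-0.003,-0.005,-0.03],[-0.6,0.8,4.2],1],
    [[-0.001,0,-0.03],[0,0,0],0.6],
    [[0,0,0],[0,0,0],0.3],
    [[0,0,0],[0,0,0],0.1]
  ]
}}

```text
time_s: 31.05
position: [0.4182, 0.2514, 0.0567]
ee_rot: [-3.138, -0.519, 0.835]
ft_force: [0.2, 0.2, -0.7]
finger_gap: 0.0473
```

Run:
```python
from kin import *
x,R=grasp((.4809,.3159),np.radians(-132.1),.074,.028); togo(x,R)
```

```text
pos [0.4182 0.2514 0.0567] d_mm [  5.3   1.  -28.7] turn [ 0.09 -0.34 -0.03] j [0.17 0.12 2.24 0.74 0.48 0.29] F [ 0.2  0.2 -0.7] gap 0.0473 t 31.05
```

{"op": "play_rows", "data": {
  "increments": [
    [[0.004,0.001,-0.015],[0,-0.3,0],0.1],
    [[0,0,-0.012],[0,0,0],0],
    [[0,0,0],[0,0,0],0],
    [[0,0,0],[0,0,0],0]
  ]
}}

```text
time_s: 31.45
position: [0.4234, 0.2533, 0.0314]
ee_rot: [3.14, -0.525, 0.838]
ft_force: [0.0, 0.5, -0.2]
finger_gap: 0.0427
```

Run:
```python
from kin import *
x,R=grasp((.4809,.3159),np.radians(-132.1),.074,.028); togo(x,R); snap('wrist','w24.png')
```

```text
pos [0.4234 0.2533 0.0314] d_mm [ 0.1 -0.9 -3.4] turn [ 0.02  0.11 -0.06] j [0.17 0.2  2.24 0.86 0.42 0.15] F [ 0.   0.5 -0.2] gap 0.0427 t 31.45
```

View pics/w24.png

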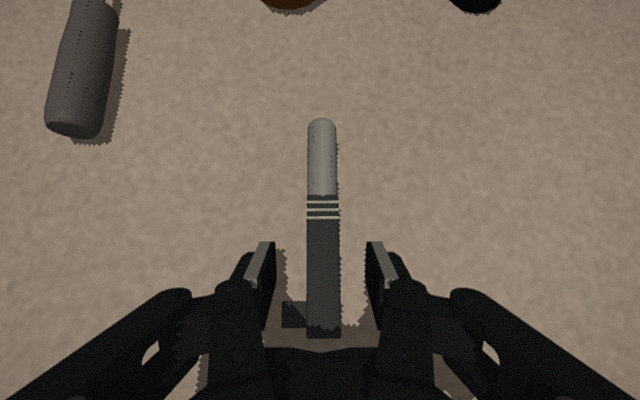

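Centred at (322,270), and the lug at (293,315) is clear of the pad. Close.

{"op": "play_rows", "data": {
  "increments": [
    [[0,0,-0.003],[0,0,0],-0.2],
    [[0,0,0],[0,0,0],-1],
    [[0,0,0],[0,0,0],-1],
    [[0,0,0],[0,0,0],-1]
  ]
}}

```text
time_s: 31.9
position: [0.4249, 0.2538, 0.0309]
ee_rot: [3.136, -0.529, 0.841]
ft_force: [-0.0, -0.2, -1.8]
finger_gap: 0.0125
```

Run:
```python
from kin import *
x,R=grasp((.4809,.3159),np.radians(-132.1),.074,.028); togo(x,R); snap('wrist','w25.png')
```

```text
pos [0.4249 0.2538 0.0309] d_mm [-1.3 -1.4 -2.9] turn [-0.04  0.4  -0.11] j [0.17 0.2  2.23 0.88 0.41 0.14] F [-0.  -0.2 -1.8] gap 0.0125 t 31.9
```

View pics/w25.png

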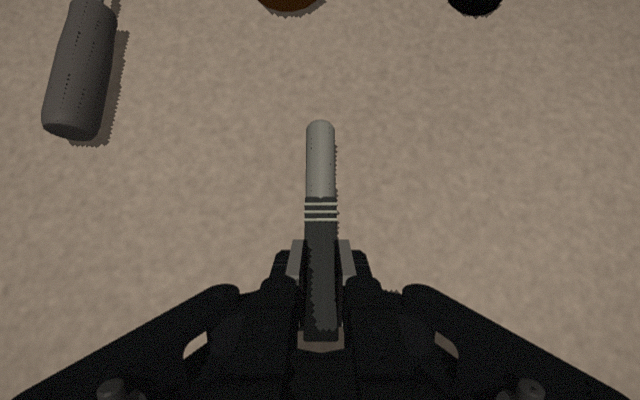

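Held at gap 12.5 mm with the foot at (320,121). Lifting and turning.

{"op": "play_rows", "data": {
  "increments": [
    [[0,0,0.03],[0,0,0],-1],
    [[0,0,0.05],[0,0,0],-1],
    [[0,0,0.05],[0,0,0],-1],
    [[0,0,0.05],[0,0,0],-1],
    [[0,0,0.04],[0,0,0],-1]
  ]
}}

```text
time_s: 32.45
position: [0.4139, 0.2506, 0.2469]
ee_rot: [-3.13, -0.504, 0.829]
ft_force: [1.6, 0.6, -0.6]
finger_gap: 0.0131
```

{"op": "play_rows", "data": {
  "increments": [
    [[0.008,-0.02,0],[2.5,5.7,-5.6],-1],
    [[0.008,-0.02,0],[2.5,5.7,-5.6],-1],
    [[0.008,-0.02,0],[2.5,5.7,-5.6],-1],
    [[0.008,-0.02,0],[2.5,5.7,-5.6],-1],
    [[0.008,-0.02,0],[2.5,5.7,-5.6],-1]
  ]
}}

```text
time_s: 32.95
position: [0.4553, 0.1508, 0.2581]
ee_rot: [-2.677, -0.175, 0.163]
ft_force: [-0.4, -0.2, -2.2]
finger_gap: 0.0129
```

{"op": "play_rows", "data": {
  "increments": [
    [[0.008,-0.02,0],[2.5,5.7,-5.6],-1],
    [[0.008,-0.02,0],[2.5,5.7,-5.6],-1],
    [[0.008,-0.02,0],[2.5,5.7,-5.6],-1],
    [[0.008,-0.02,0],[2.5,5.7,-5.6],-1],
    [[0.008,-0.02,0],[2.5,5.7,-5.6],-1]
  ]
}}

```text
time_s: 33.45
position: [0.4964, 0.0455, 0.257]
ee_rot: [-2.505, 0.349, -0.338]
ft_force: [0.6, 0.1, -1.0]
finger_gap: 0.0128
```

Run:
```python
from kin import *
x1,R1=place((.6592,-.1198),.10,.072,np.radians(-1),.031);togo(x1,R1)
```

```text
pos [0.4964 0.0455 0.257 ] d_mm [ 162.4 -188.3  -63.8] turn [ 15.7   46.28 -43.48] j [-0.44  0.19  1.71  0.6   1.65  1.51] F [ 0.6  0.1 -1. ] gap 0.0128 t 33.45
```

{"op": "play_rows", "data": {
  "increments": [
    [[0.012,-0.022,0],[1.7,4.8,-4.4],-1],
    [[0.012,-0.022,0],[1.7,4.8,-4.4],-1],
    [[0.012,-0.022,0],[1.7,4.8,-4.4],-1],
    [[0.014,-0.02,0],[1.7,4.8,-4.4],-1],
    [[0.016,-0.018,0],[1.7,4.8,-4.4],-1]
  ]
}}

```text
time_s: 33.95
position: [0.5634, -0.0645, 0.2533]
ee_rot: [-2.641, 0.801, -0.825]
ft_force: [-0.3, 0.0, -3.0]
finger_gap: 0.0127
```

{"op": "play_rows", "data": {
  "increments": [
    [[0.016,-0.016,0],[1.6,4.6,-4.3],-1],
    [[0.016,-0.016,0],[1.6,4.6,-4.3],-1],
    [[0.016,-0.016,0],[1.6,4.6,-4.3],-1],
    [[0.014,-0.014,0],[1.6,4.6,-4.3],-1],
    [[0.01,-0.01,0],[1.2,3.6,-3.3],-1]
  ]
}}

```text
time_s: 34.45
position: [0.6382, -0.1421, 0.2474]
ee_rot: [3.062, 1.065, -1.684]
ft_force: [-0.7, 1.0, -0.9]
finger_gap: 0.0126
```

{"op": "play_rows", "data": {
  "increments": [
    [[0,0,0],[0,0,0],-1],
    [[0,0,0],[0,0,0],-1]
  ]
}}

```text
time_s: 34.65
position: [0.638, -0.1437, 0.2444]
ee_rot: [3.058, 1.065, -1.69]
ft_force: [-0.4, 0.3, -0.9]
finger_gap: 0.0131
```

Run:
```python
from kin import *
x1,R1=place((.6592,-.1198),.10,.072,np.radians(-1),.031);togo(x1,R1)
```

```text
pos [ 0.638  -0.1437  0.2444] d_mm [ 20.8   0.9 -51.1] turn [-1.17 -2.3   1.61] j [-0.68  0.71  1.17  0.84  1.95  2.56] F [-0.4  0.3 -0.9] gap 0.0131 t 34.65
```

{"op": "play_rows", "data": {
  "increments": [
    [[0.012,0,-0.02],[-0.6,-1.2,0.8],-1],
    [[0.009,0,-0.03],[-0.6,-1,0.8],-1],
    [[0,0,-0.03],[0,0,0],-1],
    [[0,0,-0.01],[0,0,0],-1],
    [[0,0,0],[0,0,0],-1]
  ]
}}

```text
time_s: 35.15
position: [0.6582, -0.1403, 0.1543]
ee_rot: [-3.128, 1.041, -1.566]
ft_force: [-0.1, -0.5, -0.5]
finger_gap: 0.0125
```

Run:
```python
from kin import *
x1,R1=place((.6592,-.1198),.042,.072,np.radians(-1),.031);togo(x1,R1)
snap('wrist','w26.png')
```

```text
pos [ 0.6582 -0.1403  0.1543] d_mm [  0.6  -2.5 -19. ] turn [ 0.33  0.4  -0.56] j [-0.66  0.84  1.14  0.8   1.85  2.43] F [-0.1 -0.5 -0.5] gap 0.0125 t 35.15
```

View pics/w26.png

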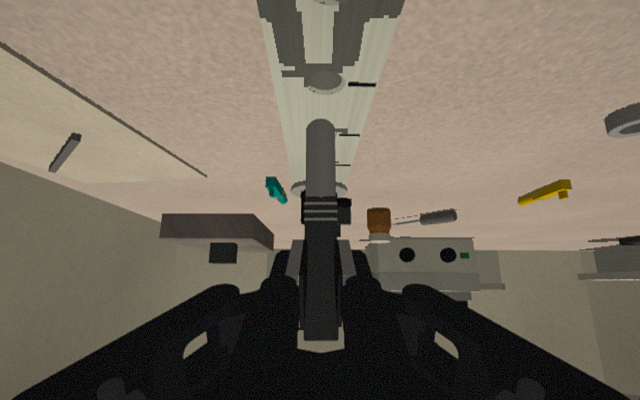

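Socket mouth at (325,82), held gauge foot at (320,122). I'll check the socket's position from this view.

Run:
```python
from kin import *
o=manip.get_obs();s=dict(manip.snapshot('wrist'));s['obs']=o
print(ray(s,325,82,.046).round(4),o['position'])
X,RR=place((0,0),0,.072,0,.031); ft=RR.T@(np.array([0,0,.008])-X);R=Ro.from_euler('xyz',o['ee_rot']).as_matrix()
print('foot',(o['position']+R@ft).round(4),proj(s,o['position']+R@ft))
c=s['color'][50:180,250:400,::-1];cv2.imwrite('pics/z26.png',cv2.resize(c,None,fx=4,fy=4))
```

```text
[ 0.6565 -0.1194  0.046 ] [ 0.65833548 -0.14039553  0.15493935]
foot [ 0.6592 -0.1179  0.0695] [320.1437623  120.35824894]
```

View pics/z26.png

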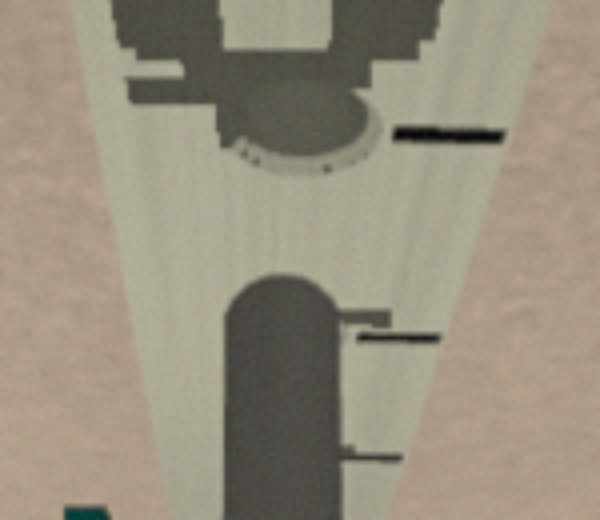

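{"op": "play_rows", "data": {
  "increments": [
    [[-0.001,-0.002,-0.012],[0.3,0.4,-0.5],-1],
    [[0,0,-0.01],[0,0,0],-1],
    [[0,0,0],[0,0,0],-1],
    [[0,0,0],[0,0,0],-1]
  ]
}}

```text
time_s: 35.65
position: [0.6591, -0.1444, 0.1369]
ee_rot: [-3.124, 1.042, -1.573]
ft_force: [-0.4, 0.0, -1.5]
finger_gap: 0.0127
```

Run:
```python
from kin import *
x1,R1=place((.6578,-.1196),.0,.072,np.radians(-1),.031);togo(x1,R1)
```

```text
pos [ 0.6591 -0.1444  0.1369] d_mm [ -1.7   1.8 -43.6] turn [0.33 0.5  0.01] j [-0.66  0.86  1.13  0.8   1.83  2.42] F [-0.4  0.  -1.5] gap 0.0127 t 35.65
```

{"op": "play_rows", "data": {
  "increments": [
    [[-0.002,0.002,0],[0.3,0.5,0],-1],
    [[0,0,0],[0,0,0],-1],
    [[0,0,0],[0,0,0],-1]
  ]
}}

```text
time_s: 35.95
position: [0.6572, -0.1427, 0.1377]
ee_rot: [-3.141, 1.047, -1.588]
ft_force: [-0.7, -0.8, -1.4]
finger_gap: 0.0127
```

Run:
```python
from kin import *
x1,R1=place((.6578,-.1196),.0,.072,np.radians(-1),.031);togo(x1,R1)
```

```text
pos [ 0.6572 -0.1427  0.1377] d_mm [  0.2   0.1 -44.5] turn [0.03 0.02 0.02] j [-0.66  0.86  1.14  0.8   1.84  2.43] F [-0.7 -0.8 -1.4] gap 0.0127 t 35.95
```

Well aligned. Descend.

{"op": "play_rows", "data": {
  "increments": [
    [[0,0,-0.008],[0,0,0],-1],
    [[0,0,-0.008],[0,0,0],-1],
    [[0,0,0],[0,0,0],-1],
    [[0,0,0],[0,0,0],-1]
  ]
}}

```text
time_s: 36.35
position: [0.6571, -0.1425, 0.1204]
ee_rot: [-3.141, 1.047, -1.588]
ft_force: [1.3, -0.4, -0.8]
finger_gap: 0.0132
```

Run:
```python
from kin import *
x1,R1=place((.6578,-.1196),.0,.072,np.radians(-1),.031);togo(x1,R1);print(manip.get_obs()['wrist_torque'])
```

```text
pos [ 0.6571 -0.1425  0.1204] d_mm [  0.3  -0.1 -27.1] turn [ 0.03  0.01 -0.  ] j [-0.66  0.88  1.14  0.8   1.82  2.41] F [ 1.3 -0.4 -0.8] gap 0.0132 t 36.35
[-0.62968364  0.03849168  0.03752514]
```

{"op": "play_rows", "data": {
  "increments": [
    [[0,0,-0.009],[0,0,0],-1],
    [[0,0,-0.009],[0,0,0],-1],
    [[0,0,-0.004],[0,0,0],-1],
    [[0,0,0],[0,0,0],-1],
    [[0,0,0],[0,0,0],-1]
  ]
}}

```text
time_s: 36.85
position: [0.6568, -0.1423, 0.0955]
ee_rot: [3.14, 1.047, -1.59]
ft_force: [0.7, 0.4, -1.4]
finger_gap: 0.0131
```

Run:
```python
from kin import *
x1,R1=place((.6578,-.1196),.0,.072,np.radians(-1),.031);togo(x1,R1);print(manip.get_obs()['wrist_torque'])
```

```text
pos [ 0.6568 -0.1423  0.0955] d_mm [ 0.6 -0.3 -2.2] turn [-0.01 -0.06  0.  ] j [-0.66  0.92  1.14  0.79  1.8   2.39] F [ 0.7  0.4 -1.4] gap 0.0131 t 36.85
[-0.60861583  0.04684049 -0.01937711]
```

{"op": "play_rows", "data": {
  "increments": [
    [[0,0,0],[0,0,0],0.4],
    [[0,0,0],[0,0,0],0.4],
    [[0,0,0],[0,0,0],0.4],
    [[0,-0.01,0],[0,0,0],0.4],
    [[0,-0.02,0],[0,0,0],0.4]
  ]
}}

```text
time_s: 37.35
position: [0.6575, -0.1711, 0.098]
ee_rot: [-3.139, 1.049, -1.582]
ft_force: [-0.9, 0.0, 0.9]
finger_gap: 0.0599
```

{"op": "play_rows", "data": {
  "increments": [
    [[0,-0.03,0.005],[0,0,0],0.4],
    [[0,-0.03,0.03],[0,0,0],1],
    [[0,0,0.05],[0,0,0],1],
    [[0,0,0.05],[0,0,0],1],
    [[0,0,0.0],[0,0,0],1]
  ]
}}

```text
time_s: 37.85
position: [0.6552, -0.2389, 0.2357]
ee_rot: [3.14, 1.05, -1.591]
ft_force: [-0.0, -0.4, 0.4]
finger_gap: 0.0856
```

Run:
```python
from kin import *
o=manip.get_obs();R0=Ro.from_euler('xyz',o['ee_rot']).as_matrix();x0=o['position']
for yaw in (0,90,180,-60):
    for z in (.3,.105):
        j,e=ik(np.array([.658,-.12,z]),down(yaw),np.array([-.35,.4,1.4,0,1.3,0]));print(yaw,z,j.round(2),round(e,4))
togo(np.array([.58,-.12,.3]),down(0)); togo(np.array([.58,-.12,.3]),down(90))
for n in('wrist','scene'): 
    s=snap(n,n+'27.png')
p=proj(s,[.662,-.07,.09]).astype(int); c=s['color'][p[1]-50:p[1]+50,p[0]-60:p[0]+80,::-1]
cv2.imwrite('pics/s27z.png',cv2.resize(c,None,fx=5,fy=5,interpolation=cv2.INTER_CUBIC))
```

```text
0 0.3 [-0.31  0.38  1.23  0.    1.54  1.26] 0.0
0 0.105 [-0.31  0.54  1.41  0.    1.19  1.26] 0.0
90 0.3 [-0.31  0.38  1.23  0.    1.54 -0.31] 0.0
90 0.105 [-0.31  0.54  1.41  0.    1.19 -0.31] 0.0
180 0.3 [-0.31  0.38  1.23  0.    1.54 -1.88] 0.0
180 0.105 [-0.31  0.54  1.41  0.    1.19 -1.88] 0.0
-60 0.3 [-0.31  0.38  1.23  0.    1.54  2.31] 0.0
-60 0.105 [-0.31  0.54  1.41  0.    1.19  2.31] 0.0
pos [ 0.6552 -0.2389  0.2357] d_mm [-75.2 118.9  64.3] turn [-47.36 -46.54  81.86] j [-0.76  0.86  0.92  0.81  2.06  2.53] F [-0.  -0.4  0.4] gap 0.0856 t 37.85
pos [ 0.6552 -0.2389  0.2357] d_mm [-75.2 118.9  64.3] turn [   0.78   89.72 -154.94] j [-0.76  0.86  0.92  0.81  2.06  2.53] F [-0.  -0.4  0.4] gap 0.0856 t 37.85
```

View pics/s27z.png

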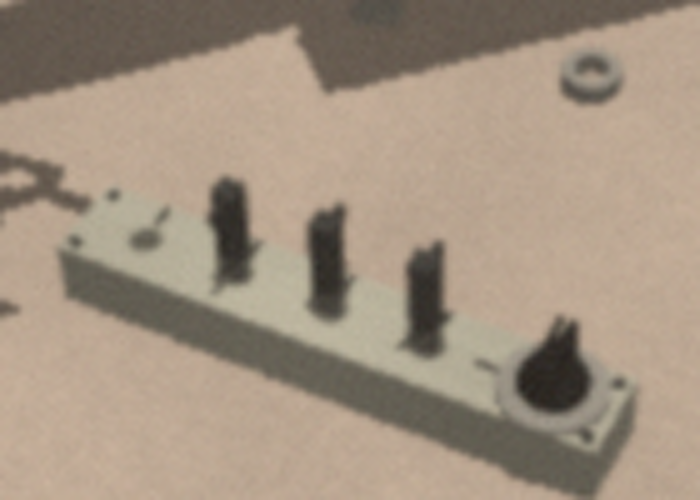

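All three gauges are in sockets. The one in socket 1 has its lug on the far side, as expected. I'll go over it with the tool down and turn it by 180°.

{"op": "play_rows", "data": {
  "increments": [
    [[-0.005,0.005,0.02],[-3.8,-3.7,6.5],1],
    [[-0.005,0.005,0.02],[-3.8,-3.7,6.5],1],
    [[-0.005,0.01,0.02],[-3.8,-3.7,6.5],1],
    [[-0.005,0.01,0.01],[-3.8,-3.7,6.5],1],
    [[-0.005,0.01,0.01],[-3.8,-3.7,6.5],1]
  ]
}}

```text
time_s: 38.45
position: [0.622, -0.1997, 0.2932]
ee_rot: [-2.905, 0.644, -0.821]
ft_force: [-0.1, 0.2, 0.1]
finger_gap: 0.0853
```

{"op": "play_rows", "data": {
  "increments": [
    [[-0.005,0.01,0],[-3.8,-3.7,6.5],1],
    [[-0.005,0.01,0],[-3.8,-3.7,6.5],1],
    [[-0.005,0.01,0],[-3.8,-3.7,6.5],1],
    [[-0.005,0.01,0],[-3.8,-3.7,6.5],1],
    [[-0.005,0.01,0],[-3.8,-3.7,6.5],1]
  ]
}}

```text
time_s: 38.95
position: [0.5949, -0.1478, 0.2847]
ee_rot: [-3.033, 0.201, -0.274]
ft_force: [-0.6, -0.4, 0.9]
finger_gap: 0.0854
```

Run:
```python
from kin import *
togo(np.array([.60,-.12,.3]),down(-1))
```

```text
pos [ 0.5949 -0.1478  0.2847] d_mm [ 5.1 27.8 15.3] turn [ -7.85 -10.51  15.25] j [-0.42  0.39  1.25  0.08  1.71  1.44] F [-0.6 -0.4  0.9] gap 0.0854 t 38.95
```

{"op": "play_rows", "data": {
  "increments": [
    [[0.003,0.012,0.005],[-3.3,-4.5,6.3],1],
    [[0.003,0.012,0],[-3.3,-4.5,6.3],1],
    [[0,0.005,0],[-1,-1.2,2],1],
    [[0,0,0],[0,0,0],1],
    [[0,0,0],[0,0,0],1]
  ]
}}

```text
time_s: 39.45
position: [0.5959, -0.1124, 0.2806]
ee_rot: [-3.138, 0.016, -0.011]
ft_force: [-1.2, -1.0, -1.6]
finger_gap: 0.0853
```

Run:
```python
from kin import *
togo(np.array([.60,-.12,.3]),down(-1))
snap('wrist','w28.png')
```

```text
pos [ 0.5959 -0.1124  0.2806] d_mm [ 4.1 -7.6 19.4] turn [-0.2  -0.92 -0.39] j [-0.33  0.26  1.41 -0.    1.48  1.25] F [-1.2 -1.  -1.6] gap 0.0853 t 39.45
```

View pics/w28.png

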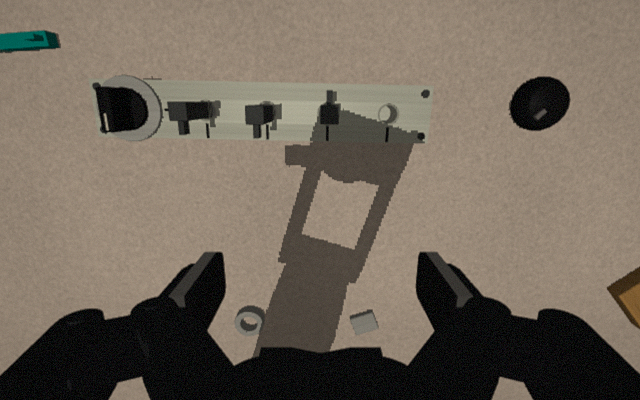

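Gauge 3's top is at (329,112) with its lug at (331,96), pointing away. The other two have their lugs towards the near edge, at (184,127) and (256,130).

Run:
```python
from kin import *
o=manip.get_obs();s=dict(manip.snapshot('wrist'));s['obs']=o
c=s['color'][70:150,150:440,::-1];cv2.imwrite('pics/z28.png',cv2.resize(c,None,fx=2.7,fy=2.7))
t=ray(s,329,111,.12);print(t.round(4)); togo(np.array([.657,-.1195,.105]),down(-1))
```

```text
[ 0.6601 -0.12    0.12  ]
pos [ 0.5963 -0.1131  0.2806] d_mm [  60.7   -6.4 -175.6] turn [-0.2  -0.91 -0.33] j [-0.33  0.26  1.41 -0.    1.48  1.25] F [0.1 0.2 0.6] gap 0.0851 t 39.55
```

View pics/z28.png

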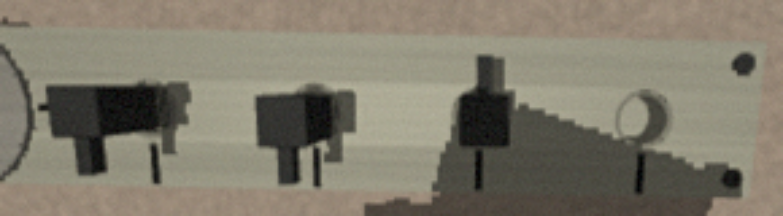

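{"op": "play_rows", "data": {
  "increments": [
    [[0.02,-0.003,-0.025],[-0.2,-0.9,-0.3],0.3],
    [[0.02,-0.002,-0.025],[0,0,0],0.1],
    [[0.015,0,-0.025],[0,0,0],0.1],
    [[0,0,0],[0,0,0],0.1],
    [[0,0,0],[0,0,0],0.1]
  ]
}}

```text
time_s: 40.05
position: [0.6542, -0.1239, 0.202]
ee_rot: [3.141, 0.001, -0.026]
ft_force: [0.0, -0.4, 0.7]
finger_gap: 0.0471
```

Run:
```python
from kin import *
togo(np.array([.658,-.1197,.105]),down(-1))
```

```text
pos [ 0.6542 -0.1239  0.202 ] d_mm [  3.8   4.2 -97. ] turn [ 0.02 -0.07  0.46] j [-0.32  0.43  1.35 -0.    1.36  1.28] F [ 0.  -0.4  0.7] gap 0.0471 t 40.05
```

{"op": "play_rows", "data": {
  "increments": [
    [[0.004,0.004,-0.02],[0,0,0.5],0.1],
    [[0,0,-0.015],[0,0,0],0.1],
    [[0,0,0],[0,0,0],0.1],
    [[0,0,0],[0,0,0],0.1]
  ]
}}

```text
time_s: 40.45
position: [0.6588, -0.1226, 0.1706]
ee_rot: [3.139, -0.003, -0.02]
ft_force: [0.5, -0.0, 0.4]
finger_gap: 0.047
```

Run:
```python
from kin import *
togo(np.array([.658,-.1197,.105]),down(-1));snap('wrist','w29.png')
```

```text
pos [ 0.6588 -0.1226  0.1706] d_mm [ -0.8   2.9 -65.6] turn [0.14 0.18 0.13] j [-0.31  0.47  1.37 -0.    1.3   1.28] F [ 0.5 -0.   0.4] gap 0.047 t 40.45
```

View pics/w29.png

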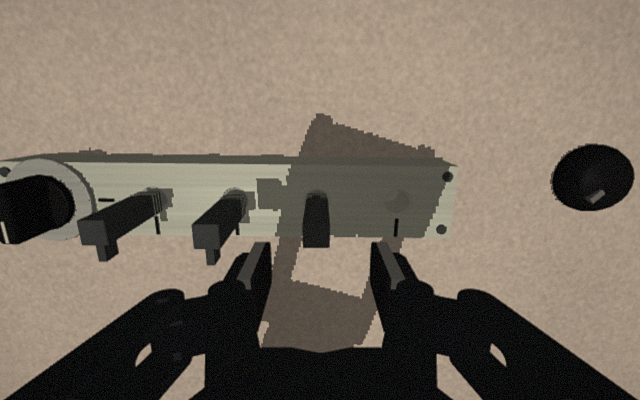

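The gauge's top is at (316,235) between the open fingers, and the neighbour at (210,235) is clear. Descending.

{"op": "play_rows", "data": {
  "increments": [
    [[-0.001,0.003,-0.02],[0,0,0],0.1],
    [[0,0.001,-0.02],[0,0,0],0.1],
    [[0,0,-0.018],[0,0,0],0.1],
    [[0,0,0],[0,0,0],0.1],
    [[0,0,0],[0,0,0],0.1]
  ]
}}

```text
time_s: 41.0
position: [0.6615, -0.1205, 0.1203]
ee_rot: [3.135, -0.016, -0.021]
ft_force: [0.3, 0.3, 0.5]
finger_gap: 0.0469
```

Run:
```python
from kin import *
togo(np.array([.658,-.1197,.105]),down(-1));snap('wrist','w30.png')
```

```text
pos [ 0.6615 -0.1205  0.1203] d_mm [ -3.5   0.8 -15.3] turn [0.4  0.92 0.19] j [-0.31  0.52  1.41 -0.    1.2   1.28] F [0.3 0.3 0.5] gap 0.0469 t 41.0
```

View pics/w30.png

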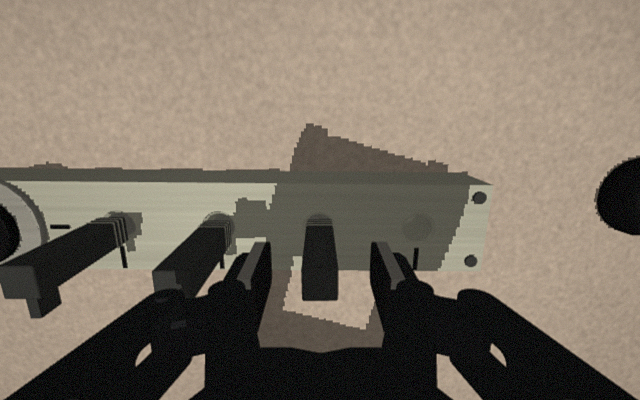

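{"op": "play_rows", "data": {
  "increments": [
    [[-0.004,0.001,-0.008],[0.4,0.9,0.2],0],
    [[-0.001,0,-0.006],[0,0,0],0],
    [[0,0,0],[0,0,0],0],
    [[0,0,0],[0,0,0],0]
  ]
}}

```text
time_s: 41.45
position: [0.6579, -0.1202, 0.109]
ee_rot: [3.141, -0.004, -0.017]
ft_force: [0.3, -0.2, 0.7]
finger_gap: 0.043
```

Run:
```python
from kin import *
togo(np.array([.658,-.1197,.105]),down(-1))
```

```text
pos [ 0.6579 -0.1202  0.109 ] d_mm [ 0.1  0.5 -4. ] turn [ 0.07  0.25 -0.02] j [-0.31  0.53  1.41  0.    1.19  1.28] F [ 0.3 -0.2  0.7] gap 0.043 t 41.45
```

{"op": "play_rows", "data": {
  "increments": [
    [[0,0,0],[0,0,0],-1],
    [[0,0,0],[0,0,0],-1],
    [[0,0,0],[0,0,0],-1],
    [[0,0,0],[0,0,0],-1]
  ]
}}

```text
time_s: 41.85
position: [0.6582, -0.1202, 0.1094]
ee_rot: [3.14, -0.005, -0.017]
ft_force: [0.2, -0.2, -1.2]
finger_gap: 0.0151
```

Run:
```python
from kin import *
togo(np.array([.658,-.1197,.109]),down(-1));print(manip.get_obs()['wrist_torque']);snap('wrist','w31.png')
```

```text
pos [ 0.6582 -0.1202  0.1094] d_mm [-0.2  0.5 -0.4] turn [ 0.07  0.29 -0.02] j [-0.31  0.53  1.41  0.    1.2   1.28] F [ 0.2 -0.2 -1.2] gap 0.0151 t 41.85
[ 0.01399411 -0.00298502 -0.03757339]
```

View pics/w31.png

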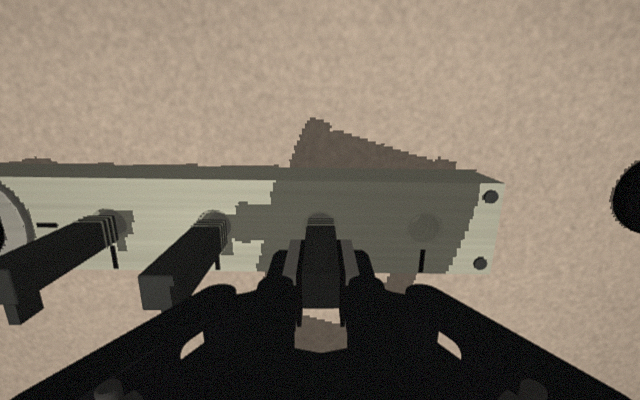

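{"op": "play_rows", "data": {
  "increments": [
    [[0,0,0],[0,0,8.5],-1],
    [[0,0,0],[0,0,8.5],-1],
    [[0,0,0],[0,0,8.5],-1],
    [[0,0,0],[0,0,8.5],-1],
    [[0,0,0],[0,0,8.5],-1]
  ]
}}

```text
time_s: 42.4
position: [0.6581, -0.12, 0.1094]
ee_rot: [3.141, -0.005, 0.737]
ft_force: [-0.6, 0.4, -0.5]
finger_gap: 0.0153
```

Run:
```python
from kin import *
togo(np.array([.658,-.1197,.109]),down(179));print(manip.get_obs()['wrist_torque'])
```

```text
pos [ 0.6581 -0.12    0.1094] d_mm [-0.1  0.3 -0.4] turn [-3.7000e-01 -6.0000e-02  1.3675e+02] j [-0.31  0.53  1.41  0.    1.2   0.52] F [-0.6  0.4 -0.5] gap 0.0153 t 42.4
[0.03181923 0.02089313 0.02048131]
```

{"op": "play_rows", "data": {
  "increments": [
    [[0,0,0],[0,0,8.5],-1],
    [[0,0,0],[0,0,8.5],-1],
    [[0,0,0],[0,0,8.5],-1],
    [[0,0,0],[0,0,8.5],-1],
    [[0,0,0],[0,0,8.5],-1]
  ]
}}

```text
time_s: 42.9
position: [0.6579, -0.1199, 0.1094]
ee_rot: [3.141, -0.005, 1.487]
ft_force: [-0.5, 0.0, -0.1]
finger_gap: 0.0154
```

{"op": "play_rows", "data": {
  "increments": [
    [[0,0,0],[0,0,8.5],-1],
    [[0,0,0],[0,0,8.5],-1],
    [[0,0,0],[0,0,8.5],-1],
    [[0,0,0],[0,0,8.5],-1],
    [[0,0,0],[0,0,8.5],-1]
  ]
}}

```text
time_s: 43.4
position: [0.6575, -0.12, 0.1095]
ee_rot: [-3.141, -0.005, 2.237]
ft_force: [-0.1, -0.2, 0.1]
finger_gap: 0.0151
```

Run:
```python
from kin import *
togo(np.array([.658,-.1197,.109]),down(179));print(manip.get_obs()['wrist_torque'])
```

```text
pos [ 0.6575 -0.12    0.1095] d_mm [ 0.5  0.3 -0.5] turn [-0.11 -0.3  50.8 ] j [-0.31  0.53  1.4   0.    1.21 -0.98] F [-0.1 -0.2  0.1] gap 0.0151 t 43.4
[-0.02999232  0.0185287  -0.00562465]
```

{"op": "play_rows", "data": {
  "increments": [
    [[0,0,0],[0,0,8.5],-1],
    [[0,0,0],[0,0,8.5],-1],
    [[0,0,0],[0,0,8.5],-1],
    [[0,0,0],[0,0,8.5],-1],
    [[0,0,0],[0,0,8.5],-1]
  ]
}}

```text
time_s: 43.9
position: [0.6573, -0.1201, 0.1094]
ee_rot: [-3.141, -0.006, 2.987]
ft_force: [-0.4, 0.2, 0.1]
finger_gap: 0.0149
```

{"op": "play_rows", "data": {
  "increments": [
    [[0,0,0],[0,0,7.5],-1],
    [[0,0,0],[0,0,0],-1],
    [[0,0,0],[0,0,0],-1]
  ]
}}

```text
time_s: 44.2
position: [0.6573, -0.1201, 0.1094]
ee_rot: [-3.14, -0.006, 3.122]
ft_force: [-0.6, -1.4, -0.7]
finger_gap: 0.0151
```

Run:
```python
from kin import *
togo(np.array([.658,-.1197,.109]),down(179));print(manip.get_obs()['wrist_torque']);snap('wrist','w32.png')
```

```text
pos [ 0.6573 -0.1201  0.1094] d_mm [ 0.7  0.4 -0.4] turn [ 0.06 -0.33  0.14] j [-0.31  0.54  1.4  -0.    1.21 -1.86] F [-0.6 -1.4 -0.7] gap 0.0151 t 44.2
[ 0.05306604 -0.01595463 -0.00020057]
```

View pics/w32.png

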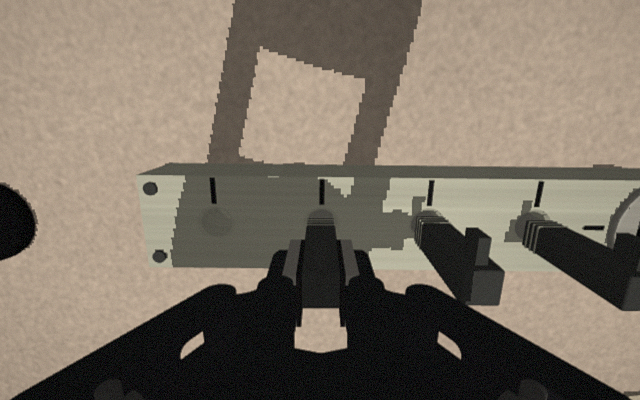

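Turned to 179°, in line with the scribed line at (321,190). Releasing and rising.

{"op": "play_rows", "data": {
  "increments": [
    [[0,0,0],[0,0,0],0],
    [[0,0,0],[0,0,0],0],
    [[0,0,0],[0,0,0],0.05],
    [[0,0,0.02],[0,0,0],0.05],
    [[0,0,0.03],[0,0,0],0.05]
  ]
}}

```text
time_s: 44.75
position: [0.6532, -0.1189, 0.1543]
ee_rot: [3.139, -0.018, 3.117]
ft_force: [0.1, 0.1, 0.3]
finger_gap: 0.0445
```

{"op": "play_rows", "data": {
  "increments": [
    [[0,0,0.04],[0,0,-8],1],
    [[0,0.01,0.04],[0,0,-8],1],
    [[0,0.02,0.03],[0,0,-8],1],
    [[0,0.02,0.02],[0,0,-8],1],
    [[0,0.02,0],[0,0,-8],1]
  ]
}}

```text
time_s: 45.25
position: [0.6541, -0.0502, 0.2943]
ee_rot: [3.133, -0.011, 2.385]
ft_force: [-0.6, -0.8, -0.0]
finger_gap: 0.0855
```

{"op": "play_rows", "data": {
  "increments": [
    [[-0.01,0.02,0],[0,0,-8.5],1],
    [[-0.01,0.02,0],[0,0,-8.5],1],
    [[0,0.01,0],[0,0,-8.5],1],
    [[0,0.01,0],[0,0,-8.5],1],
    [[0,0,0],[0,0,-8.5],1]
  ]
}}

```text
time_s: 45.75
position: [0.6339, 0.0151, 0.2981]
ee_rot: [3.128, -0.009, 1.637]
ft_force: [0.1, 0.5, 1.1]
finger_gap: 0.0856
```

{"op": "play_rows", "data": {
  "increments": [
    [[0,0,0],[0,0,-5],1],
    [[0,0,0],[0,0,0],1],
    [[0,0,0],[0,0,0],1]
  ]
}}

```text
time_s: 46.05
position: [0.6336, 0.016, 0.2985]
ee_rot: [3.128, -0.009, 1.547]
ft_force: [0.2, 0.1, 0.7]
finger_gap: 0.0856
```

Run:
```python
from kin import *
togo(np.array([.663,.090,.2]),down(179));snap('wrist','w33.png')
for n in('scene','side'):
    s=snap(n,n+'33.png')
    p=proj(s,[.662,-.05,.09]).astype(int); c=s['color'][p[1]-50:p[1]+50,p[0]-70:p[0]+70,::-1]
    cv2.imwrite('pics/%s33z.png'%n,cv2.resize(c,None,fx=5,fy=5,interpolation=cv2.INTER_CUBIC))
```

```text
pos [0.6336 0.016  0.2985] d_mm [ 29.4  74.  -98.5] turn [-1.01  0.26 90.34] j [-0.12  0.29  1.34  0.01  1.5  -0.09] F [0.2 0.1 0.7] gap 0.0856 t 46.05
```

View pics/w33.png

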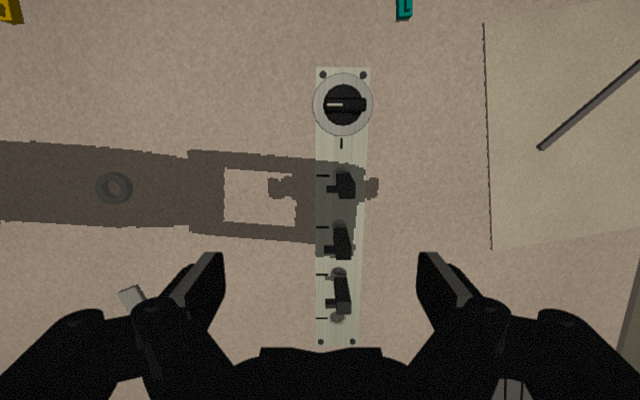

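View pics/scene33z.png

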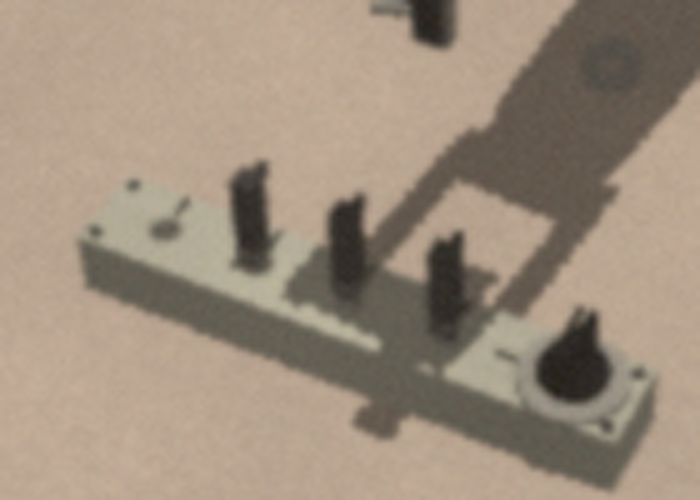

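View pics/side33z.png

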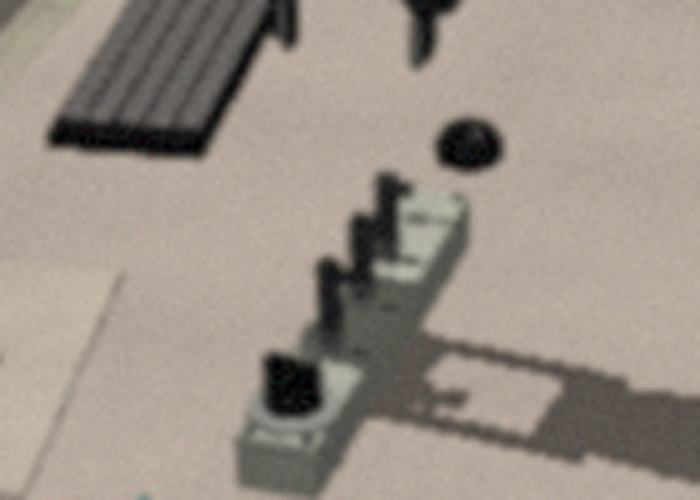

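All three gauges stand with their lugs towards the scribed edge. I'll check top heights and lug angles from the depth image, and look over the whole bench for any other gauge.

Run:
```python
from kin import *
o=manip.get_obs();s=dict(manip.snapshot('wrist'));s['obs']=o
d=s['depth'];v,u=np.mgrid[0:400,0:640];f=f_of(s);Rw,c=cam(s)
Pc=np.stack([(u-s['cx'])/f*d,(v-s['cy'])/f*d,d],-1);W=Pc@Rw.T+c
for n,(x,y) in {'s3':(.6616,.0103),'s2':(.659,-.0547),'s1':(.658,-.1197),'knob':(.663,.09)}.items():
    m=(d>0)&(np.hypot(W[...,0]-x,W[...,1]-y)<.032)&(W[...,2]>.075)&(v<345)
    P=W[m];z=P[:,2];top=P[z>np.percentile(z,97)-.003]
    body=P[(z>.112)]
    lug=P[(z>.098)&(z<.1185)&(P[:,0]<top[:,0].mean()-.0105)]
    print(n,m.sum(),'ztop',np.percentile(z,[90,97]).round(4),'top mean',top.mean(0).round(4), 'lug',len(lug),lug.mean(0).round(4) if len(lug) else None)
b=W[(d>0)&(abs(W[...,0]-.56)<.02)&(abs(W[...,1])<.05)];print('bench z',np.median(b[:,2]))
```

```text
s3 6818 ztop [0.3572 0.3598] top mean [0.666  0.0316 0.3589] lug 111 [0.6484 0.0111 0.1133]
s2 581 ztop [0.1208 0.1213] top mean [ 0.6579 -0.0551  0.1203] lug 84 [ 0.6425 -0.0542  0.1141]
s1 616 ztop [0.1207 0.1213] top mean [ 0.658  -0.1188  0.1203] lug 89 [ 0.6423 -0.1181  0.1126]
knob 599 ztop [0.0912 0.0916] top mean [0.6631 0.0904 0.0902] lug 0 None
bench z 0.34723637244371464
```

View pics/scene33.png

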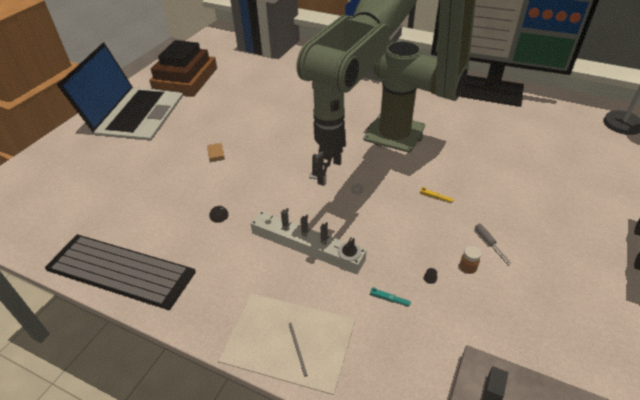

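Run:
```python
from kin import *
o=manip.get_obs();s=dict(manip.snapshot('wrist'));s['obs']=o
d=s['depth'];v,u=np.mgrid[0:400,0:640];f=f_of(s);Rw,c=cam(s)
Pc=np.stack([(u-s['cx'])/f*d,(v-s['cy'])/f*d,d],-1);W=Pc@Rw.T+c
x,y=(.6616,.0103)
m=(d>0)&(np.hypot(W[...,0]-x,W[...,1]-y)<.032)&(W[...,2]>.075)&(W[...,2]<.14)
P=W[m];top=P[P[:,2]>.1175];print(top.mean(0).round(4),P[:,2].max())
lug=P[(P[:,2]>.098)&(P[:,2]<.1175)&(P[:,0]<top[:,0].mean()-.0105)];print(lug.mean(0).round(4))
k=(d>0)&(np.hypot(W[...,0]-.663,W[...,1]-.09)<.03)&(W[...,2]>.086)&(W[...,2]<.1)
B=W[k][:,:2];B=B-B.mean(0);w,V=np.linalg.eigh(B.T@B);print('bar dir deg',np.degrees(np.arctan2(V[1,1],V[0,1])))
togo(np.array([.663,.0903,.15]),down(179))
```

```text
[0.6613 0.0099 0.1202] 0.12267423784255227
[0.646  0.0106 0.114 ]
bar dir deg 178.0533390576604
pos [0.6336 0.0158 0.2983] d_mm [  29.4   74.5 -148.3] turn [-1.    0.25 90.42] j [-0.12  0.29  1.34  0.01  1.5  -0.09] F [ 0.  -0.2  0.7] gap 0.0854 t 46.3
```

All three tops read 0.120 m, so they are fully home, and the lugs point to -x within about 3°. Now the knob.

{"op": "play_rows", "data": {
  "increments": [
    [[0.01,0.02,0],[-0.3,0,8.4],0.6],
    [[0.01,0.02,0],[-0.3,0,8.4],0.3],
    [[0.01,0.02,0],[-0.3,0,8.4],0.1],
    [[0,0.01,0],[0,0,8.4],0.1],
    [[0,0,0],[0,0,8.4],0.1]
  ]
}}

```text
time_s: 46.8
position: [0.6649, 0.0866, 0.298]
ee_rot: [3.131, 0.008, 2.298]
ft_force: [-0.6, -0.9, 0.2]
finger_gap: 0.047
```

{"op": "play_rows", "data": {
  "increments": [
    [[0,0,-0.02],[0,0,8.4],0.1],
    [[0,0,-0.03],[0,0,8.4],0.1],
    [[0,0,-0.03],[0,0,8.4],0.1],
    [[0,0,-0.03],[0,0,8.4],0.1],
    [[0,0,0],[0,0,8.4],0.1]
  ]
}}

```text
time_s: 47.3
position: [0.6659, 0.0874, 0.1866]
ee_rot: [3.123, 0.01, 3.046]
ft_force: [-0.1, 0.9, 0.2]
finger_gap: 0.0471
```

{"op": "play_rows", "data": {
  "increments": [
    [[0,0,0],[0,0,5],0.1],
    [[0,0,0],[0,0,0],0.1]
  ]
}}

```text
time_s: 47.5
position: [0.665, 0.087, 0.184]
ee_rot: [3.123, 0.006, 3.138]
ft_force: [-0.5, -0.1, -0.4]
finger_gap: 0.0471
```

Run:
```python
from kin import *
togo(np.array([.663,.0903,.15]),down(179))
```

```text
pos [0.665 0.087 0.184] d_mm [ -2.    3.3 -34. ] turn [-1.04  0.37 -0.81] j [-0.01  0.45  1.36  0.02  1.32 -1.58] F [-0.5 -0.1 -0.4] gap 0.0471 t 47.5
```

{"op": "play_rows", "data": {
  "increments": [
    [[-0.002,0.003,-0.025],[-1,0.4,-0.8],0.1],
    [[0,0,-0.025],[0,0,0],0.1],
    [[0,0,-0.02],[0,0,0],0.1],
    [[0,0,0],[0,0,0],0.1],
    [[0,0,0],[0,0,0],0.1]
  ]
}}

```text
time_s: 48.0
position: [0.6657, 0.0895, 0.1157]
ee_rot: [3.141, 0.007, 3.114]
ft_force: [0.7, 0.4, 0.8]
finger_gap: 0.0466
```

Run:
```python
from kin import *
togo(np.array([.663,.0903,.088]),down(179));snap('wrist','w34.png')
```

```text
pos [0.6657 0.0895 0.1157] d_mm [ -2.7   0.8 -27.7] turn [-0.    0.38  0.55] j [ 0.01  0.53  1.4   0.    1.21 -1.54] F [0.7 0.4 0.8] gap 0.0466 t 48.0
```

View pics/w34.png

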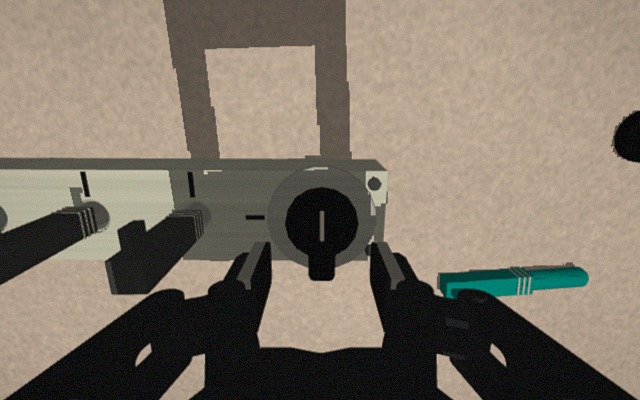

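The knob bar at (321,240) is centred between the jaws, and the gauge in socket 3 is clear of the fingers. Lowering.

{"op": "play_rows", "data": {
  "increments": [
    [[-0.003,0.001,-0.012],[0,0.4,0.5],0.05],
    [[-0.001,0,-0.012],[0,0,0],0],
    [[0,0,0],[0,0,0],0],
    [[0,0,0],[0,0,0],0]
  ]
}}

```text
time_s: 48.45
position: [0.6634, 0.0905, 0.0935]
ee_rot: [3.141, 0.005, 3.123]
ft_force: [0.8, 0.6, -0.4]
finger_gap: 0.0428
```

Run:
```python
from kin import *
togo(np.array([.663,.0903,.088]),down(179))
```

```text
pos [0.6634 0.0905 0.0935] d_mm [-0.4 -0.2 -5.5] turn [-0.01  0.29  0.07] j [ 0.01  0.55  1.42  0.    1.17 -1.55] F [ 0.8  0.6 -0.4] gap 0.0428 t 48.45
```

Close, then turn clockwise.

{"op": "play_rows", "data": {
  "increments": [
    [[0,0,0],[0,0,0],-1],
    [[0,0,0],[0,0,0],-1],
    [[0,0,0],[0,0,0],-1],
    [[0,0,0],[0,0,0],-1]
  ]
}}

```text
time_s: 48.85
position: [0.6637, 0.0902, 0.0941]
ee_rot: [3.141, 0.006, 3.122]
ft_force: [0.5, 0.1, -1.4]
finger_gap: 0.0125
```

{"op": "play_rows", "data": {
  "increments": [
    [[0,0,0],[0,0,-8],-1],
    [[0,0,0],[0,0,-8],-1],
    [[0,0,0],[0,0,-8],-1],
    [[0,0,0],[0,0,-8],-1],
    [[0,0,0],[0,0,-8],-1]
  ]
}}

```text
time_s: 49.35
position: [0.6635, 0.0899, 0.0941]
ee_rot: [-3.141, 0.006, 2.399]
ft_force: [-1.2, -0.0, -0.4]
finger_gap: 0.0122
```

Run:
```python
from kin import *
togo(np.array([.663,.0903,.088]),down(89));print(manip.get_obs()['wrist_torque'])
```

```text
pos [0.6635 0.0899 0.0941] d_mm [-0.5  0.4 -6.1] turn [  0.34   0.1  -48.43] j [ 0.01  0.55  1.42 -0.    1.17 -0.82] F [-1.2 -0.  -0.4] gap 0.0122 t 49.35
[-0.06530038  0.10679775  0.05745157]
```

{"op": "play_rows", "data": {
  "increments": [
    [[0,0,0],[0,0,-8],-1],
    [[0,0,0],[0,0,-8],-1],
    [[0,0,0],[0,0,-8],-1],
    [[0,0,0],[0,0,-8],-1],
    [[0,0,0],[0,0,-8],-1]
  ]
}}

```text
time_s: 49.85
position: [0.6633, 0.0897, 0.0941]
ee_rot: [-3.14, 0.007, 1.673]
ft_force: [-0.4, -0.4, -0.3]
finger_gap: 0.0125
```

{"op": "play_rows", "data": {
  "increments": [
    [[0,0,0],[0,0,-5],-1],
    [[0,0,0],[0,0,-1],-1],
    [[0,0,0],[0,0,0],-1]
  ]
}}

```text
time_s: 50.15
position: [0.6632, 0.0896, 0.0941]
ee_rot: [-3.14, 0.007, 1.565]
ft_force: [-1.7, -0.3, -1.2]
finger_gap: 0.0123
```

Run:
```python
from kin import *
togo(np.array([.663,.0903,.088]),down(89));print(manip.get_obs()['wrist_torque'])
```

```text
pos [0.6632 0.0896 0.0941] d_mm [-0.2  0.7 -6.1] turn [ 0.39 -0.08 -0.67] j [ 0.01  0.55  1.41 -0.01  1.18  0.02] F [-1.7 -0.3 -1.2] gap 0.0123 t 50.15
[-0.0528907  -0.00133276  0.01434151]
```

{"op": "play_rows", "data": {
  "increments": [
    [[0,0,0],[0,0,-0.8],-1],
    [[0,0,0],[0,0,0],-1],
    [[0,0,0],[0,0,0],0],
    [[0,0,0],[0,0,0],0.2],
    [[0,0,0.01],[0,0,0],0.2]
  ]
}}

```text
time_s: 50.65
position: [0.662, 0.0899, 0.1028]
ee_rot: [-3.137, 0.006, 1.553]
ft_force: [-0.6, 0.2, -0.3]
finger_gap: 0.051
```

{"op": "play_rows", "data": {
  "increments": [
    [[0,0,0.03],[0,0,0],0.3],
    [[0,0,0.05],[0,0,0],1],
    [[-0.02,-0.02,0.05],[0,0,0],1],
    [[-0.02,-0.02,0.05],[0,0,0],1],
    [[-0.02,-0.02,0.02],[0,0,0],1]
  ]
}}

```text
time_s: 51.15
position: [0.6049, 0.0361, 0.2962]
ee_rot: [-3.135, 0.006, 1.559]
ft_force: [0.4, -1.3, 0.3]
finger_gap: 0.0854
```

{"op": "play_rows", "data": {
  "increments": [
    [[0,-0.02,0],[0,0,0],1],
    [[0,0,0],[0,0,0],1],
    [[0,0,0],[0,0,0],1]
  ]
}}

```text
time_s: 51.45
position: [0.606, 0.0137, 0.3073]
ee_rot: [3.131, 0.008, 1.557]
ft_force: [1.0, 0.3, 0.4]
finger_gap: 0.0858
```

Run:
```python
from kin import *
o=manip.get_obs();s=snap('wrist','w35.png');s['obs']=o
d=s['depth'];v,u=np.mgrid[0:400,0:640];f=f_of(s);Rw,c=cam(s)
Pc=np.stack([(u-s['cx'])/f*d,(v-s['cy'])/f*d,d],-1);W=Pc@Rw.T+c
tops=[]
for n,(x,y) in {'s3':(.6616,.0103),'s2':(.659,-.0547),'s1':(.658,-.1197)}.items():
    P=W[(d>0)&(np.hypot(W[...,0]-x,W[...,1]-y)<.032)&(W[...,2]>.075)&(W[...,2]<.14)];top=P[P[:,2]>.1175]
    lug=P[(P[:,2]>.098)&(P[:,2]<.1175)&(P[:,0]<top[:,0].mean()-.0105)];print(n,top.mean(0).round(4),lug.mean(0).round(4))
k=(d>0)&(np.hypot(W[...,0]-.663,W[...,1]-.09)<.03)&(W[...,2]>.086)&(W[...,2]<.1)
B=W[k][:,:2];print(B.mean(0));B=B-B.mean(0);w,V=np.linalg.eigh(B.T@B);print('bar dir deg',np.degrees(np.arctan2(V[1,1],V[0,1])))
cc=s['color'][40:360,260:420,::-1];cv2.imwrite('pics/z35.png',cv2.resize(cc,None,fx=1.8,fy=1.8,interpolation=cv2.INTER_CUBIC))
print(o['position'],o['joints'])
```

```text
s3 [0.6614 0.0099 0.1203] [0.6459 0.0105 0.1132]
s2 [ 0.6574 -0.0551  0.1202] [ 0.6422 -0.0541  0.1133]
s1 [ 0.6575 -0.1192  0.1201] [ 0.6422 -0.1183  0.1127]
[0.66269513 0.09081029]
bar dir deg 88.89450402522094
[0.60601392 0.01369702 0.30733259] [-0.11669473  0.22911405  1.39684617 -0.00687677  1.50449336 -0.10205204]
```

View pics/w35.png

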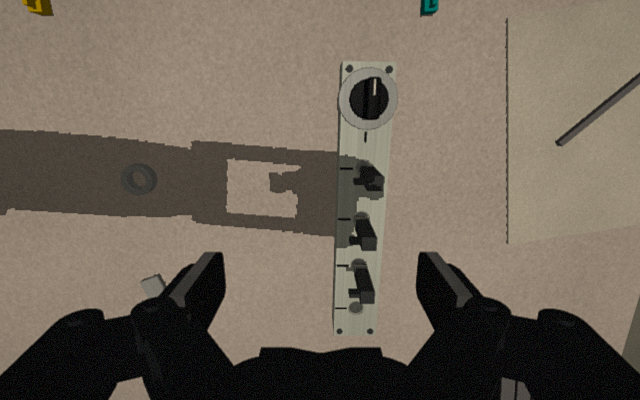

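View pics/z35.png

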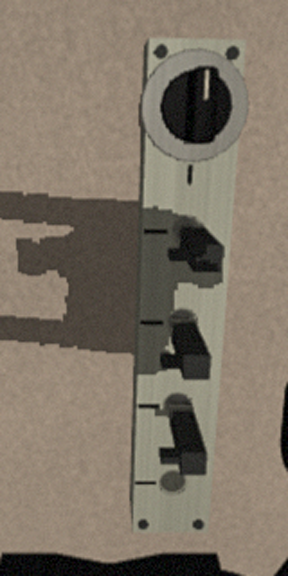

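The bar is at 88.9°, along the row. All three tops are at z = 0.120 m and the lugs face the scribed edge. No other steel gauge is on the bench, so I'm handing in.

```bash
python3 -c "
from station import manip
print(manip.finish_job())"
```

```text
the job is handed in; nothing more can be done
None
```

I released the clamp knob, stood all three gauges in the stand, and turned the knob back to clamped; the job is handed in at about 52 s of the 210 s allowed. Only three gauges were present.

- **Knob released:** I turned it anticlockwise until the wrist torque reached -1.75 Nm, which I took as the stop. The pictures showed the bar square to the row.
- **Gauges placed:** They stand in sockets 3, 2 and 1. The one in socket 1 first stood with its lug on the far side, so I gripped it from above and turned it 180° in the socket.
- **Knob clamped:** I turned it back clockwise only once all three gauges stood correctly.

Last checks, from the wrist camera's depth image after the arm had withdrawn:

| Check | Reading | Expected |
|---|---|---|
| Tops of the three gauges | 0.120 m above the bench | 0.120 m (fully home) |
| Lugs | towards the scribed edge, within about 3° | towards the scribed edge |
| Knob bar | 88.9° | about 89°, the line of the row |

- **Failed first grasp:** The first try at the third gauge closed just above it and nudged it a few millimetres, pressing with about 11 N. I measured it again and the second grasp held.
- **Estimates that disagreed:** Socket positions differed by 2–3 mm between views. All three gauges still went in without any noticeable force.
- **Other objects:** I did not touch the look-alikes or the other objects. I did not measure their positions again at the end.

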